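# Weigh out gutted modules and drop them in the scrap well

### The job

First flip up the red ring pull of the flush hatch and lift the hatch wide open. Then use the balance to tell the modules apart: complete ones, which outweigh the brass counterweight and sink the empty pan, go flat on their base into the blue tray, and gutted ones, which leave the pan up, go on the floor of the scrap well under the hatch; set them down side by side, never stacked and never dropped from a height. Finally shut the hatch and fold its ring down flush again, and leave the screwdriver, the jar and the carton alone.

Things in the scene. Friction and masses are not known exactly. Their poses are not given: they have to be found in the camera images.
- hatch: grey steel scrap-well box fixed to the bench, 264 (x) x 234 (y) x 110 mm high, origin at the centre of its underside, z up. The well inside is open 220 (x) x 190 mm (y) when the lid is up; its rubber floor is 26 mm above the origin. The aluminium lid, 10 mm thick, lies flush with the top at height 110 mm and spans x -110 to 110, y -95 to 95 mm in this frame; it is hinged along its +y edge
- hatch_hinge (a point): middle of the lid's hinge line, at x 0, y +95, z 110 mm in the hatch frame (fixed); the hinge line runs along the hatch's x axis
- lid (a joint): lid angle in rad: 0 shut and flush, grows as its -y edge rises, 1.57 standing upright, stop at 2.0. The stiff hinge (friction 0.45 N m, lid 0.35 kg) holds the lid wherever it is left
- ring (a joint): angle of the ring pull to the lid in rad: 0 folded flat in its recess, 1.57 standing square to the lid, stop at 1.75; light friction keeps it where it is left. Its pivot is parallel to the hinge line, 172 mm from it towards -y, near the lid's free edge, and 6 mm below the lid's top face
- ring_bar (a point): middle of the red ring pull's gripping bar. The ring is a U of round 8 mm bar: legs 60 mm apart, 53 mm from pivot to gripping bar, which is parallel to the hinge line. Folded, it points to +y of the hatch, the bar 119 mm from the hinge line, 6 mm below the lid's top. The recess, 30 mm deep and 80 mm wide, leaves 28 mm free beyond the bar and the inside of the U free for fingertips
- tray: blue stock tray fixed to the bench, 142 (x) x 202 (y) x 44 mm high, walls 6 mm, floor 6 mm thick; origin at the centre of its underside
- balance: equal-arm beam balance fixed to the bench; grey base 100 (x) x 170 (y) x 18 mm, origin at the centre of its underside. The beam runs along y: load pan 105 mm to +y, counterpan with the fixed brass counterweight (370 g, the pans weigh the same) 105 mm to -y. Between them stands a white scale plate with a red pointer, up to 110 mm high
- pan: the empty load pan of the balance, aluminium, 116 (x) x 86 mm (y) inside a rim 6 mm high; origin at the centre of its floor's upper face, about 72 mm above the bench when empty. It always stays level and sinks up to 27 mm; where on the pan a load lies makes no difference
- beam (a joint): beam angle in rad: 0 with the load pan fully up (empty, or lighter than the counterweight), about 0.26 with the load pan fully down (heavier); settles within about 1.5 s after the load is let go
- module_a: sealed plug-in module, dark steel box 84 (own x) x 46 (y) x 48 mm high (z), grey front with yellow and blue buttons at -x; origin at the centre of its underside. All modules look the same and any of them may be missing. A complete one weighs about 420 g, a gutted one about 320 g; they stand on the bench at the start, buttons roughly towards the robot
- module_b: sealed plug-in module, dark steel box 84 (own x) x 46 (y) x 48 mm high (z), grey front with yellow and blue buttons at -x; origin at the centre of its underside. All modules look the same and any of them may be missing. A complete one weighs about 420 g, a gutted one about 320 g; they stand on the bench at the start, buttons roughly towards the robot
- module_c: sealed plug-in module, dark steel box 84 (own x) x 46 (y) x 48 mm high (z), grey front with yellow and blue buttons at -x; origin at the centre of its underside. All modules look the same and any of them may be missing. A complete one weighs about 420 g, a gutted one about 320 g; they stand on the bench at the start, buttons roughly towards the robot
- module_d: sealed plug-in module, dark steel box 84 (own x) x 46 (y) x 48 mm high (z), grey front with yellow and blue buttons at -x; origin at the centre of its underside. All modules look the same and any of them may be missing. A complete one weighs about 420 g, a gutted one about 320 g; they stand on the bench at the start, buttons roughly towards the robot
- screwdriver: bystander: a screwdriver lying on the bench
- jar: bystander: amber jar with black lid, diameter 64, height 80 mm; origin at the centre of its underside
- carton: bystander: cardboard carton 80 (x) x 110 (y) x 60 mm high; origin at the centre of its underside
Mind the look-alikes: they are no part of the job. What is shaped like the module_a but purple is not meant. What is shaped like the module_c but pink is not meant.

How it is judged (in metres and radians):
On the way, in this order (a step that is already met when the one before it is completed fails the run):
1. the ring pull is flipped up while the hatch is still shut (value of joint ring above 1 rad and value of joint lid below 0.15 rad), for 0.1 s.
2. the hatch is lifted wide open (value of joint lid above 1.35 rad), for 0.2 s.
3. a module rests on the load pan, let go (((x of module_a in the frame of pan between -0.05 and 0.05 m and y of module_a in the frame of pan between -0.04 and 0.04 m and z of module_a in the frame of pan between -0.005 and 0.012 m and contact force between module_a and the fingers below 0.05 N and linear speed of module_a below 0.03 m/s) or (x of module_b in the frame of pan between -0.05 and 0.05 m and y of module_b in the frame of pan between -0.04 and 0.04 m and z of module_b in the frame of pan between -0.005 and 0.012 m and contact force between module_b and the fingers below 0.05 N and linear speed of module_b below 0.03 m/s) or (x of module_c in the frame of pan between -0.05 and 0.05 m and y of module_c in the frame of pan between -0.04 and 0.04 m and z of module_c in the frame of pan between -0.005 and 0.012 m and contact force between module_c and the fingers below 0.05 N and linear speed of module_c below 0.03 m/s) or (x of module_d in the frame of pan between -0.05 and 0.05 m and y of module_d in the frame of pan between -0.04 and 0.04 m and z of module_d in the frame of pan between -0.005 and 0.012 m and contact force between module_d and the fingers below 0.05 N and linear speed of module_d below 0.03 m/s))), for 0.5 s.
At the end, for the whole second after the job is handed in: complete modules lie on their base (within 0.15 rad) in the tray, gutted ones on the well floor, unstacked, at rest (told apart by resting weight, above or below 3.63 N); lid within 0.06 rad of shut, ring within 0.25 rad of flat; screwdriver, jar, carton within 30 mm of their start (((x of module_a in the frame of tray between -0.068 and 0.068 m and y of module_a in the frame of tray between -0.098 and 0.098 m and z of module_a in the frame of tray between -0.005 and 0.016 m and angle between module_a's own z axis and vertical below 0.15 rad and linear speed of module_a below 0.03 m/s and contact force between module_a and tray above 3.63 N) or (x of module_a in the frame of hatch between -0.112 and 0.112 m and y of module_a in the frame of hatch between -0.097 and 0.097 m and z of module_a in the frame of hatch between 0.005 and 0.075 m and linear speed of module_a below 0.03 m/s and contact force between module_a and hatch below 3.63 N)) and ((x of module_b in the frame of tray between -0.068 and 0.068 m and y of module_b in the frame of tray between -0.098 and 0.098 m and z of module_b in the frame of tray between -0.005 and 0.016 m and angle between module_b's own z axis and vertical below 0.15 rad and linear speed of module_b below 0.03 m/s and contact force between module_b and tray above 3.63 N) or (x of module_b in the frame of hatch between -0.112 and 0.112 m and y of module_b in the frame of hatch between -0.097 and 0.097 m and z of module_b in the frame of hatch between 0.005 and 0.075 m and linear speed of module_b below 0.03 m/s and contact force between module_b and hatch below 3.63 N)) and ((x of module_c in the frame of tray between -0.068 and 0.068 m and y of module_c in the frame of tray between -0.098 and 0.098 m and z of module_c in the frame of tray between -0.005 and 0.016 m and angle between module_c's own z axis and vertical below 0.15 rad and linear speed of module_c below 0.03 m/s and contact force between module_c and tray above 3.63 N) or (x of module_c in the frame of hatch between -0.112 and 0.112 m and y of module_c in the frame of hatch between -0.097 and 0.097 m and z of module_c in the frame of hatch between 0.005 and 0.075 m and linear speed of module_c below 0.03 m/s and contact force between module_c and hatch below 3.63 N)) and ((x of module_d in the frame of tray between -0.068 and 0.068 m and y of module_d in the frame of tray between -0.098 and 0.098 m and z of module_d in the frame of tray between -0.005 and 0.016 m and angle between module_d's own z axis and vertical below 0.15 rad and linear speed of module_d below 0.03 m/s and contact force between module_d and tray above 3.63 N) or (x of module_d in the frame of hatch between -0.112 and 0.112 m and y of module_d in the frame of hatch between -0.097 and 0.097 m and z of module_d in the frame of hatch between 0.005 and 0.075 m and linear speed of module_d below 0.03 m/s and contact force between module_d and hatch below 3.63 N)) and value of joint lid below 0.06 rad and value of joint ring below 0.25 rad and distance of each of screwdriver, jar, carton from where it was at the start of the episode below 0.03 m); the robot touches nothing.
It fails at once if a module is dropped: it moves faster than 1.3 m/s while not held ((linear speed of module_a above 1.3 m/s and contact force between module_a and the fingers below 0.05 N) or (linear speed of module_b above 1.3 m/s and contact force between module_b and the fingers below 0.05 N) or (linear speed of module_c above 1.3 m/s and contact force between module_c and the fingers below 0.05 N) or (linear speed of module_d above 1.3 m/s and contact force between module_d and the fingers below 0.05 N)).
It fails at once if screwdriver, jar or carton pushed more than 30 mm (distance of any of screwdriver, jar, carton from where it was at the start of the episode above 0.03 m).
Of module_a, module_b, module_c, module_d only 3 to 4 are there at a start; the rules pass over those that are not, and their reading is None.
At some moment in a run one of module_a, module_b, module_c, module_d may be knocked a few centimetres aside while the robot is not near it.
It also fails if it takes over 210 s, if anything falls off the work surface, if the arm or the gripper's body presses on something with over 40 N, if the wrist force passes 120 N, or if a joint passes its speed limit or range.

### The arm

A 6-joint arm with a two-finger parallel gripper is mounted at the origin on the work surface. World frame = base frame: x ahead of the robot, y to its left, z up, the work surface at z = 0. Lengths are in mm, angles in degrees, forces in N, time in s.
With the tool pointing down it reaches from about 150 to 775 mm from the base axis. Payload 6.1 kg.
Tool frame: the origin (TCP) lies at the very end of the fingers, on their centre line; the grasp point (between the pads) lies 19 mm behind it; z points along the fingers, y is the direction in which the jaws open and shut (so a half turn about z gives the same grasp; the last joint's range is limited). The gripper opens to 85 mm and grips with 20 to 120 N. Pads are 22 mm wide; open, the fingers measure 114 mm over their backs; the gripper's body (76 mm by 85 mm) begins 54 mm behind the grasp point. The pads swing forward as they close: fully open they stand 13 mm farther back than shut.
Start: joints at [-65.947, 7.208, -2.269, 80.523, 0, 90], TCP at [213.97, -479.401, 231.295] pointing down, gripper open.
Joint ranges: [-155.77, 155.77], [-54.66, 111.73], [-72.52, 77.12], [-102.08, 115.82], [-83.92, 84.16], [-180, 180]. Speed limits (degrees/s): [136.94, 136.94, 172.46, 180, 180, 180].

### API

Orientations are given as a 3x3 rotation matrix whose columns are the frame's x, y, z axes.
In Python, from bench import arm gives the robot as it stands. The module is installed in compiled form; this text tells all that it offers.
- The arm moves only by the tool send_rows, never from a script. Its argument "plan" is a list of rows, each an object of numbers: "dx", "dy", "dz": the shift along the tool's x, y, z in mm; "rx", "ry", "rz": the turn, a rotation vector about the tool's x, y, z in degrees; "fingers": the closure, from 0 (fully open) to 1 (shut). A call has 1 to 12 rows; each row shifts and turns the pose as measured when the row begins, along the tool's axes as they then stand; what a row does not reach is not made up. A row lasts 1/10 s, in which the tool goes at most 50 mm and 8.59 degrees, less where a joint would pass 70% of its speed; a pose out of reach is approached as far as the arm can. A call with a gripper value outside its range is refused whole. The fingers move at their own pace and stop on an object; "force" is the grip in N (left out, the last holds). Time passes only in rows, so rows that do not move let the fingers close. It gives the time, the measured TCP pose, the force and the opening at its end, in the units of the state.
- arm.state(): the state, without advancing time (a new reading comes with each control period).
- arm.grab_frame(name): name is "scene" or "top" or "wrist"; returns the picture (384x512x3 uint8, blue, green, red); there is no depth.
- arm.get_calibration(name): a dict with "intrinsics" (3x3 intrinsics, pixels), "k1" (the pictures are not rectified: a ray, as slopes to the right and down, at radius r is drawn at 1 + k1 r^2 times it, then the intrinsics apply), "R" (3x3) and "t" (3): a world point X has camera coordinates R X + t; the wrist camera has in their place "mount" (4x4, takes a point from camera to tool coordinates, whose origin is the TCP and whose axes are the flange's). Camera axes: x right, y down, z forward; pixel columns grow to the right and rows downward; lengths in mm; the calibration is good to about 2 mm. A picture is of the moment at which its call begins: read the wrist's pose just before it. get_calibration takes no time and is no camera call.
- arm.hand_in(): hands the job in, once; it reports no verdict.
Trained networks look in the newest picture that a camera, given by its name, has taken for a name from the list of things; names that differ only in an ending like _2 or _b are one class to them, and where a whole thing is asked for, a point or a joint stands for the part that bears it (a point fixed in the world has none). Each returns a list of dicts, best first, with "conf" (0 to 1); they miss things now and then, are a little off and sometimes report something else, mostly with a low value. They report only what shows in the picture. A call takes as long as a camera call. They do not tell look-alikes from the thing itself.
- arm.look_for(target, camera): "bbox" ([left, top, right, bottom] in pixels, round what is visible of it).
The state is a dict: "t": time; "joints": joint angles; "joint_velocities": joint speeds; "effort": joint torques, N m; "ee_pos": TCP position; "ee_rot": TCP orientation; "force": force on the tool from outside, world axes, zero at the start; "wrist_torque": the same for the moment, N m; "gripper_width": finger opening in mm.
Only numpy, scipy, OpenCV 4.12 (cv2) and the standard library are available. Lean on these libraries where they do the work, as an engineer would, in place of code of your own. Each camera call takes 0.05 s, during which the arm holds its last target.

## Working session

There is one attempt and no reset: what is moved stays moved. The work goes in short steps, Python scripts to look and compute and a tool call to move; the robot and the scene stay as the last step left them, time stands still between calls to the robot, and variables do not carry over. Pictures are saved under pics/ and viewed, and the job is handed in when it is done.

Besides the shell and the picture viewer there is one more tool, called after "Request:" as name([rows], argument=value, ...), one row to a line, values as JSON. send_rows: Moves the arm, as the interface text tells. Its arguments: {"type":"object","properties":{"plan":{"type":"array"},"force":{"type":"number"}},"required":["plan"]}

```bash
mkdir -p pics; ls; python3 - <<'E'
from bench import arm
import cv2,numpy as np
s=arm.state();print(s)
for n in ["scene","top","wrist"]:
    c=arm.get_calibration(n);print(n,c)
    cv2.imwrite(f"pics/{n}0.png",arm.grab_frame(n))
E
```

```text
pics
{'t': 0.0, 'joints': array([-6.59485945e+01,  7.23964472e+00, -2.32542919e+00,  8.05238136e+01,
        2.02731467e-04,  9.00008573e+01]), 'joint_velocities': array([-0.01294226,  0.07525364, -0.04561948, -0.01155593,  0.11516644,
        0.07511219]), 'effort': array([-2.51822297e-03, -4.35912645e+01,  3.52924097e+01,  1.73728092e-02,
       -2.50070534e-04,  2.64864440e-05]), 'ee_pos': array([ 213.8035456 , -479.05087938,  230.55114673]), 'ee_rot': array([[ 9.13186268e-01,  4.07541955e-01, -6.29043158e-04],
       [ 4.07542440e-01, -9.13185167e-01,  1.41813129e-03],
       [ 3.51511551e-06, -1.55137980e-03, -9.99998797e-01]]), 'force': array([-0.7724769 ,  0.10534219, -0.60920663]), 'wrist_torque': array([-0.03299231,  0.0083464 ,  0.04015161]), 'gripper_width': 85.21567200427884}
scene {'intrinsics': array([[385.37099541,   0.        , 258.10488043],
       [  0.        , 385.37099541, 192.92187609],
       [  0.        ,   0.        ,   1.        ]]), 'k1': 0.04256220916573006, 'R': array([[-0.7892365 ,  0.61404566,  0.00732592],
       [ 0.45913274,  0.59796429, -0.65698998
[... 385 characters left out ...]
6, -0.01551005, -0.09434054],
       [ 0.09413851,  0.01327855, -0.99547055]]), 't': array([-5.59640582e-01,  5.49797383e+02,  1.17974998e+03])}
wrist {'intrinsics': array([[307.78787111,   0.        , 251.20664902],
       [  0.        , 307.78787111, 192.99290627],
       [  0.        ,   0.        ,   1.        ]]), 'k1': -0.005789560762294696, 'mount': array([[-5.44130962e-04, -9.61560755e-01, -2.74591731e-01,
         6.96558497e+01],
       [ 9.99999847e-01, -5.50978037e-04, -5.21939300e-05,
         9.38164078e-02],
       [-1.01106378e-04, -2.74591717e-01,  9.61560907e-01,
        -1.42822436e+02],
       [ 0.00000000e+00,  0.00000000e+00,  0.00000000e+00,
         1.00000000e+00]])}
```

View pics/scene0.png

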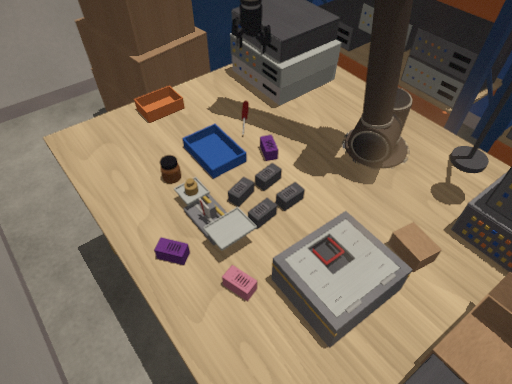

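View pics/top0.png

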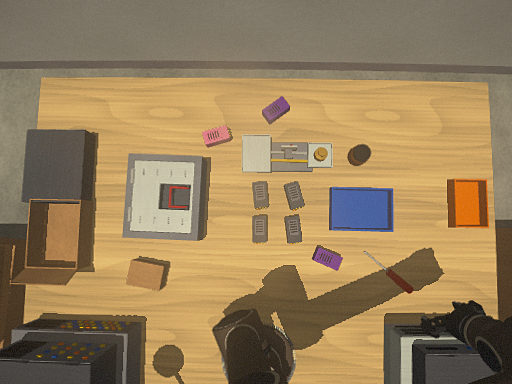

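View pics/wrist0.png

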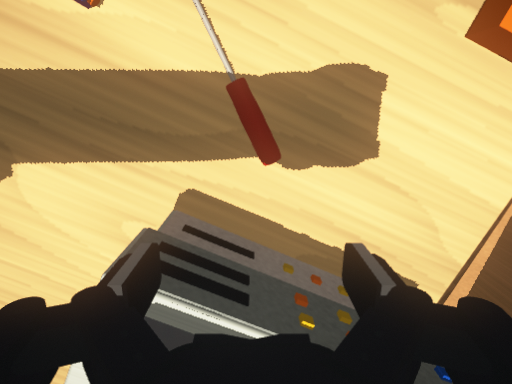

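```bash
cat > h.py <<'E'
import numpy as np,cv2
from bench import arm
def cal(n,s=None):
    c=arm.get_calibration(n);K=np.array(c['intrinsics']);k1=c['k1']
    if n=='wrist':
        s=s or arm.state();M=np.array(c['mount']);Rt=np.array(s['ee_rot'])@M[:3,:3]
        p=np.array(s['ee_rot'])@M[:3,3]+s['ee_pos'];R=Rt.T;t=-R@p
    else: R=np.array(c['R']);t=np.array(c['t'])
    return K,k1,R,t
def proj(C,X):
    K,k1,R,t=C;X=np.atleast_2d(X)
    c=X@R.T+t;m=c[:,:2]/c[:,2:];r2=(m**2).sum(1,keepdims=True);m=m*(1+k1*r2)
    return m*[K[0,0],K[1,1]]+K[:2,2]
def unproj(C,uv,z):
    K,k1,R,t=C;uv=np.atleast_2d(uv).astype(float)
    d=(uv-K[:2,2])/[K[0,0],K[1,1]];m=d.copy()
    for _ in range(20): m=d/(1+k1*(m**2).sum(1,keepdims=True))
    ray=np.c_[m,np.ones(len(m))]@R; o=-R.T@t
    return o+ray*((z-o[2])/ray[:,2:])
def save(img,name,box=None,sc=1):
    if box: img=img[box[1]:box[3],box[0]:box[2]]
    cv2.imwrite('pics/'+name,cv2.resize(img,None,fx=sc,fy=sc,interpolation=cv2.INTER_CUBIC))
E
python3 - <<'E'
from h import *
im=cv2.imread('pics/top0.png')
save(im,'c1.png',(110,140,260,250),5)
save(im,'c2.png',(235,125,435,275),4)
for t in ["hatch","balance","module_a","tray","ring","jar","carton","screwdriver"]:
    print(t,[(np.round(d['bbox']).tolist(),round(d['conf'],2)) for d in arm.look_for(t,"top")])
E
```

```text
hatch [([123.0, 155.0, 205.0, 241.0], 0.71), ([250.0, 215.0, 268.0, 243.0], 0.37)]
balance [([241.0, 134.0, 332.0, 173.0], 0.63)]
module_a [([313.0, 246.0, 342.0, 272.0], 0.81), ([285.0, 182.0, 306.0, 210.0], 0.77), ([281.0, 214.0, 303.0, 244.0], 0.69), ([264.0, 94.0, 289.0, 124.0], 0.62), ([252.0, 181.0, 270.0, 210.0], 0.61), ([202.0, 124.0, 231.0, 146.0], 0.6), ([250.0, 220.0, 265.0, 245.0], 0.57)]
tray [([330.0, 185.0, 393.0, 232.0], 0.76)]
ring [([122.0, 153.0, 209.0, 243.0], 0.65), ([270.0, 153.0, 306.0, 161.0], 0.41)]
jar [([346.0, 144.0, 374.0, 165.0], 0.59)]
carton [([127.0, 260.0, 167.0, 291.0], 0.82)]
screwdriver [([366.0, 253.0, 412.0, 293.0], 0.59)]
```

View pics/c1.png

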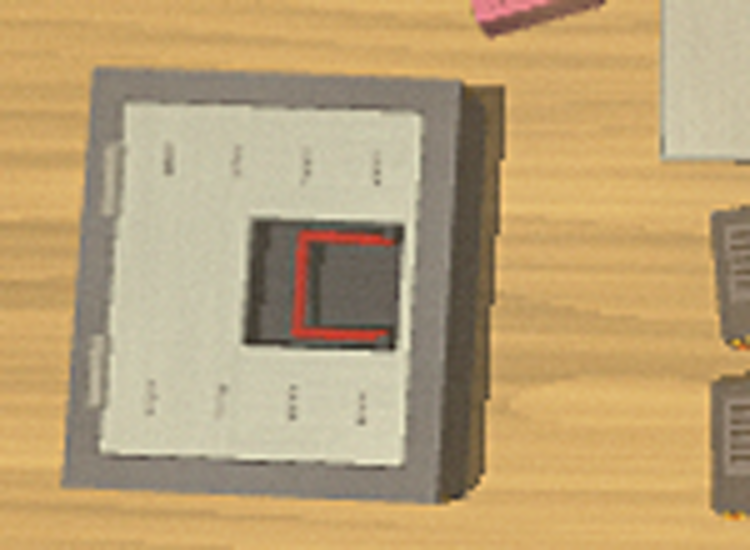

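View pics/c2.png

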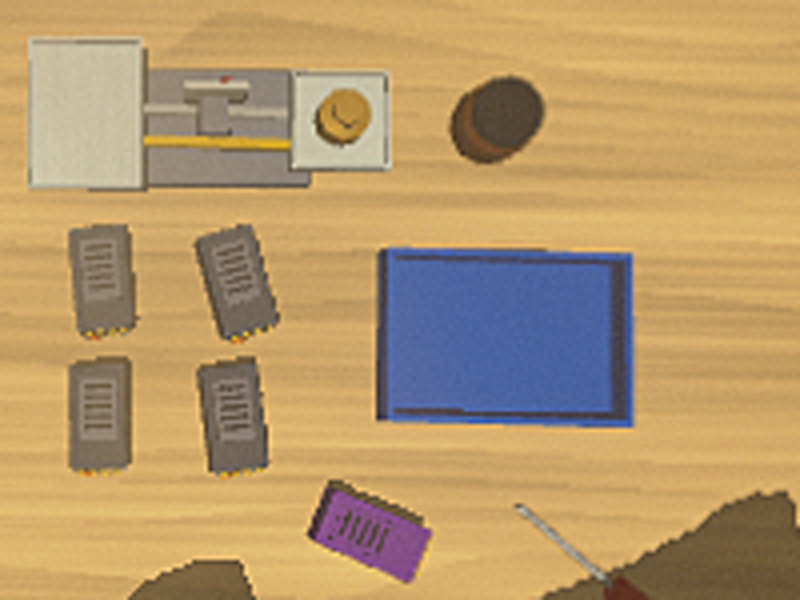

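```bash
cat >> h.py <<'E'
from scipy.optimize import least_squares
def fitrect(C,uv,z,sx,sy,yaw0):
    P=unproj(C,uv,z)[:,:2]
    loc=np.array([[sx,sy],[sx,-sy],[-sx,-sy],[-sx,sy]])/2  # image TL,TR,BR,BL = +x+y,+x-y,-x-y,-x+y
    def f(p):
        c,s=np.cos(p[2]),np.sin(p[2]);return (loc@np.array([[c,s],[-s,c]])+p[:2]-P).ravel()
    r=least_squares(f,[*P.mean(0),yaw0]);return np.round([r.x[0],r.x[1],np.degrees(r.x[2])],1),np.round(r.fun.reshape(-1,2),1).tolist()
E
python3 - <<'E'
from h import *
C=cal('top')
a=lambda L:np.array(L)/5+[110,140]
b=lambda L:np.array(L)/4+[235,125]
print('hatch',fitrect(C,a([(95,68),(462,82),(437,502),(63,487)]),110,264,234,0))
print('lid',fitrect(C,a([(126,103),(422,113),(405,466),(100,454)]),110,220,190,0))
print('bar',unproj(C,a([(305,235),(299,335)]),104))
print('pan',fitrect(C,b([(30,38),(145,38),(143,188),(28,188)]),77,122,92,0))
print('tray',fitrect(C,b([(378,249),(633,254),(633,427),(378,420)]),44,142,202,0))
M=dict(nl=[(69,229),(130,225),(135,326),(78,331)],nr=[(197,238),(250,225),(278,322),(226,336)],
 fl=[(69,360),(130,358),(130,468),(70,468)],fr=[(199,367),(254,358),(267,465),(211,471)])
for k,v in M.items(): print(k,fitrect(C,b(v),48,84,46,0))
print('jar',unproj(C,b([(508,115)]),80), 'sd',unproj(C,b([(518,506),(610,582)]),10))
print('purple',unproj(C,b([(375,530)]),48),'wt',unproj(C,b([(343,115)]),90))
E
```

```text
hatch (array([522. , 304.9,  -1.4]), [[0.9, 0.7], [1.1, -0.2], [-1.7, -0.9], [-0.4, 0.5]])
lid (array([522. , 305.3,  -1.2]), [[0.1, 1.2], [0.2, -1.2], [-0.2, -0.0], [-0.1, 0.0]])
bar [[552.65473623 281.49303629 104.        ]
 [490.01310155 282.79593522 104.        ]]
pan (array([6.692e+02, 1.600e+01, 4.000e-01]), [[-0.0, -0.3], [-0.6, 0.7], [-0.0, -0.2], [0.6, -0.2]])
tray (array([ 495.5, -328.3,   -0.5]), [[1.3, -3.8], [0.4, 3.8], [-0.4, 2.7], [-1.3, -2.7]])
nl (array([538.7,   0.8,   5. ]), [[0.4, -1.9], [0.3, 2.1], [-0.8, 0.1], [0.1, -0.3]])
nr (array([ 538.4, -109. ,   16.4]), [[-0.2, 0.4], [1.4, -0.5], [-0.1, -0.9], [-1.1, 1.0]])
fl (array([428.5,   1.6,   1.4]), [[-1.2, -1.7], [-2.5, 1.8], [2.0, 1.1], [1.7, -1.3]])
fr (array([ 428.9, -105.9,    7.6]), [[0.2, 0.7], [-1.7, -0.4], [1.0, -0.4], [0.5, 0.2]])
jar [[ 671.86810522 -322.18182084   80.        ]] sd [[ 357.06017796 -346.57817797   10.        ]
 [ 295.68842916 -422.64775946   10.        ]]
purple [[ 338.79025068 -220.83033825   48.        ]] wt [[ 667.67370171 -188.11201791   90.        ]]
```

Request:
send_rows([
  {"rz":8,"dz":-40},
  {"rz":8,"dz":-40},
  {"rz":8,"dz":-30},
], force=40)

```text
validation failed for argument at $.pl...
```

```bash
python3 - <<'E'
from h import *
s=arm.state();print(s['t'],np.round(s['joints'],1),np.round(s['ee_pos'],1),np.round(s['ee_rot'],3))
E
```

```text
0.55 [-65.9   7.2  -2.3  80.5   0.   90. ] [ 214.  -479.4  231.3] [[ 0.913  0.408 -0.   ]
 [ 0.408 -0.913  0.   ]
 [ 0.    -0.    -1.   ]]
```

Request:
send_rows([
  {"dx":0,"dy":0,"dz":-40,"rx":0,"ry":0,"rz":8,"fingers":0},
  {"dx":0,"dy":0,"dz":-40,"rx":0,"ry":0,"rz":8,"fingers":0},
])

```text
t: 0.75
ee_pos: [212.6, -476.4, 306.5]
ee_rot: [[0.991, 0.132, -0.005], [0.132, -0.991, 0.012], [-0.004, -0.013, -1.0]]
force: [1.1, -1.0, 0.5]
gripper_width: 85.3
```

```bash
python3 - <<'E'
from h import *
s=arm.state();print(s['t'],np.round(s['joints'],1),np.round(s['ee_pos'],1),np.round(s['ee_rot'],3))
E
```

```text
0.75 [-65.9   8.3   8.4  90.9  -0.  106.5] [ 212.6 -476.4  306.5] [[ 0.991  0.132 -0.005]
 [ 0.132 -0.991  0.012]
 [-0.004 -0.013 -1.   ]]
```

Request:
send_rows([
  {"dz":-30,"rz":-8.5,"dx":0,"dy":0,"rx":0,"ry":0,"fingers":0},
  {"dz":-30,"rz":-8.5,"dx":0,"dy":0,"rx":0,"ry":0,"fingers":0},
  {"dz":0,"rz":-8.5,"dx":0,"dy":0,"rx":0,"ry":0,"fingers":0},
  {"dz":0,"rz":-8.5,"dx":0,"dy":0,"rx":0,"ry":0,"fingers":0},
  {"dz":0,"rz":-8.5,"dx":0,"dy":0,"rx":0,"ry":0,"fingers":0},
  {"dz":0,"rz":-8.5,"dx":0,"dy":0,"rx":0,"ry":0,"fingers":0},
  {"dz":0,"rz":-8.5,"dx":0,"dy":0,"rx":0,"ry":0,"fingers":0},
  {"dz":0,"rz":-8.5,"dx":0,"dy":0,"rx":0,"ry":0,"fingers":0},
  {"dz":0,"rz":-8.5,"dx":0,"dy":0,"rx":0,"ry":0,"fingers":0},
  {"dz":0,"rz":-8.5,"dx":0,"dy":0,"rx":0,"ry":0,"fingers":0},
  {"dz":0,"rz":-8.5,"dx":0,"dy":0,"rx":0,"ry":0,"fingers":0},
  {"dz":0,"rz":-8.5,"dx":0,"dy":0,"rx":0,"ry":0,"fingers":0},
], force=40)

```text
t: 1.95
ee_pos: [213.5, -478.3, 376.1]
ee_rot: [[-0.353, 0.936, -0.001], [0.936, 0.353, 0.002], [0.002, -0.0, -1.0]]
force: [-0.6, -0.3, -0.3]
gripper_width: 85.5
```

Request:
send_rows([
  {"rz":-8.5},
  {"rz":-8.5},
  {"rz":-8.5},
  {"rz":-8.5},
  {"rz":-8.5},
  {"rz":-8.5},
  {"rz":-8.5},
  {"rz":-8.5},
])

```text
validation failed for argument at $.pl...
```

Request:
send_rows([
  {"rz":-8.5,"fingers":0},
])

```text
validation failed for argument at $.pl...
```

Request:
send_rows([
  {"dx":0,"dy":0,"dz":0,"rx":0,"ry":0,"rz":-8.5,"fingers":0.8},
  {"dx":0,"dy":0,"dz":0,"rx":0,"ry":0,"rz":-8.5,"fingers":0.8},
  {"dx":0,"dy":0,"dz":0,"rx":0,"ry":0,"rz":-8.5,"fingers":0.8},
  {"dx":0,"dy":0,"dz":0,"rx":0,"ry":0,"rz":-8.5,"fingers":0.8},
  {"dx":0,"dy":0,"dz":0,"rx":0,"ry":0,"rz":-8.5,"fingers":0.8},
  {"dx":0,"dy":0,"dz":0,"rx":0,"ry":0,"rz":-8.5,"fingers":0.8},
  {"dx":0,"dy":0,"dz":0,"rx":0,"ry":0,"rz":-8.5,"fingers":0.75},
  {"dx":0,"dy":0,"dz":0,"rx":0,"ry":0,"rz":-8.5,"fingers":0.75},
])

```text
t: 2.75
ee_pos: [213.5, -478.4, 376.5]
ee_rot: [[-1.0, 0.011, -0.0], [0.011, 1.0, 0.001], [0.0, 0.001, -1.0]]
force: [-0.2, 0.4, -0.1]
gripper_width: 21.1
```

Request:
send_rows([
  {"dx":-20,"dy":40,"dz":0,"rx":0,"ry":0,"rz":0,"fingers":0.75},
  {"dx":-20,"dy":45,"dz":0,"rx":0,"ry":0,"rz":0,"fingers":0.75},
  {"dx":-20,"dy":45,"dz":0,"rx":0,"ry":0,"rz":0,"fingers":0.75},
  {"dx":-20,"dy":45,"dz":0,"rx":0,"ry":0,"rz":0,"fingers":0.75},
  {"dx":-20,"dy":45,"dz":0,"rx":0,"ry":0,"rz":0,"fingers":0.75},
  {"dx":-20,"dy":45,"dz":0,"rx":0,"ry":0,"rz":0,"fingers":0.75},
  {"dx":-20,"dy":45,"dz":0,"rx":0,"ry":0,"rz":0,"fingers":0.75},
  {"dx":-20,"dy":45,"dz":0,"rx":0,"ry":0,"rz":0,"fingers":0.75},
  {"dx":-20,"dy":45,"dz":0,"rx":0,"ry":0,"rz":0,"fingers":0.75},
  {"dx":-20,"dy":45,"dz":0,"rx":0,"ry":0,"rz":0,"fingers":0.75},
  {"dx":-20,"dy":45,"dz":0,"rx":0,"ry":0,"rz":0,"fingers":0.75},
  {"dx":-20,"dy":45,"dz":0,"rx":0,"ry":0,"rz":0,"fingers":0.75},
])

```text
t: 3.95
ee_pos: [460.8, 60.4, 376.7]
ee_rot: [[-1.0, 0.018, 0.005], [0.018, 1.0, 0.001], [-0.005, 0.002, -1.0]]
force: [2.0, -0.2, 0.0]
gripper_width: 21.2
```

```bash
python3 - <<'E'
from h import *
s=arm.state();cv2.imwrite('pics/w1.png',arm.grab_frame('wrist'));print(np.round(s['ee_pos'],1))
E
```

```text
[460.8  60.4 376.7]
```

Request:
send_rows([
  {"dx":-10,"dy":40,"dz":10,"rx":0,"ry":0,"rz":0.5,"fingers":0.75},
  {"dx":-10,"dy":45,"dz":20,"rx":0,"ry":0,"rz":0.5,"fingers":0.75},
  {"dx":-10,"dy":45,"dz":20,"rx":0,"ry":0,"rz":0.5,"fingers":0.75},
  {"dx":-10,"dy":45,"dz":20,"rx":0,"ry":0,"rz":0.5,"fingers":0.75},
  {"dx":-10,"dy":45,"dz":20,"rx":0,"ry":0,"rz":0.3,"fingers":0.75},
  {"dx":0,"dy":0,"dz":0,"rx":0,"ry":0,"rz":0,"fingers":0.75},
  {"dx":0,"dy":0,"dz":0,"rx":0,"ry":0,"rz":0,"fingers":0.75},
])

```text
t: 4.7
ee_pos: [521.1, 291.2, 284.6]
ee_rot: [[-0.999, 0.05, 0.005], [0.05, 0.999, 0.004], [-0.005, 0.004, -1.0]]
force: [1.3, -0.8, -0.3]
gripper_width: 21.7
```

```bash
python3 - <<'E'
from h import *
s=arm.state();im=arm.grab_frame('wrist');cv2.imwrite('pics/w2.png',im);print(np.round(s['ee_pos'],1),np.round(s['ee_rot'],3))
C=cal('wrist',s);R=np.array([[np.cos(-.0227),-np.sin(-.0227)],[np.sin(-.0227),np.cos(-.0227)]])
for l in [(-30,-24,104),(30,-24,104),(0,-24,104),(0,-77,104)]:
    p=np.r_[R@l[:2]+[522,305],l[2]];print(l,p.round(1),proj(C,p).round(1))
E
```

```text
[521.1 291.2 284.6] [[-0.999  0.05   0.005]
 [ 0.05   0.999  0.004]
 [-0.005  0.004 -1.   ]]
(-30, -24, 104) [491.5 281.7 104. ] [[240.1 144.3]]
(30, -24, 104) [551.4 280.3 104. ] [[242.2 199.1]]
(0, -24, 104) [521.5 281.  104. ] [[241.2 172.4]]
(0, -77, 104) [520.3 228.  104. ] [[191.8 173.8]]
```

View pics/w1.png

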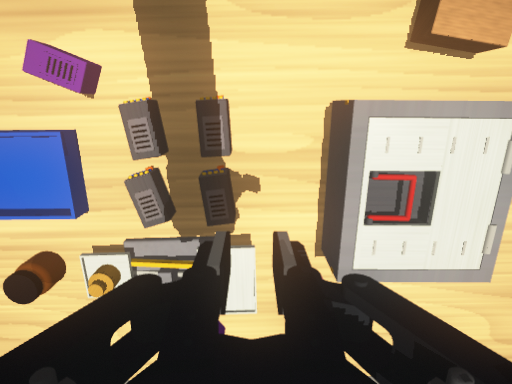

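View pics/w2.png

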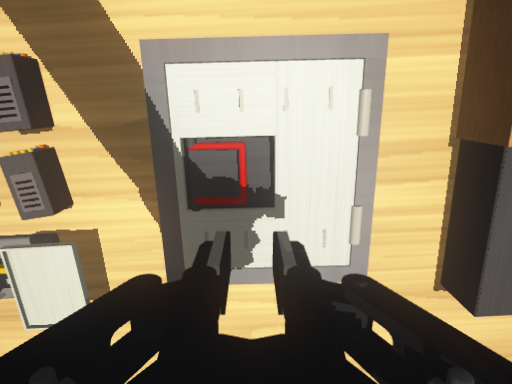

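Request:
send_rows([
  {"dx":0,"dy":-10,"dz":0,"rx":0,"ry":0,"rz":-1.6,"fingers":0.75},
  {"dx":0,"dy":0,"dz":40,"rx":0,"ry":0,"rz":0,"fingers":0.75},
  {"dx":0,"dy":0,"dz":45,"rx":0,"ry":0,"rz":0,"fingers":0.75},
  {"dx":0,"dy":0,"dz":40,"rx":0,"ry":0,"rz":0,"fingers":0.75},
  {"dx":0,"dy":0,"dz":0,"rx":0,"ry":0,"rz":0,"fingers":0.75},
  {"dx":0,"dy":0,"dz":0,"rx":0,"ry":0,"rz":0,"fingers":0.75},
])

```text
t: 5.35
ee_pos: [523.8, 275.1, 164.9]
ee_rot: [[-0.999, 0.029, 0.017], [0.029, 1.0, 0.009], [-0.016, 0.009, -1.0]]
force: [0.4, 0.2, 1.4]
gripper_width: 21.5
```

```bash
python3 - <<'E'
from h import *
s=arm.state();im=arm.grab_frame('wrist');cv2.imwrite('pics/w3.png',im);print(np.round(s['ee_pos'],1),np.round(s['ee_rot'],3))
C=cal('wrist',s);R=np.array([[np.cos(-.0227),-np.sin(-.0227)],[np.sin(-.0227),np.cos(-.0227)]])
for l in [(-30,-24,104),(30,-24,104),(0,-24,104),(0,-77,104)]:
    p=np.r_[R@l[:2]+[522,305],l[2]];print(l,p.round(1),proj(C,p).round(1))
E
```

```text
[523.8 275.1 164.9] [[-0.999  0.029  0.017]
 [ 0.029  1.     0.009]
 [-0.016  0.009 -1.   ]]
(-30, -24, 104) [491.5 281.7 104. ] [[259.  161.5]]
(30, -24, 104) [551.4 280.3 104. ] [[259.  243.2]]
(0, -24, 104) [521.5 281.  104. ] [[259. 204.]]
(0, -77, 104) [520.3 228.  104. ] [[182.7 204.7]]
```

View pics/w3.png

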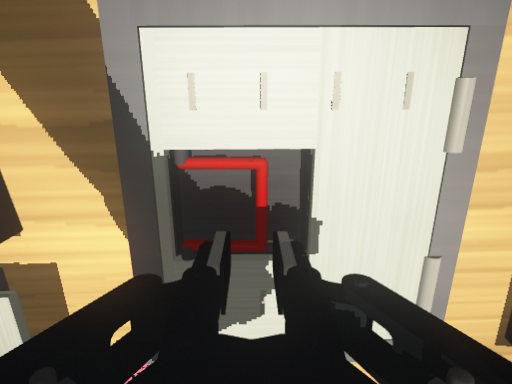

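Request:
send_rows([
  {"dx":2,"dy":7,"dz":0,"rx":0.5,"ry":1,"rz":0,"fingers":0.75},
  {"dx":0,"dy":0,"dz":0,"rx":0,"ry":0,"rz":0,"fingers":0.75},
  {"dx":0,"dy":0,"dz":25,"rx":0,"ry":0,"rz":0,"fingers":0.75},
  {"dx":0,"dy":0,"dz":20,"rx":0,"ry":0,"rz":0,"fingers":0.75},
  {"dx":0,"dy":0,"dz":0,"rx":0,"ry":0,"rz":0,"fingers":0.75},
])

```text
t: 5.9
ee_pos: [527.8, 286.1, 130.2]
ee_rot: [[-1.0, 0.029, 0.012], [0.029, 1.0, 0.008], [-0.012, 0.008, -1.0]]
force: [-0.6, -0.6, 0.4]
gripper_width: 21.2
```

Request:
send_rows([
  {"dx":0,"dy":0,"dz":0,"rx":0,"ry":0,"rz":0,"fingers":0.75},
  {"dx":0,"dy":0,"dz":0,"rx":0,"ry":0,"rz":0,"fingers":0.75},
])

```text
t: 6.1
ee_pos: [528.8, 287.0, 132.9]
ee_rot: [[-0.999, 0.029, 0.015], [0.029, 1.0, 0.009], [-0.014, 0.01, -1.0]]
force: [-0.2, 0.1, 0.4]
gripper_width: 20.9
```

Request:
send_rows([
  {"dx":6,"dy":-4,"dz":0,"rx":0.5,"ry":0.8,"rz":0,"fingers":0.75},
])

```text
t: 6.2
ee_pos: [523.3, 283.6, 134.2]
ee_rot: [[-1.0, 0.028, 0.002], [0.028, 1.0, 0.002], [-0.002, 0.002, -1.0]]
force: [-0.0, -0.1, -0.2]
gripper_width: 21.5
```

Request:
send_rows([
  {"dx":0,"dy":0,"dz":0,"rx":0,"ry":0,"rz":0,"fingers":0.75},
])

```text
t: 6.3
ee_pos: [523.1, 283.5, 135.1]
ee_rot: [[-1.0, 0.028, 0.002], [0.028, 1.0, 0.002], [-0.002, 0.002, -1.0]]
force: [0.4, -0.5, -0.3]
gripper_width: 21.5
```

Request:
send_rows([
  {"dx":1.5,"dy":-1.5,"dz":20,"rx":0,"ry":0,"rz":0,"fingers":0.75},
  {"dx":0,"dy":0,"dz":12,"rx":0,"ry":0,"rz":0,"fingers":0.75},
])

```text
t: 6.5
ee_pos: [523.2, 282.9, 105.6]
ee_rot: [[-1.0, 0.029, 0.007], [0.029, 1.0, 0.004], [-0.007, 0.004, -1.0]]
force: [-0.9, -0.7, -0.2]
gripper_width: 21.3
```

Request:
send_rows([
  {"dx":1.5,"dy":-1,"dz":15,"rx":0.2,"ry":0.4,"rz":0,"fingers":0.75},
  {"dx":0,"dy":0,"dz":1,"rx":0,"ry":0,"rz":0,"fingers":0.75},
])

```text
t: 6.7
ee_pos: [521.1, 281.6, 87.6]
ee_rot: [[-1.0, 0.029, -0.002], [0.029, 1.0, -0.0], [0.002, -0.0, -1.0]]
force: [-0.4, -0.5, -1.4]
gripper_width: 21.1
```

Request:
send_rows([
  {"dx":0,"dy":0,"dz":-1,"rx":0,"ry":0,"rz":0,"fingers":1},
  {"dx":0,"dy":0,"dz":0,"rx":0,"ry":0,"rz":0,"fingers":1},
  {"dx":0,"dy":0,"dz":0,"rx":0,"ry":0,"rz":0,"fingers":1},
], force=30)

```text
t: 7.0
ee_pos: [521.1, 282.6, 88.9]
ee_rot: [[-1.0, 0.028, -0.003], [0.028, 1.0, 0.002], [0.003, 0.002, -1.0]]
force: [-0.3, -1.6, -1.6]
gripper_width: 6.9
```

Request:
send_rows([
  {"dx":0,"dy":-2,"dz":-13,"rx":0,"ry":0,"rz":0,"fingers":1},
  {"dx":0,"dy":-5,"dz":-13,"rx":0,"ry":0,"rz":0,"fingers":1},
  {"dx":0,"dy":0,"dz":0,"rx":0,"ry":0,"rz":0,"fingers":1},
])

```text
t: 7.3
ee_pos: [520.9, 274.6, 116.6]
ee_rot: [[-1.0, 0.028, -0.004], [0.028, 1.0, 0.0], [0.004, 0.0, -1.0]]
force: [-1.5, -0.1, -1.2]
gripper_width: 6.3
```

Request:
send_rows([
  {"dx":0,"dy":-9,"dz":-10,"rx":0,"ry":0,"rz":0,"fingers":1},
  {"dx":0,"dy":-11,"dz":-7,"rx":0,"ry":0,"rz":0,"fingers":1},
  {"dx":0,"dy":0,"dz":0,"rx":0,"ry":0,"rz":0,"fingers":1},
])

```text
t: 7.6
ee_pos: [520.5, 255.2, 135.8]
ee_rot: [[-1.0, 0.027, -0.003], [0.027, 1.0, 0.005], [0.003, 0.005, -1.0]]
force: [-1.6, -0.5, -3.3]
gripper_width: 7.0
```

Request:
send_rows([
  {"dx":0,"dy":-9,"dz":-3,"rx":0,"ry":0,"rz":0,"fingers":1},
  {"dx":0,"dy":-9,"dz":-1,"rx":0,"ry":0,"rz":0,"fingers":1},
  {"dx":0,"dy":0,"dz":0,"rx":0,"ry":0,"rz":0,"fingers":1},
])

```text
t: 7.9
ee_pos: [520.2, 238.7, 142.0]
ee_rot: [[-1.0, 0.026, -0.001], [0.026, 1.0, 0.012], [0.001, 0.012, -1.0]]
force: [-0.7, 0.9, -2.7]
gripper_width: 6.7
```

```bash
python3 - <<'E'
from h import *
print(arm.state()['ee_pos'].round(1));save(arm.grab_frame('scene'),'s1.png',(250,190,430,350),4)
E
```

```text
[520.2 238.7 142. ]
```

View pics/s1.png

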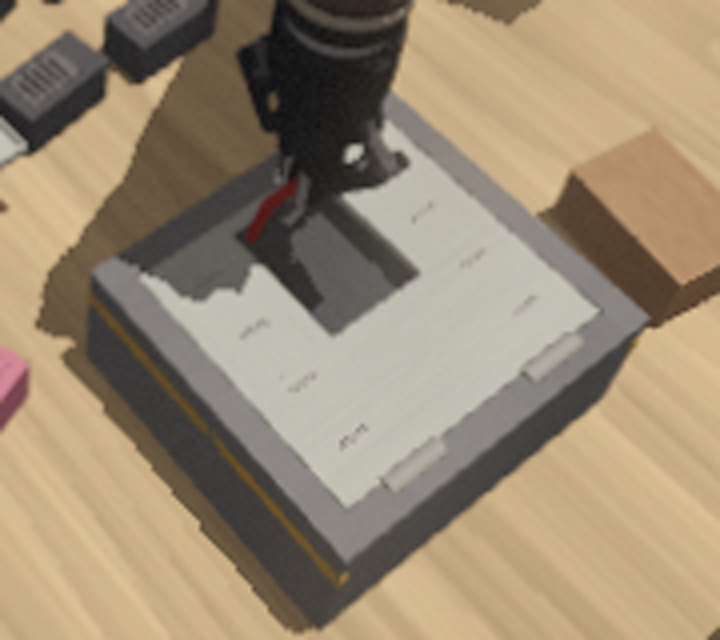

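Request:
send_rows([
  {"dx":0,"dy":0,"dz":-18,"rx":0,"ry":0,"rz":0,"fingers":1},
  {"dx":0,"dy":5,"dz":-20,"rx":0,"ry":0,"rz":0,"fingers":1},
  {"dx":0,"dy":0,"dz":0,"rx":0,"ry":0,"rz":0,"fingers":1},
], force=60)

```text
t: 8.25
ee_pos: [520.3, 243.0, 177.8]
ee_rot: [[-1.0, 0.027, -0.003], [0.027, 1.0, 0.009], [0.003, 0.009, -1.0]]
force: [-2.6, 1.7, 1.0]
gripper_width: 5.5
```

```bash
python3 - <<'E'
from h import *
print(arm.state()['ee_pos'].round(1));save(arm.grab_frame('scene'),'s2.png',(250,190,430,350),4)
E
```

```text
[520.3 243.  177.8]
```

View pics/s2.png

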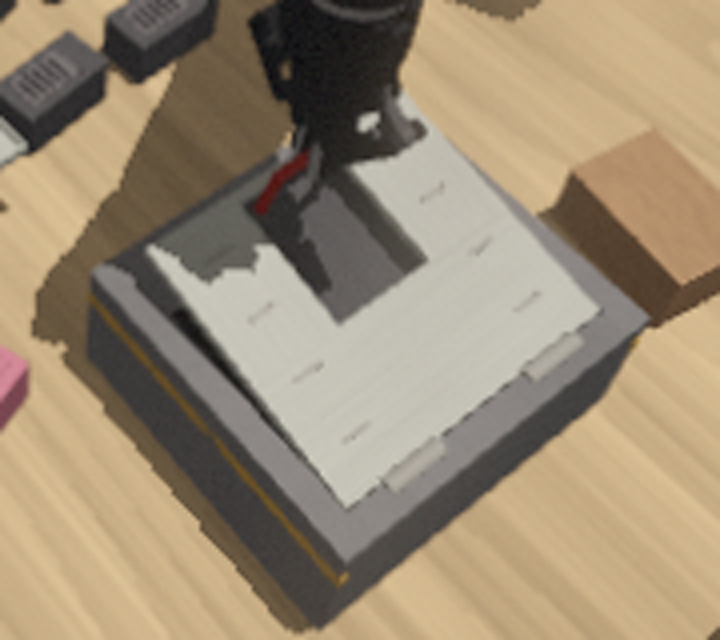

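Request:
send_rows([
  {"dx":0,"dy":12,"dz":-22,"rx":0,"ry":0,"rz":0,"fingers":1},
  {"dx":0,"dy":15,"dz":-19,"rx":0,"ry":0,"rz":0,"fingers":1},
  {"dx":0,"dy":0,"dz":0,"rx":0,"ry":0,"rz":0,"fingers":1},
])

```text
t: 8.6
ee_pos: [520.9, 265.6, 212.9]
ee_rot: [[-1.0, 0.029, -0.008], [0.029, 1.0, -0.004], [0.008, -0.004, -1.0]]
force: [-2.0, 1.3, 1.3]
gripper_width: 5.5
```

Request:
send_rows([
  {"dx":0,"dy":21,"dz":-20,"rx":0,"ry":0,"rz":0,"fingers":1},
  {"dx":0,"dy":22,"dz":-16,"rx":0,"ry":0,"rz":0,"fingers":1},
  {"dx":0,"dy":0,"dz":0,"rx":0,"ry":0,"rz":0,"fingers":1},
])

```text
t: 8.9
ee_pos: [521.7, 303.2, 243.2]
ee_rot: [[-0.999, 0.032, -0.012], [0.032, 0.999, -0.018], [0.012, -0.018, -1.0]]
force: [-2.2, -2.9, 4.3]
gripper_width: 5.9
```

Request:
send_rows([
  {"dx":0,"dy":20,"dz":-11,"rx":0,"ry":0,"rz":0,"fingers":1},
  {"dx":0,"dy":22,"dz":-9,"rx":0,"ry":0,"rz":0,"fingers":1},
  {"dx":0,"dy":0,"dz":0,"rx":0,"ry":0,"rz":0,"fingers":1},
])

```text
t: 9.2
ee_pos: [522.6, 340.5, 257.2]
ee_rot: [[-0.999, 0.034, -0.018], [0.034, 0.999, -0.028], [0.017, -0.028, -0.999]]
force: [-1.6, 0.2, 1.8]
gripper_width: 5.8
```

Request:
send_rows([
  {"dx":0,"dy":18,"dz":-6,"rx":-0.8,"ry":-0.5,"rz":0,"fingers":1},
  {"dx":0,"dy":20,"dz":-4,"rx":-0.5,"ry":-0.5,"rz":0,"fingers":1},
  {"dx":0,"dy":0,"dz":0,"rx":0,"ry":0,"rz":0,"fingers":1},
])

```text
t: 9.5
ee_pos: [523.7, 373.0, 262.8]
ee_rot: [[-0.999, 0.036, -0.002], [0.036, 0.999, -0.013], [0.002, -0.013, -1.0]]
force: [-3.1, -0.2, 4.1]
gripper_width: 5.5
```

Request:
send_rows([
  {"dx":0,"dy":18,"dz":-1,"rx":-0.5,"ry":0,"rz":0,"fingers":1},
  {"dx":0,"dy":18,"dz":1,"rx":-0.5,"ry":0,"rz":0,"fingers":1},
  {"dx":0,"dy":0,"dz":0,"rx":0,"ry":0,"rz":0,"fingers":1},
])

```text
t: 9.8
ee_pos: [524.5, 404.5, 259.9]
ee_rot: [[-0.999, 0.039, -0.004], [0.039, 0.999, 0.001], [0.005, 0.001, -1.0]]
force: [-1.7, 3.9, -1.2]
gripper_width: 5.6
```

Request:
send_rows([
  {"dx":0,"dy":18,"dz":1,"rx":0,"ry":0,"rz":0,"fingers":1},
  {"dx":0,"dy":19,"dz":2,"rx":0,"ry":0,"rz":0,"fingers":1},
  {"dx":0,"dy":20,"dz":4,"rx":0,"ry":0,"rz":0,"fingers":1},
  {"dx":0,"dy":0,"dz":0,"rx":0,"ry":0,"rz":0,"fingers":1},
  {"dx":0,"dy":0,"dz":0,"rx":0,"ry":0,"rz":0,"fingers":1},
])

```text
t: 10.3
ee_pos: [525.6, 455.2, 250.6]
ee_rot: [[-0.999, 0.041, -0.01], [0.041, 0.999, -0.003], [0.01, -0.004, -1.0]]
force: [-2.8, 1.2, 3.7]
gripper_width: 5.3
```

```bash
python3 - <<'E'
from h import *
s=arm.state();print(s['ee_pos'].round(1),s['joints'].round(0));save(arm.grab_frame('scene'),'s3.png',(240,130,440,350),3)
E
```

```text
[525.6 455.2 250.6] [41. 28. 28. 91.  0. 43.]
```

View pics/s3.png

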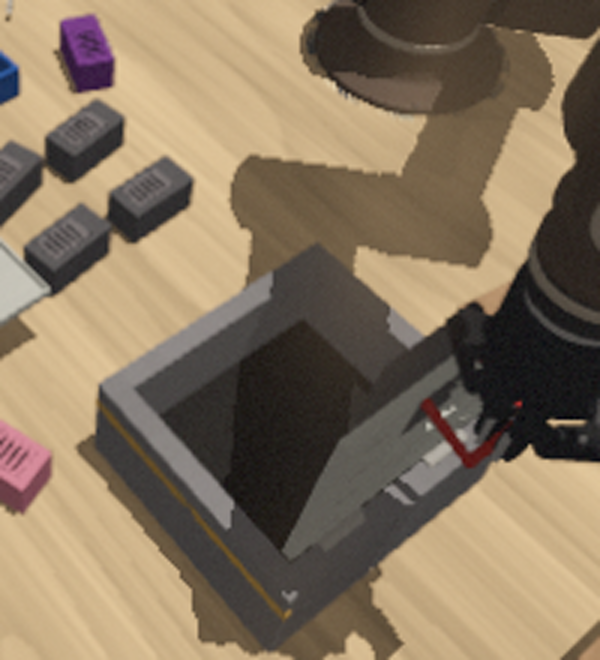

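Request:
send_rows([
  {"dx":0,"dy":0,"dz":0,"rx":0,"ry":0,"rz":0,"fingers":0.72},
  {"dx":0,"dy":0,"dz":0,"rx":0,"ry":0,"rz":0,"fingers":0.72},
  {"dx":0,"dy":0,"dz":-5,"rx":0,"ry":0,"rz":0,"fingers":0.72},
  {"dx":0,"dy":0,"dz":-25,"rx":0,"ry":0,"rz":0,"fingers":0.72},
  {"dx":0,"dy":0,"dz":-40,"rx":0,"ry":0,"rz":0,"fingers":0.72},
  {"dx":0,"dy":0,"dz":-45,"rx":0,"ry":0,"rz":0,"fingers":0.72},
  {"dx":5,"dy":-20,"dz":-15,"rx":0,"ry":0,"rz":0,"fingers":0.3},
  {"dx":5,"dy":-45,"dz":0,"rx":0,"ry":0,"rz":0,"fingers":0.3},
  {"dx":5,"dy":-45,"dz":0,"rx":0,"ry":0,"rz":0,"fingers":0.3},
  {"dx":5,"dy":-45,"dz":0,"rx":0,"ry":0,"rz":0,"fingers":0.3},
  {"dx":5,"dy":-45,"dz":0,"rx":0,"ry":0,"rz":0,"fingers":0.3},
  {"dx":5,"dy":-45,"dz":0,"rx":0,"ry":0,"rz":0,"fingers":0.3},
])

```text
t: 11.55
ee_pos: [488.3, 200.1, 379.3]
ee_rot: [[-0.999, 0.043, -0.003], [0.043, 0.999, -0.009], [0.003, -0.009, -1.0]]
force: [1.4, -0.5, 0.5]
gripper_width: 60.0
```

```bash
python3 - <<'E'
from h import *
s=arm.state();print(s['ee_pos'].round(1),s['joints'].round(0));save(arm.grab_frame('scene'),'s4.png',(130,100,450,350),2.4);cv2.imwrite('pics/t4.png',cv2.resize(arm.grab_frame('top')[90:300,110:430],None,fx=2.5,fy=2.5,interpolation=2))
E
```

```text
[488.3 200.1 379.3] [ 23.  11.  21. 100.  -0.  25.]
```

View pics/s4.png

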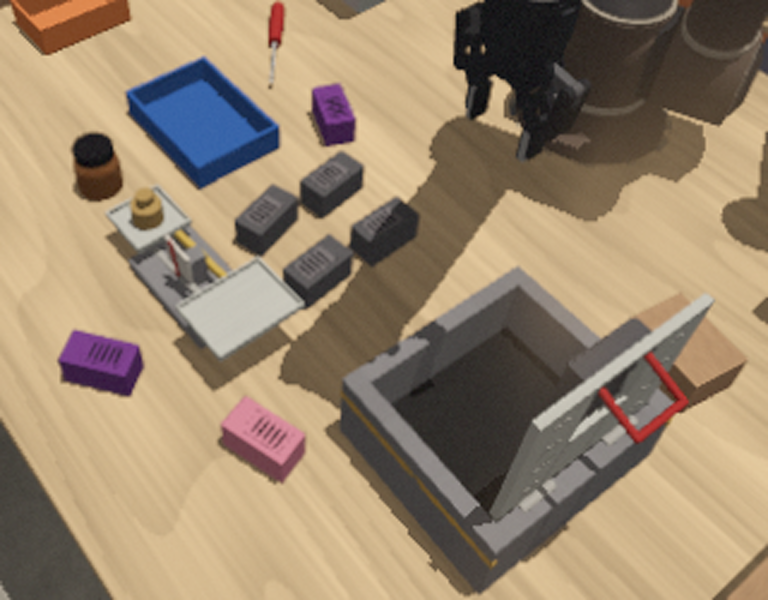

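View pics/t4.png

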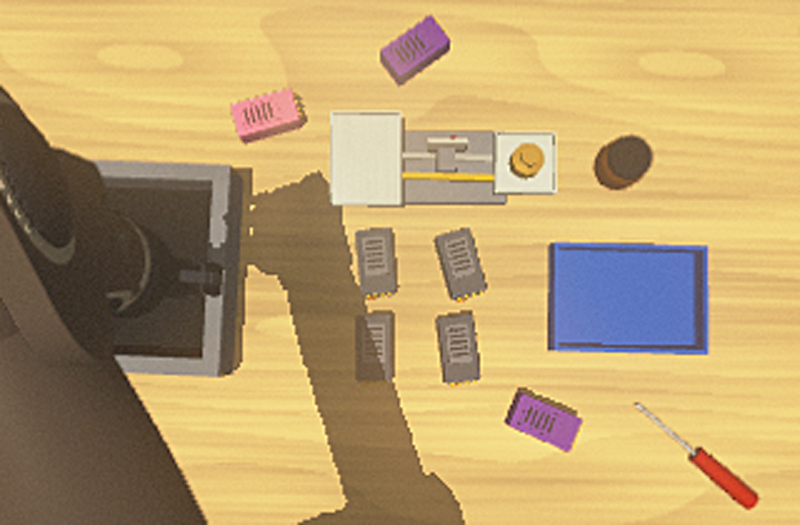

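Request:
send_rows([
  {"dx":-15,"dy":-40,"dz":0,"rx":0,"ry":0,"rz":-3.5,"fingers":0.15},
  {"dx":-15,"dy":-45,"dz":30,"rx":0,"ry":0,"rz":-4,"fingers":0.15},
  {"dx":-15,"dy":-45,"dz":40,"rx":0,"ry":0,"rz":0,"fingers":0.15},
  {"dx":-15,"dy":-40,"dz":40,"rx":0,"ry":0,"rz":0,"fingers":0.15},
  {"dx":0,"dy":-20,"dz":40,"rx":0,"ry":0,"rz":0,"fingers":0.15},
  {"dx":0,"dy":0,"dz":0,"rx":0,"ry":0,"rz":0,"fingers":0.15},
  {"dx":0,"dy":0,"dz":0,"rx":0,"ry":0,"rz":0,"fingers":0.15},
])

```text
t: 12.35
ee_pos: [542.0, 17.0, 242.8]
ee_rot: [[-0.996, -0.085, 0.0], [-0.085, 0.996, -0.011], [0.001, -0.011, -1.0]]
force: [0.5, 0.9, 0.6]
gripper_width: 72.3
```

```bash
cat >> h.py <<'E'
def go(x,y,z,yaw,s=None):
    """print tool-frame delta to target pose pointing down with tool-x yaw"""
    from scipy.spatial.transform import Rotation as Ro
    s=s or arm.state();R=np.array(s['ee_rot']);a=np.radians(yaw);c,si=np.cos(a),np.sin(a)
    Rt=np.array([[c,si,0],[si,-c,0],[0,0,-1.]])
    print('t',s['t'],'at',s['ee_pos'].round(1),'shift',(R.T@(np.array([x,y,z])-s['ee_pos'])).round(1),'rot',np.degrees(Ro.from_matrix(R.T@Rt).as_rotvec()).round(2),'w',round(s['gripper_width'],1))
E
python3 - <<'E'
from h import *
s=arm.state();cv2.imwrite('pics/w5.png',arm.grab_frame('wrist'));go(539,1,150,185,s)
C=cal('wrist',s)
for x,y,a in [(538.7,.8,5)]:
    a=np.radians(a);R=np.array([[np.cos(a),-np.sin(a)],[np.sin(a),np.cos(a)]])
    for l in [(42,23),(42,-23),(-42,-23),(-42,23)]: print(proj(C,np.r_[R@l+[x,y],48]).round(0))
E
```

```text
t 12.35 at [542.   17.  242.8] shift [  4.3 -14.7  93. ] rot [-0.62 -0.05 -0.13] w 72.3
[[259. 202.]]
[[220. 202.]]
[[217. 127.]]
[[260. 127.]]
```

View pics/w5.png

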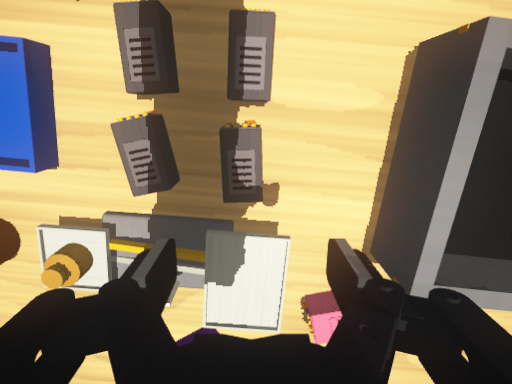

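Request:
send_rows([
  {"dx":4,"dy":-14,"dz":40,"rx":-0.6,"ry":0,"rz":0,"fingers":0.15},
  {"dx":0,"dy":0,"dz":40,"rx":0,"ry":0,"rz":0,"fingers":0.15},
  {"dx":0,"dy":0,"dz":30,"rx":0,"ry":0,"rz":0,"fingers":0.15},
  {"dx":0,"dy":0,"dz":0,"rx":0,"ry":0,"rz":0,"fingers":0.15},
])

```text
t: 12.8
ee_pos: [544.9, 6.0, 140.0]
ee_rot: [[-0.996, -0.091, 0.017], [-0.091, 0.996, 0.0], [-0.017, -0.001, -1.0]]
force: [-0.2, 0.4, -0.1]
gripper_width: 72.5
```

```bash
python3 - <<'E'
from h import *
go(539,2,15,185)
E
```

```text
t 12.8 at [544.9   6.  140. ] shift [  8.3  -3.3 124.9] rot [-0.07  0.95  0.23] w 72.5
```

Request:
send_rows([
  {"dx":8,"dy":-3,"dz":10,"rx":0,"ry":1,"rz":0,"fingers":0.15},
  {"dx":2,"dy":0,"dz":40,"rx":0,"ry":0.3,"rz":0,"fingers":0.15},
  {"dx":2,"dy":0,"dz":35,"rx":0,"ry":0.3,"rz":0,"fingers":0.15},
  {"dx":1,"dy":0,"dz":10,"rx":0,"ry":0.3,"rz":0,"fingers":0.15},
  {"dx":0,"dy":0,"dz":0,"rx":0,"ry":0,"rz":0,"fingers":0.15},
])

```text
t: 13.3
ee_pos: [539.2, 4.1, 54.7]
ee_rot: [[-0.995, -0.096, -0.001], [-0.096, 0.995, -0.003], [0.002, -0.003, -1.0]]
force: [0.4, -0.4, 0.7]
gripper_width: 72.5
```

```bash
python3 - <<'E'
from h import *
go(539,2,15,185)
E
```

```text
t 13.3 at [539.2   4.1  54.7] shift [ 0.4 -2.  39.7] rot [-0.17 -0.09  0.53] w 72.5
```

Request:
send_rows([
  {"dx":1,"dy":-2,"dz":22,"rx":0,"ry":0.2,"rz":0.5,"fingers":0.15},
  {"dx":1,"dy":0,"dz":18,"rx":0,"ry":0.2,"rz":0,"fingers":0.15},
  {"dx":0,"dy":0,"dz":1,"rx":0,"ry":0,"rz":0,"fingers":0.15},
  {"dx":0,"dy":0,"dz":1,"rx":0,"ry":0,"rz":0,"fingers":1},
  {"dx":0,"dy":0,"dz":1,"rx":0,"ry":0,"rz":0,"fingers":1},
  {"dx":0,"dy":0,"dz":1,"rx":0,"ry":0,"rz":0,"fingers":1},
  {"dx":0,"dy":0,"dz":0,"rx":0,"ry":0,"rz":0,"fingers":1},
], force=50)

```text
t: 14.0
ee_pos: [546.3, 2.7, 23.6]
ee_rot: [[-0.996, -0.089, 0.009], [-0.089, 0.996, -0.003], [-0.009, -0.004, -1.0]]
force: [0.5, 0.0, -3.5]
gripper_width: 45.1
```

Request:
send_rows([
  {"dx":0,"dy":0,"dz":-25,"rx":0,"ry":0,"rz":0,"fingers":1},
  {"dx":0,"dy":0,"dz":-40,"rx":0,"ry":0,"rz":1,"fingers":1},
  {"dx":0,"dy":0,"dz":-40,"rx":0,"ry":0,"rz":1,"fingers":1},
  {"dx":-10,"dy":4,"dz":-30,"rx":0,"ry":0,"rz":1,"fingers":1},
  {"dx":-35,"dy":4,"dz":0,"rx":0,"ry":0,"rz":1,"fingers":1},
  {"dx":-35,"dy":4,"dz":0,"rx":0,"ry":0,"rz":1,"fingers":1},
  {"dx":-30,"dy":3,"dz":0,"rx":0,"ry":0,"rz":0,"fingers":1},
  {"dx":-10,"dy":0,"dz":0,"rx":0,"ry":0,"rz":0,"fingers":1},
  {"dx":0,"dy":0,"dz":0,"rx":0,"ry":0,"rz":0,"fingers":1},
])

```text
t: 14.9
ee_pos: [665.5, 20.6, 164.0]
ee_rot: [[-1.0, 0.003, 0.005], [0.003, 1.0, -0.004], [-0.005, -0.004, -1.0]]
force: [0.4, 0.2, -2.4]
gripper_width: 45.5
```

```bash
python3 - <<'E'
from h import *
go(676,16,97,180);s=arm.state();print(s['force'])
cv2.imwrite('pics/w6.png',arm.grab_frame('wrist'))
E
```

```text
t 14.9 at [665.5  20.6 164. ] shift [-10.2  -4.3  67. ] rot [-0.24  0.26 -0.15] w 45.5
[ 0.3796735   0.16793344 -2.41024142]
```

View pics/w6.png

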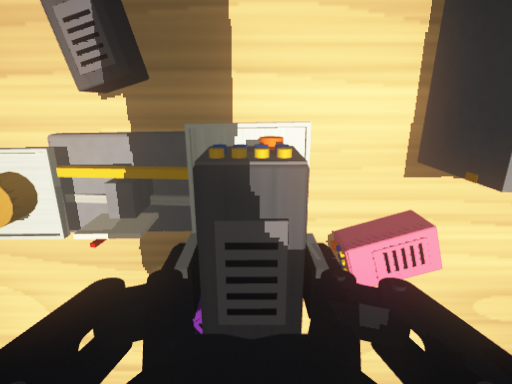

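Request:
send_rows([
  {"dx":-8,"dy":-4,"dz":15,"rx":0,"ry":0,"rz":0,"fingers":1},
  {"dx":1,"dy":0,"dz":25,"rx":0,"ry":0.2,"rz":0,"fingers":1},
  {"dx":1,"dy":0,"dz":14,"rx":0,"ry":0.2,"rz":0,"fingers":1},
  {"dx":0,"dy":0,"dz":2,"rx":0,"ry":0,"rz":0,"fingers":1},
])

```text
t: 15.35
ee_pos: [668.9, 15.2, 104.2]
ee_rot: [[-1.0, 0.003, -0.005], [0.003, 1.0, -0.005], [0.005, -0.005, -1.0]]
force: [-0.0, -0.4, -3.1]
gripper_width: 45.2
```

```bash
python3 - <<'E'
from h import *
go(676,16,97,180);s=arm.state();print(s['force'])
E
```

```text
t 15.35 at [668.9  15.2 104.2] shift [-7.1  0.9  7.2] rot [-0.26 -0.27 -0.17] w 45.2
[-0.03525243 -0.40229656 -3.1311598 ]
```

Request:
send_rows([
  {"dx":-6,"dy":1,"dz":3,"rx":0,"ry":0,"rz":0,"fingers":1},
  {"dx":0,"dy":0,"dz":4,"rx":0,"ry":0,"rz":0,"fingers":1},
  {"dx":0,"dy":0,"dz":2.5,"rx":0,"ry":0,"rz":0,"fingers":1},
])

```text
t: 15.65
ee_pos: [675.2, 15.8, 94.9]
ee_rot: [[-1.0, 0.003, -0.004], [0.003, 1.0, -0.005], [0.004, -0.005, -1.0]]
force: [-0.3, 0.4, -3.4]
gripper_width: 45.1
```

Request:
send_rows([
  {"dx":0,"dy":0,"dz":2.5,"rx":0,"ry":0,"rz":0,"fingers":1},
])

```text
t: 15.75
ee_pos: [675.4, 15.9, 93.2]
ee_rot: [[-1.0, 0.003, -0.003], [0.003, 1.0, -0.005], [0.003, -0.005, -1.0]]
force: [-1.1, -0.5, -0.1]
gripper_width: 45.1
```

Request:
send_rows([
  {"dx":0,"dy":0,"dz":2.5,"rx":0,"ry":0,"rz":0,"fingers":1},
])

```text
t: 15.85
ee_pos: [675.6, 15.9, 91.5]
ee_rot: [[-1.0, 0.003, -0.002], [0.003, 1.0, -0.005], [0.002, -0.005, -1.0]]
force: [-2.3, -0.6, 0.1]
gripper_width: 45.1
```

Contact. Release, rise and watch.

Request:
send_rows([
  {"dx":0,"dy":0,"dz":0,"rx":0,"ry":0,"rz":0,"fingers":0.3},
  {"dx":0,"dy":0,"dz":0,"rx":0,"ry":0,"rz":0,"fingers":0.3},
  {"dx":0,"dy":0,"dz":0,"rx":0,"ry":0,"rz":0,"fingers":0.3},
  {"dx":0,"dy":0,"dz":-5,"rx":0,"ry":0,"rz":0,"fingers":0.3},
  {"dx":0,"dy":0,"dz":-15,"rx":0,"ry":0,"rz":0,"fingers":0.3},
  {"dx":0,"dy":0,"dz":-30,"rx":0,"ry":0,"rz":0,"fingers":0.3},
  {"dx":0,"dy":0,"dz":-30,"rx":0,"ry":0,"rz":0,"fingers":0.3},
  {"dx":0,"dy":0,"dz":-10,"rx":0,"ry":0,"rz":0,"fingers":0.3},
  {"dx":0,"dy":0,"dz":0,"rx":0,"ry":0,"rz":0,"fingers":0.3},
  {"dx":0,"dy":0,"dz":0,"rx":0,"ry":0,"rz":0,"fingers":0.3},
  {"dx":0,"dy":0,"dz":0,"rx":0,"ry":0,"rz":0,"fingers":0.3},
  {"dx":0,"dy":0,"dz":0,"rx":0,"ry":0,"rz":0,"fingers":0.3},
])

```text
t: 17.05
ee_pos: [676.2, 16.4, 184.4]
ee_rot: [[-1.0, 0.003, -0.0], [0.003, 1.0, -0.005], [0.0, -0.005, -1.0]]
force: [-0.0, -0.3, -0.7]
gripper_width: 59.7
```

Request:
send_rows([
  {"dx":0,"dy":0,"dz":0,"rx":0,"ry":0,"rz":0,"fingers":0.3},
  {"dx":0,"dy":0,"dz":0,"rx":0,"ry":0,"rz":0,"fingers":0.3},
  {"dx":0,"dy":0,"dz":0,"rx":0,"ry":0,"rz":0,"fingers":0.3},
  {"dx":0,"dy":0,"dz":0,"rx":0,"ry":0,"rz":0,"fingers":0.3},
  {"dx":0,"dy":0,"dz":0,"rx":0,"ry":0,"rz":0,"fingers":0.3},
  {"dx":0,"dy":0,"dz":0,"rx":0,"ry":0,"rz":0,"fingers":0.3},
])

```text
t: 17.65
ee_pos: [675.0, 16.4, 181.2]
ee_rot: [[-1.0, 0.003, -0.005], [0.003, 1.0, -0.005], [0.005, -0.005, -1.0]]
force: [0.0, 0.6, 0.2]
gripper_width: 59.6
```

```bash
python3 - <<'E'
from h import *
go(676,16,92,180);s=arm.state()
a=arm.grab_frame('wrist');b=arm.grab_frame('scene')
cv2.imwrite('pics/w7.png',a);save(b,'s7.png',(140,140,320,260),4)
E
```

```text
t 17.65 at [675.   16.4 181.2] shift [-1.4  0.  89.2] rot [-0.27 -0.3  -0.17] w 59.6
```

View pics/w7.png

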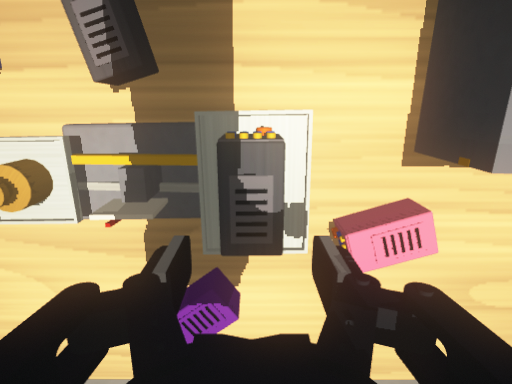

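View pics/s7.png

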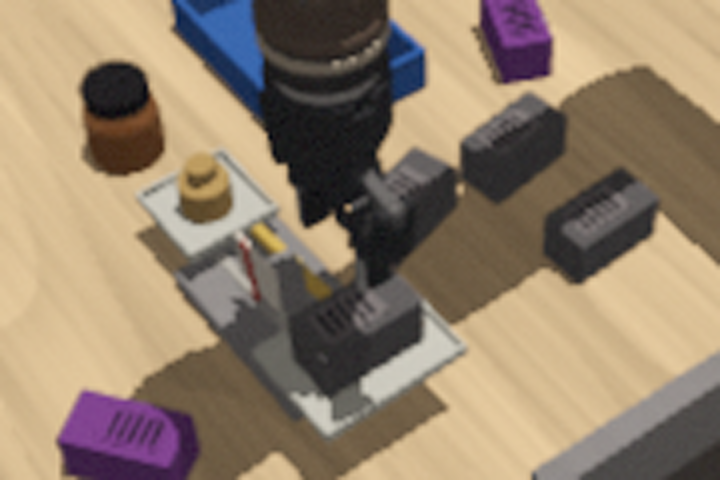

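```bash
python3 - <<'E'
from h import *
C=cal('scene');b=cv2.imread('pics/s7.png')
for z,col in [(77,(0,255,0)),(50,(0,0,255))]:
    P=[[669+i*61,16+j*46,z] for i,j in [(1,1),(1,-1),(-1,-1),(-1,1)]]
    cv2.polylines(b,[((proj(C,P)-[140,140])*4).astype(int)],True,col,1)
cv2.imwrite('pics/s7b.png',b)
E
```

```text
(no output)
```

View pics/s7b.png

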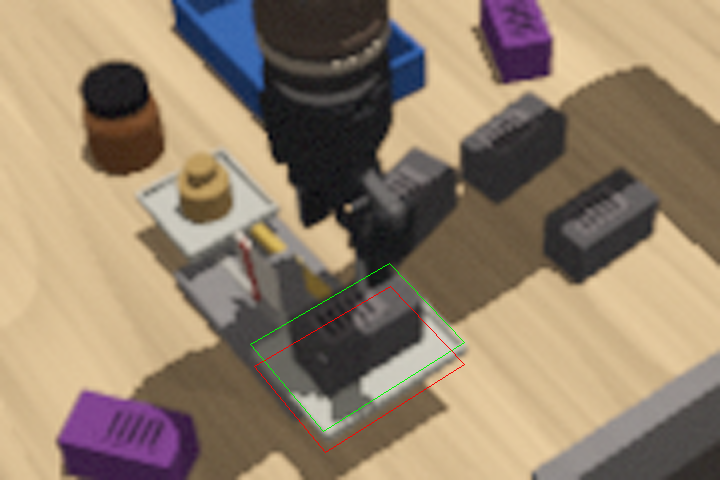

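```bash
python3 - <<'E'
from h import *
a=cv2.imread('pics/scene0.png')[165:260,165:265];a=cv2.resize(a,None,fx=4,fy=4,interpolation=2)
b=cv2.imread('pics/s7.png')[100:480,100:500]
cv2.imwrite('pics/cmp.png',np.hstack([a,b]))
E
```

```text
(no output)
```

View pics/cmp.png

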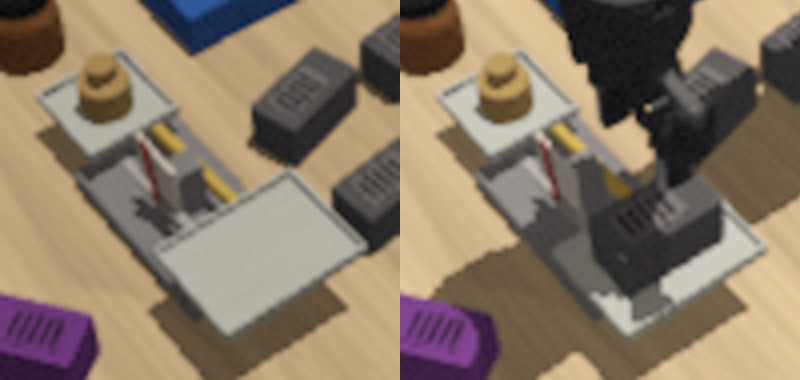

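Request:
send_rows([
  {"dx":6,"dy":0,"dz":30,"rx":0,"ry":0.3,"rz":0,"fingers":0.3},
  {"dx":2,"dy":0,"dz":35,"rx":0,"ry":0.3,"rz":0,"fingers":0.3},
  {"dx":1,"dy":0,"dz":25,"rx":0,"ry":0.3,"rz":0,"fingers":0.3},
  {"dx":0,"dy":0,"dz":1,"rx":0,"ry":0,"rz":0,"fingers":0.3},
])

```text
t: 18.15
ee_pos: [666.4, 16.0, 90.1]
ee_rot: [[-1.0, 0.003, -0.016], [0.003, 1.0, -0.005], [0.016, -0.005, -1.0]]
force: [-0.8, 0.1, -0.0]
gripper_width: 59.7
```

```bash
python3 - <<'E'
from h import *
go(670,16,86,180)
E
```

```text
t 18.15 at [666.4  16.   90.1] shift [-3.7  0.   4.1] rot [-0.26 -0.91 -0.18] w 59.7
```

Request:
send_rows([
  {"dx":-4,"dy":0,"dz":4,"rx":0,"ry":-0.9,"rz":0,"fingers":0.3},
  {"dx":0,"dy":0,"dz":1,"rx":0,"ry":0,"rz":0,"fingers":1},
  {"dx":0,"dy":0,"dz":0,"rx":0,"ry":0,"rz":0,"fingers":1},
  {"dx":0,"dy":0,"dz":0,"rx":0,"ry":0,"rz":0,"fingers":1},
  {"dx":0,"dy":0,"dz":0,"rx":0,"ry":0,"rz":0,"fingers":1},
])

```text
t: 18.65
ee_pos: [672.3, 16.0, 88.5]
ee_rot: [[-1.0, 0.003, 0.005], [0.003, 1.0, -0.004], [-0.005, -0.004, -1.0]]
force: [-0.4, 0.2, -2.9]
gripper_width: 45.2
```

Request:
send_rows([
  {"dx":0,"dy":0,"dz":-25,"rx":0,"ry":0,"rz":0,"fingers":1},
  {"dx":0,"dy":0,"dz":-40,"rx":0,"ry":0,"rz":0,"fingers":1},
  {"dx":0,"dy":0,"dz":-40,"rx":0,"ry":0,"rz":0.3,"fingers":1},
  {"dx":10,"dy":20,"dz":-20,"rx":0,"ry":0,"rz":0.3,"fingers":1},
  {"dx":18,"dy":40,"dz":0,"rx":0,"ry":0,"rz":0.3,"fingers":1},
  {"dx":18,"dy":40,"dz":0,"rx":0,"ry":0,"rz":0.3,"fingers":1},
  {"dx":18,"dy":42,"dz":0,"rx":0,"ry":0,"rz":0,"fingers":1},
  {"dx":18,"dy":42,"dz":0,"rx":0,"ry":0,"rz":0,"fingers":1},
  {"dx":16,"dy":40,"dz":0,"rx":0,"ry":0,"rz":0,"fingers":1},
  {"dx":10,"dy":20,"dz":0,"rx":0,"ry":0,"rz":0,"fingers":1},
  {"dx":0,"dy":0,"dz":0,"rx":0,"ry":0,"rz":0,"fingers":1},
])

```text
t: 19.75
ee_pos: [566.5, 270.8, 219.6]
ee_rot: [[-1.0, 0.029, 0.009], [0.029, 1.0, -0.001], [-0.009, -0.001, -1.0]]
force: [0.5, -0.0, -3.6]
gripper_width: 45.6
```

```bash
python3 - <<'E'
from h import *
go(577,262,45,178.7);cv2.imwrite('pics/w8.png',arm.grab_frame('wrist'))
E
```

```text
t 19.75 at [566.5 270.8 219.6] shift [ -9.2  -8.3 174.7] rot [-0.06  0.5  -0.38] w 45.6
```

View pics/w8.png

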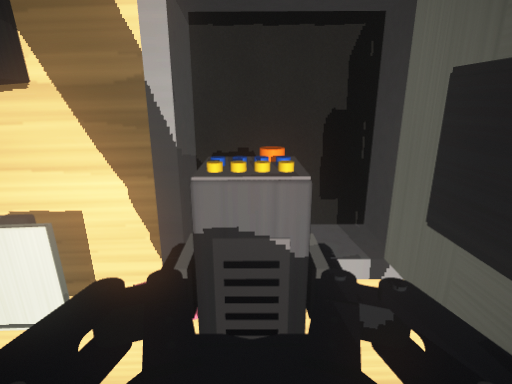

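Request:
send_rows([
  {"dx":-8,"dy":-8,"dz":10,"rx":0,"ry":0.5,"rz":0,"fingers":1},
  {"dx":1,"dy":0,"dz":35,"rx":0,"ry":0.3,"rz":0,"fingers":1},
  {"dx":1,"dy":0,"dz":35,"rx":0,"ry":0.3,"rz":0,"fingers":1},
  {"dx":1,"dy":0,"dz":20,"rx":0,"ry":0.2,"rz":0,"fingers":1},
  {"dx":0,"dy":0,"dz":0,"rx":0,"ry":0,"rz":0,"fingers":1},
])

```text
t: 20.3
ee_pos: [577.0, 253.1, 115.3]
ee_rot: [[-0.999, 0.038, -0.012], [0.038, 0.999, -0.003], [0.012, -0.003, -1.0]]
force: [-0.5, -0.4, -2.6]
gripper_width: 45.1
```

```bash
python3 - <<'E'
from h import *
go(577,262,45,178.7)
E
```

```text
t 20.3 at [577.  253.1 115.3] shift [-0.5  9.1 70.3] rot [-0.18 -0.69 -0.86] w 45.1
```

Request:
send_rows([
  {"dx":0,"dy":10,"dz":0,"rx":0,"ry":-0.7,"rz":-0.8,"fingers":1},
  {"dx":0,"dy":0,"dz":25,"rx":0,"ry":0.2,"rz":0,"fingers":1},
  {"dx":0,"dy":0,"dz":0,"rx":0,"ry":0,"rz":0,"fingers":1},
])

```text
t: 20.6
ee_pos: [580.6, 261.1, 91.8]
ee_rot: [[-1.0, 0.027, 0.0], [0.027, 1.0, -0.002], [-0.0, -0.002, -1.0]]
force: [-0.7, 0.1, -3.2]
gripper_width: 45.1
```

```bash
python3 - <<'E'
from h import *
go(577,262,45,178.7)
E
```

```text
t 20.6 at [580.6 261.1  91.8] shift [ 3.7  0.9 46.8] rot [-0.14  0.02 -0.25] w 45.1
```

Request:
send_rows([
  {"dx":5,"dy":1,"dz":22,"rx":0,"ry":0.2,"rz":0,"fingers":1},
  {"dx":1,"dy":1,"dz":16,"rx":0,"ry":0.2,"rz":0,"fingers":1},
  {"dx":0,"dy":0,"dz":1,"rx":0,"ry":0,"rz":0,"fingers":1},
])

```text
t: 20.9
ee_pos: [578.5, 264.6, 57.8]
ee_rot: [[-1.0, 0.027, 0.002], [0.027, 1.0, 0.002], [-0.002, 0.002, -1.0]]
force: [-0.3, -0.6, -4.2]
gripper_width: 45.3
```

Request:
send_rows([
  {"dx":1,"dy":-2,"dz":8,"rx":0,"ry":0,"rz":0,"fingers":1},
  {"dx":0,"dy":0,"dz":3,"rx":0,"ry":0,"rz":0,"fingers":1},
])

```text
t: 21.1
ee_pos: [580.8, 266.7, 51.2]
ee_rot: [[-1.0, 0.025, 0.009], [0.025, 1.0, 0.01], [-0.009, 0.01, -1.0]]
force: [-0.7, 0.5, -3.5]
gripper_width: 45.2
```

Request:
send_rows([
  {"dx":0,"dy":0,"dz":3,"rx":0,"ry":0,"rz":0,"fingers":1},
])

```text
t: 21.2
ee_pos: [581.7, 267.2, 49.5]
ee_rot: [[-1.0, 0.025, 0.011], [0.025, 1.0, 0.011], [-0.011, 0.011, -1.0]]
force: [0.3, 1.1, -2.9]
gripper_width: 45.2
```

Request:
send_rows([
  {"dx":0,"dy":0,"dz":3,"rx":0,"ry":0,"rz":0,"fingers":1},
])

```text
t: 21.3
ee_pos: [582.4, 267.6, 47.4]
ee_rot: [[-1.0, 0.025, 0.013], [0.025, 1.0, 0.012], [-0.013, 0.012, -1.0]]
force: [-0.3, 3.2, -1.6]
gripper_width: 45.3
```

Request:
send_rows([
  {"dx":0,"dy":0,"dz":3,"rx":0,"ry":0,"rz":0,"fingers":1},
  {"dx":0,"dy":0,"dz":0,"rx":0,"ry":0,"rz":0,"fingers":0.35},
  {"dx":0,"dy":0,"dz":0,"rx":0,"ry":0,"rz":0,"fingers":0.35},
  {"dx":0,"dy":0,"dz":-5,"rx":0,"ry":0,"rz":0,"fingers":0.35},
  {"dx":0,"dy":0,"dz":-25,"rx":0,"ry":0,"rz":0,"fingers":0.35},
  {"dx":0,"dy":0,"dz":-40,"rx":0,"ry":0,"rz":0,"fingers":0.35},
  {"dx":0,"dy":0,"dz":-45,"rx":0,"ry":0,"rz":0,"fingers":0.35},
  {"dx":0,"dy":0,"dz":-40,"rx":0,"ry":0,"rz":0,"fingers":0.35},
  {"dx":0,"dy":-30,"dz":-10,"rx":0,"ry":0,"rz":0,"fingers":0.15},
  {"dx":15,"dy":-45,"dz":0,"rx":0,"ry":0,"rz":0,"fingers":0.15},
  {"dx":20,"dy":-45,"dz":0,"rx":0,"ry":0,"rz":0,"fingers":0.15},
  {"dx":20,"dy":-45,"dz":0,"rx":0,"ry":0,"rz":0,"fingers":0.15},
])

```text
t: 22.5
ee_pos: [523.0, 100.5, 216.8]
ee_rot: [[-1.0, 0.018, 0.02], [0.019, 1.0, 0.015], [-0.02, 0.015, -1.0]]
force: [0.2, -1.6, -0.1]
gripper_width: 72.5
```

```bash
python3 - <<'E'
from h import *
go(428,2,150,181.4);s=arm.state()
a=arm.grab_frame('top');b=arm.grab_frame('scene');cv2.imwrite('pics/s9raw.png',b);cv2.imwrite('pics/t9raw.png',a)
save(a,'t9.png',(110,90,430,300),2.5);save(b,'s9.png',(160,120,440,350),2.5);cv2.imwrite('pics/w9.png',arm.grab_frame('wrist'))
E
```

```text
t 22.5 at [523.  100.5 216.8] shift [  94.5 -101.2   63.4] rot [ 0.83  1.17 -2.46] w 72.5
```

View pics/s9.png

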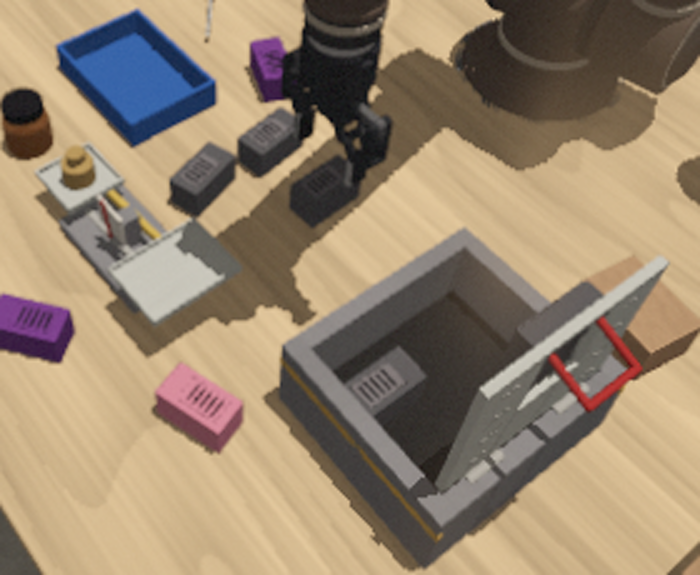

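View pics/t9.png

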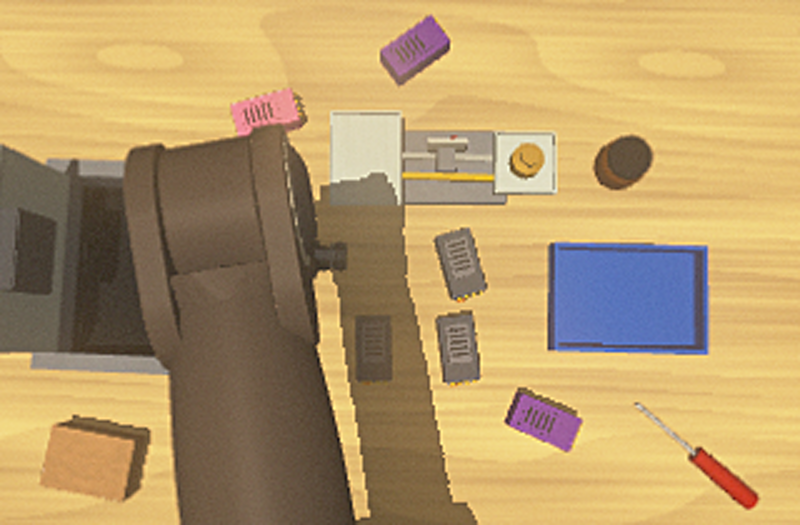

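View pics/w9.png

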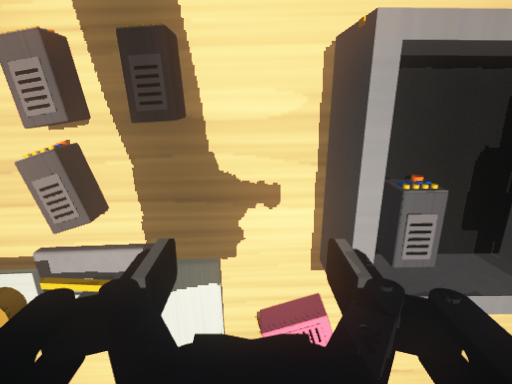

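Request:
send_rows([
  {"dx":30,"dy":-35,"dz":0,"rx":0.8,"ry":1.2,"rz":-2.4,"fingers":0.15},
  {"dx":30,"dy":-30,"dz":20,"rx":0,"ry":0,"rz":0,"fingers":0.15},
  {"dx":25,"dy":-25,"dz":20,"rx":0,"ry":0,"rz":0,"fingers":0.15},
  {"dx":0,"dy":0,"dz":20,"rx":0,"ry":0,"rz":0,"fingers":0.15},
  {"dx":0,"dy":0,"dz":0,"rx":0,"ry":0,"rz":0,"fingers":0.15},
])

```text
t: 23.15
ee_pos: [437.7, 6.8, 156.4]
ee_rot: [[-1.0, -0.022, 0.004], [-0.022, 1.0, -0.001], [-0.004, -0.001, -1.0]]
force: [-0.8, 0.5, -0.4]
gripper_width: 72.8
```

```bash
cat >> h.py <<'E'
def modpts(x,y,a,z=48):
    a=np.radians(a);R=np.array([[np.cos(a),-np.sin(a)],[np.sin(a),np.cos(a)]])
    return np.array([np.r_[R@l+[x,y],z] for l in [(42,23),(42,-23),(-42,-23),(-42,23)]])
def overlay(name,out,mods,s=None):
    s=s or arm.state();im=arm.grab_frame(name);C=cal(name,s)
    for m in mods: cv2.polylines(im,[proj(C,modpts(*m)).round().astype(int)],True,(0,255,0),1)
    cv2.imwrite('pics/'+out,im)
E
python3 - <<'E'
from h import *
go(428.5,1.6,18,181.4);overlay('wrist','w10.png',[(428.5,1.6,1.4)])
E
```

```text
t 23.15 at [437.7   6.8 156.4] shift [  9.8  -4.8 138.3] rot [-0.08  0.21 -0.17] w 72.8
```

View pics/w10.png

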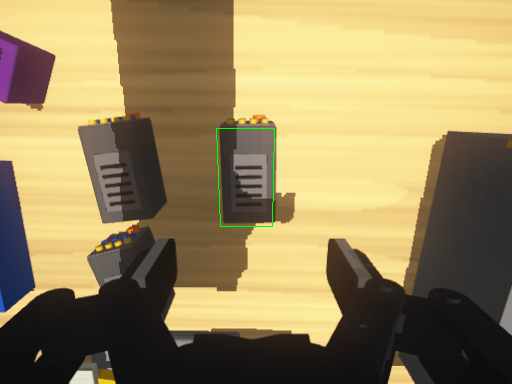

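Request:
send_rows([
  {"dx":11,"dy":-5,"dz":30,"rx":0,"ry":0.3,"rz":0,"fingers":0.15},
  {"dx":2,"dy":0,"dz":38,"rx":0,"ry":0.3,"rz":0,"fingers":0.15},
  {"dx":1,"dy":0,"dz":32,"rx":0,"ry":0.3,"rz":0,"fingers":0.15},
  {"dx":0,"dy":0,"dz":2,"rx":0,"ry":0,"rz":0,"fingers":0.15},
])

```text
t: 23.6
ee_pos: [431.8, 3.5, 59.6]
ee_rot: [[-1.0, -0.026, -0.0], [-0.026, 1.0, -0.002], [0.0, -0.002, -1.0]]
force: [-0.3, -0.6, 0.2]
gripper_width: 72.9
```

```bash
python3 - <<'E'
from h import *
go(427,1.6,17,181.4)
E
```

```text
t 23.6 at [431.8   3.5  59.6] shift [ 4.8 -1.7 42.6] rot [-0.12 -0.02  0.09] w 72.9
```

Request:
send_rows([
  {"dx":5,"dy":-2,"dz":22,"rx":0,"ry":0.2,"rz":0,"fingers":0.15},
  {"dx":1,"dy":0,"dz":20,"rx":0,"ry":0.2,"rz":0,"fingers":0.15},
  {"dx":1,"dy":0,"dz":4,"rx":0,"ry":0,"rz":0,"fingers":0.15},
  {"dx":0,"dy":0,"dz":1,"rx":0,"ry":0,"rz":0,"fingers":1},
  {"dx":0,"dy":0,"dz":1,"rx":0,"ry":0,"rz":0,"fingers":1},
  {"dx":0,"dy":0,"dz":1,"rx":0,"ry":0,"rz":0,"fingers":1},
  {"dx":0,"dy":0,"dz":0,"rx":0,"ry":0,"rz":0,"fingers":1},
])

```text
t: 24.3
ee_pos: [434.8, 3.7, 20.3]
ee_rot: [[-1.0, -0.031, 0.005], [-0.031, 1.0, -0.002], [-0.005, -0.002, -1.0]]
force: [-0.2, -0.4, -3.5]
gripper_width: 45.2
```

Request:
send_rows([
  {"dx":0,"dy":0,"dz":-25,"rx":0,"ry":0,"rz":0,"fingers":1},
  {"dx":0,"dy":0,"dz":-40,"rx":0,"ry":0,"rz":0.5,"fingers":1},
  {"dx":-10,"dy":2,"dz":-40,"rx":0,"ry":0,"rz":0.6,"fingers":1},
  {"dx":-35,"dy":2,"dz":-20,"rx":0,"ry":0,"rz":0.6,"fingers":1},
  {"dx":-40,"dy":2,"dz":0,"rx":0,"ry":0,"rz":0,"fingers":1},
  {"dx":-40,"dy":2,"dz":0,"rx":0,"ry":0,"rz":0,"fingers":1},
  {"dx":-40,"dy":2,"dz":0,"rx":0,"ry":0,"rz":0,"fingers":1},
  {"dx":-40,"dy":2,"dz":0,"rx":0,"ry":0,"rz":0,"fingers":1},
  {"dx":-25,"dy":0,"dz":0,"rx":0,"ry":0,"rz":0,"fingers":1},
  {"dx":-10,"dy":0,"dz":0,"rx":0,"ry":0,"rz":0,"fingers":1},
  {"dx":0,"dy":0,"dz":0,"rx":0,"ry":0,"rz":0,"fingers":1},
])

```text
t: 25.4
ee_pos: [680.0, 16.5, 150.0]
ee_rot: [[-1.0, 0.001, 0.002], [0.001, 1.0, -0.003], [-0.002, -0.003, -1.0]]
force: [-0.3, 0.4, -2.5]
gripper_width: 45.2
```

```bash
python3 - <<'E'
from h import *
go(676,16,92,180)
E
```

```text
t 25.4 at [680.   16.5 150. ] shift [ 4.1 -0.3 58. ] rot [-0.16  0.12 -0.05] w 45.2
```

Request:
send_rows([
  {"dx":4,"dy":0,"dz":25,"rx":0,"ry":0,"rz":0,"fingers":1},
  {"dx":-1,"dy":0,"dz":20,"rx":0,"ry":0,"rz":0,"fingers":1},
  {"dx":-1,"dy":0,"dz":8,"rx":0,"ry":0,"rz":0,"fingers":1},
  {"dx":0,"dy":0,"dz":3,"rx":0,"ry":0,"rz":0,"fingers":1},
])

```text
t: 25.8
ee_pos: [676.5, 16.1, 92.9]
ee_rot: [[-1.0, 0.001, 0.001], [0.001, 1.0, -0.003], [-0.001, -0.003, -1.0]]
force: [-0.4, -0.4, -3.2]
gripper_width: 45.0
```

Request:
send_rows([
  {"dx":0,"dy":0,"dz":3,"rx":0,"ry":0,"rz":0,"fingers":1},
])

```text
t: 25.9
ee_pos: [676.2, 16.1, 90.4]
ee_rot: [[-1.0, 0.001, 0.001], [0.001, 1.0, -0.003], [-0.001, -0.003, -1.0]]
force: [-1.0, 0.2, 1.9]
gripper_width: 45.3
```

Request:
send_rows([
  {"dx":0,"dy":0,"dz":0,"rx":0,"ry":0,"rz":0,"fingers":0.3},
  {"dx":0,"dy":0,"dz":0,"rx":0,"ry":0,"rz":0,"fingers":0.3},
  {"dx":0,"dy":0,"dz":0,"rx":0,"ry":0,"rz":0,"fingers":0.3},
  {"dx":0,"dy":0,"dz":-5,"rx":0,"ry":0,"rz":0,"fingers":0.3},
  {"dx":0,"dy":0,"dz":-15,"rx":0,"ry":0,"rz":0,"fingers":0.3},
  {"dx":0,"dy":0,"dz":-30,"rx":0,"ry":0,"rz":0,"fingers":0.3},
  {"dx":0,"dy":0,"dz":-30,"rx":0,"ry":0,"rz":0,"fingers":0.3},
  {"dx":0,"dy":0,"dz":0,"rx":0,"ry":0,"rz":0,"fingers":0.3},
  {"dx":0,"dy":0,"dz":0,"rx":0,"ry":0,"rz":0,"fingers":0.3},
  {"dx":0,"dy":0,"dz":0,"rx":0,"ry":0,"rz":0,"fingers":0.3},
  {"dx":0,"dy":0,"dz":0,"rx":0,"ry":0,"rz":0,"fingers":0.3},
  {"dx":0,"dy":0,"dz":0,"rx":0,"ry":0,"rz":0,"fingers":0.3},
])

```text
t: 27.1
ee_pos: [677.5, 16.4, 180.2]
ee_rot: [[-1.0, 0.001, 0.01], [0.001, 1.0, -0.003], [-0.01, -0.003, -1.0]]
force: [-1.1, 0.6, -0.9]
gripper_width: 59.9
```

Request:
send_rows([
  {"dx":0,"dy":0,"dz":0,"rx":0,"ry":0,"rz":0,"fingers":0.3},
  {"dx":0,"dy":0,"dz":0,"rx":0,"ry":0,"rz":0,"fingers":0.3},
  {"dx":0,"dy":0,"dz":0,"rx":0,"ry":0,"rz":0,"fingers":0.3},
  {"dx":0,"dy":0,"dz":0,"rx":0,"ry":0,"rz":0,"fingers":0.3},
  {"dx":0,"dy":0,"dz":0,"rx":0,"ry":0,"rz":0,"fingers":0.3},
  {"dx":0,"dy":0,"dz":0,"rx":0,"ry":0,"rz":0,"fingers":0.3},
])

```text
t: 27.7
ee_pos: [676.6, 16.4, 177.8]
ee_rot: [[-1.0, 0.001, 0.006], [0.001, 1.0, -0.003], [-0.006, -0.003, -1.0]]
force: [0.7, -0.6, 0.6]
gripper_width: 59.9
```

```bash
python3 - <<'E'
from h import *
go(669,16,86,180);s=arm.state()
b=arm.grab_frame('scene')
a=cv2.imread('pics/scene0.png')
cv2.imwrite('pics/cmp2.png',cv2.resize(np.hstack([a[165:260,165:265],b[165:260,165:265]]),None,fx=4,fy=4,interpolation=2))
cv2.imwrite('pics/w11.png',arm.grab_frame('wrist'))
E
```

```text
t 27.7 at [676.6  16.4 177.8] shift [ 8.1 -0.1 91.7] rot [-0.16  0.35 -0.07] w 59.9
```

View pics/cmp2.png

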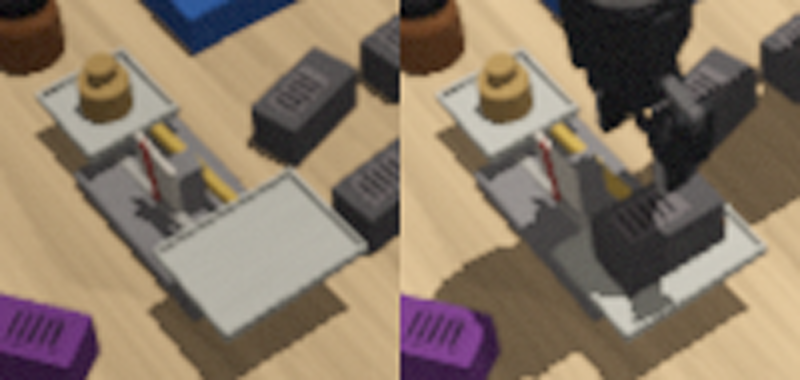

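View pics/w11.png

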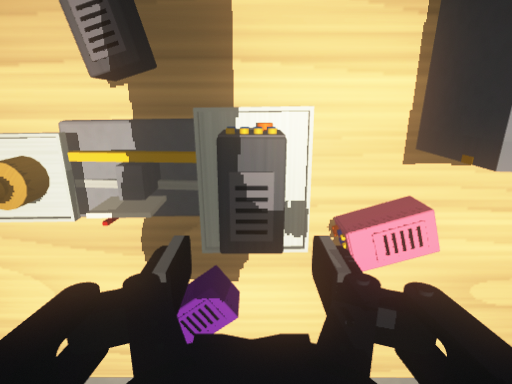

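Request:
send_rows([
  {"dx":8,"dy":0,"dz":30,"rx":0,"ry":0,"rz":0,"fingers":0.3},
  {"dx":0,"dy":0,"dz":35,"rx":0,"ry":0,"rz":0,"fingers":0.3},
  {"dx":0,"dy":0,"dz":25,"rx":0,"ry":0,"rz":0,"fingers":0.3},
  {"dx":0,"dy":0,"dz":2,"rx":0,"ry":0,"rz":0,"fingers":0.3},
])

```text
t: 28.2
ee_pos: [670.5, 16.1, 85.6]
ee_rot: [[-1.0, 0.001, 0.012], [0.001, 1.0, -0.003], [-0.012, -0.003, -1.0]]
force: [-0.9, 0.0, -0.3]
gripper_width: 59.3
```

```bash
python3 - <<'E'
from h import *
go(670,16,86,180)
E
```

```text
t 28.2 at [670.5  16.1  85.6] shift [ 0.5 -0.1 -0.4] rot [-0.15  0.67 -0.07] w 59.3
```

Request:
send_rows([
  {"dx":0,"dy":0,"dz":1,"rx":0,"ry":0.6,"rz":0,"fingers":1},
  {"dx":0,"dy":0,"dz":0,"rx":0,"ry":0,"rz":0,"fingers":1},
  {"dx":0,"dy":0,"dz":0,"rx":0,"ry":0,"rz":0,"fingers":1},
  {"dx":0,"dy":0,"dz":0,"rx":0,"ry":0,"rz":0,"fingers":1},
  {"dx":0,"dy":0,"dz":-25,"rx":0,"ry":0,"rz":0,"fingers":1},
  {"dx":0,"dy":0,"dz":-40,"rx":0,"ry":0,"rz":0,"fingers":1},
  {"dx":0,"dy":0,"dz":-35,"rx":0,"ry":0,"rz":0,"fingers":1},
  {"dx":20,"dy":20,"dz":-10,"rx":0,"ry":0,"rz":0,"fingers":1},
  {"dx":30,"dy":36,"dz":0,"rx":0,"ry":0,"rz":0.4,"fingers":1},
  {"dx":30,"dy":36,"dz":0,"rx":0,"ry":0,"rz":0.4,"fingers":1},
  {"dx":30,"dy":36,"dz":0,"rx":0,"ry":0,"rz":0.4,"fingers":1},
  {"dx":30,"dy":36,"dz":0,"rx":0,"ry":0,"rz":0,"fingers":1},
])

```text
t: 29.4
ee_pos: [534.4, 182.6, 203.6]
ee_rot: [[-0.999, 0.033, 0.009], [0.033, 0.999, -0.001], [-0.009, -0.001, -1.0]]
force: [-0.0, 0.7, -3.1]
gripper_width: 45.5
```

```bash
python3 - <<'E'
from h import *
go(467,267,45,178.7)
E
```

```text
t 29.4 at [534.4 182.6 203.6] shift [ 71.7  82.2 157.8] rot [-0.06  0.53 -0.61] w 45.5
```

Request:
send_rows([
  {"dx":30,"dy":34,"dz":0,"rx":0,"ry":0.5,"rz":0,"fingers":1},
  {"dx":25,"dy":28,"dz":0,"rx":0,"ry":0,"rz":-0.5,"fingers":1},
  {"dx":10,"dy":12,"dz":0,"rx":0,"ry":0,"rz":0,"fingers":1},
  {"dx":0,"dy":0,"dz":0,"rx":0,"ry":0,"rz":0,"fingers":1},
  {"dx":0,"dy":0,"dz":0,"rx":0,"ry":0,"rz":0,"fingers":1},
])

```text
t: 29.9
ee_pos: [465.6, 265.9, 207.5]
ee_rot: [[-1.0, 0.016, 0.006], [0.016, 1.0, 0.003], [-0.005, 0.004, -1.0]]
force: [0.3, 0.1, -3.8]
gripper_width: 45.3
```

```bash
python3 - <<'E'
from h import *
go(467,267,45,178.7);cv2.imwrite('pics/w12.png',arm.grab_frame('wrist'))
E
```

```text
t 29.9 at [465.6 265.9 207.5] shift [ -0.5   0.5 162.5] rot [0.21 0.31 0.37] w 45.3
```

View pics/w12.png

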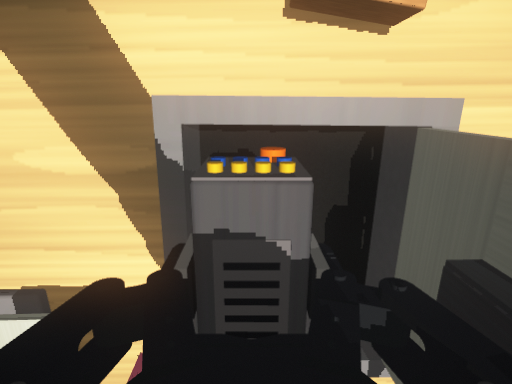

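Request:
send_rows([
  {"dx":0,"dy":1,"dz":25,"rx":0,"ry":0.3,"rz":0.3,"fingers":1},
  {"dx":1,"dy":0,"dz":35,"rx":0,"ry":0.3,"rz":0,"fingers":1},
  {"dx":1,"dy":0,"dz":30,"rx":0,"ry":0.3,"rz":0,"fingers":1},
  {"dx":0,"dy":0,"dz":2,"rx":0,"ry":0,"rz":0,"fingers":1},
])

```text
t: 30.35
ee_pos: [468.7, 264.4, 115.3]
ee_rot: [[-1.0, 0.029, -0.005], [0.029, 1.0, 0.006], [0.005, 0.006, -1.0]]
force: [0.1, 0.5, -4.0]
gripper_width: 45.4
```

```bash
python3 - <<'E'
from h import *
go(467,267,45,178.7)
E
```

```text
t 30.35 at [468.7 264.4 115.3] shift [ 1.4  2.2 70.3] rot [ 0.33 -0.29 -0.35] w 45.4
```

Request:
send_rows([
  {"dx":2,"dy":2,"dz":25,"rx":0.3,"ry":0,"rz":0,"fingers":1},
  {"dx":1,"dy":0,"dz":25,"rx":0,"ry":0.2,"rz":0,"fingers":1},
  {"dx":1,"dy":0,"dz":10,"rx":0,"ry":0.2,"rz":0,"fingers":1},
  {"dx":0,"dy":0,"dz":2,"rx":0,"ry":0,"rz":0,"fingers":1},
])

```text
t: 30.75
ee_pos: [470.6, 266.9, 58.2]
ee_rot: [[-0.999, 0.034, -0.004], [0.034, 0.999, 0.007], [0.005, 0.007, -1.0]]
force: [-2.2, 5.5, -0.8]
gripper_width: 45.4
```

Request:
send_rows([
  {"dx":1,"dy":0,"dz":6,"rx":0,"ry":0,"rz":0,"fingers":1},
])

```text
t: 30.85
ee_pos: [471.7, 268.1, 54.5]
ee_rot: [[-0.999, 0.035, -0.001], [0.035, 0.999, 0.01], [0.001, 0.01, -1.0]]
force: [1.0, 5.9, 2.6]
gripper_width: 45.4
```

```bash
python3 - <<'E'
from h import *
s=arm.state();print(s['force'],s['wrist_torque'])
cv2.imwrite('pics/w13.png',arm.grab_frame('wrist'));save(arm.grab_frame('scene'),'s13.png',(240,130,440,330),3);save(arm.grab_frame('top'),'t13.png',(100,130,260,260),4)
E
```

```text
[1.01406754 5.91328606 2.61937431] [ 0.63887718 -0.04623953  0.07107767]
```

View pics/w13.png

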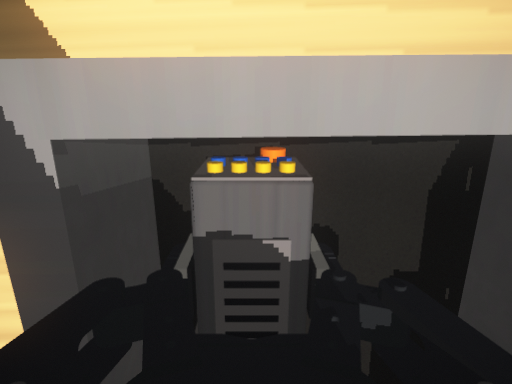

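View pics/s13.png

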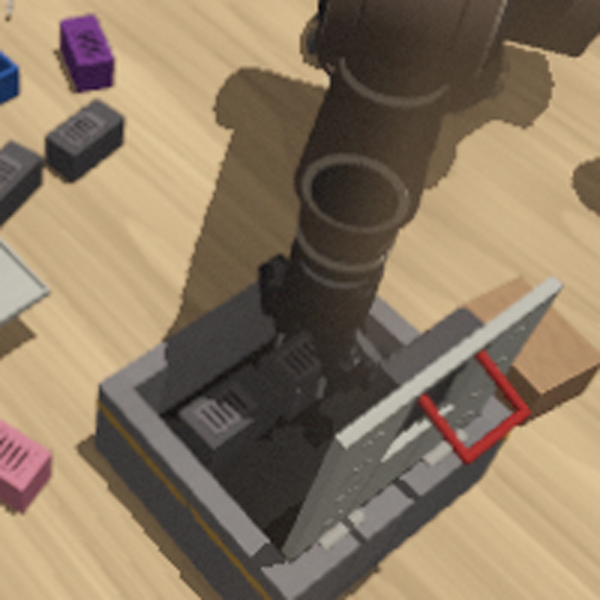

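View pics/t13.png

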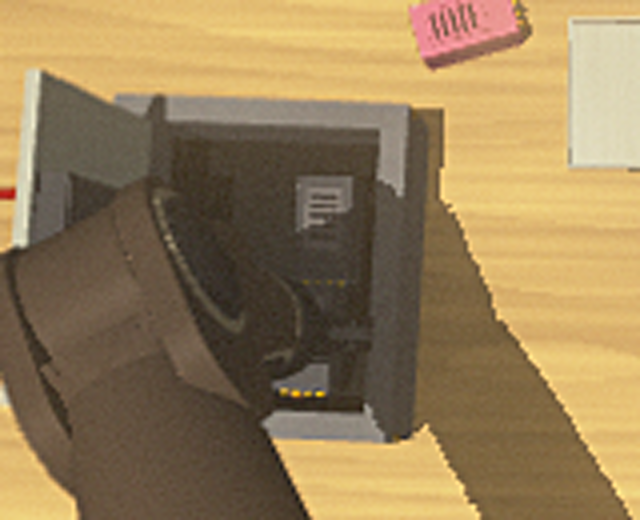

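Request:
send_rows([
  {"dx":1,"dy":9,"dz":-4,"rx":0.5,"ry":0,"rz":-0.6,"fingers":1},
  {"dx":0,"dy":0,"dz":3,"rx":0,"ry":0,"rz":0,"fingers":1},
])

```text
t: 31.2
ee_pos: [471.8, 277.8, 56.7]
ee_rot: [[-1.0, 0.024, -0.0], [0.024, 1.0, 0.002], [0.0, 0.002, -1.0]]
force: [-0.1, -0.5, -2.9]
gripper_width: 45.2
```

Request:
send_rows([
  {"dx":1,"dy":0,"dz":6,"rx":0,"ry":0,"rz":0,"fingers":1},
])

```text
t: 31.3
ee_pos: [471.4, 278.0, 51.2]
ee_rot: [[-1.0, 0.024, 0.001], [0.024, 1.0, 0.002], [-0.001, 0.002, -1.0]]
force: [0.3, -0.6, -3.4]
gripper_width: 45.2
```

Request:
send_rows([
  {"dx":1,"dy":0,"dz":5,"rx":0,"ry":0,"rz":0,"fingers":1},
])

```text
t: 31.4
ee_pos: [470.4, 277.9, 45.9]
ee_rot: [[-1.0, 0.024, 0.001], [0.024, 1.0, 0.002], [-0.001, 0.002, -1.0]]
force: [-0.2, -0.2, -2.9]
gripper_width: 45.1
```

Clear now. Continue to contact.

Request:
send_rows([
  {"dx":0,"dy":0,"dz":3,"rx":0,"ry":0,"rz":0,"fingers":1},
])

```text
t: 31.5
ee_pos: [469.9, 277.4, 42.0]
ee_rot: [[-1.0, 0.025, 0.0], [0.025, 1.0, 0.001], [-0.0, 0.001, -1.0]]
force: [-0.9, -1.2, -3.8]
gripper_width: 45.3
```

Request:
send_rows([
  {"dx":0,"dy":0,"dz":2,"rx":0,"ry":0,"rz":0,"fingers":1},
])

```text
t: 31.6
ee_pos: [469.5, 277.1, 39.4]
ee_rot: [[-1.0, 0.025, -0.0], [0.025, 1.0, 0.0], [0.0, 0.0, -1.0]]
force: [-2.9, 1.4, 34.0]
gripper_width: 45.6
```

Request:
send_rows([
  {"dx":0,"dy":0,"dz":-2,"rx":0,"ry":0,"rz":0,"fingers":1},
  {"dx":0,"dy":0,"dz":0,"rx":0,"ry":0,"rz":0,"fingers":0.38},
  {"dx":0,"dy":0,"dz":0,"rx":0,"ry":0,"rz":0,"fingers":0.38},
  {"dx":0,"dy":0,"dz":-5,"rx":0,"ry":0,"rz":0,"fingers":0.38},
  {"dx":0,"dy":0,"dz":-25,"rx":0,"ry":0,"rz":0,"fingers":0.38},
  {"dx":0,"dy":0,"dz":-40,"rx":0,"ry":0,"rz":0,"fingers":0.38},
  {"dx":0,"dy":0,"dz":-45,"rx":0,"ry":0,"rz":0,"fingers":0.38},
  {"dx":0,"dy":0,"dz":-40,"rx":0,"ry":0,"rz":0,"fingers":0.38},
  {"dx":0,"dy":-30,"dz":-10,"rx":0,"ry":0,"rz":0,"fingers":0.15},
  {"dx":0,"dy":-45,"dz":0,"rx":0,"ry":0,"rz":0,"fingers":0.15},
  {"dx":0,"dy":-45,"dz":0,"rx":0,"ry":0,"rz":0,"fingers":0.15},
  {"dx":0,"dy":-45,"dz":0,"rx":0,"ry":0,"rz":0,"fingers":0.15},
])

```text
t: 32.8
ee_pos: [467.5, 112.0, 219.0]
ee_rot: [[-1.0, 0.016, 0.009], [0.016, 1.0, 0.003], [-0.009, 0.004, -1.0]]
force: [0.9, -0.1, -0.4]
gripper_width: 72.7
```

Request:
send_rows([
  {"dx":0,"dy":-45,"dz":0,"rx":0,"ry":0,"rz":-2,"fingers":0.15},
  {"dx":-10,"dy":-45,"dz":0,"rx":0,"ry":0,"rz":-2,"fingers":0.15},
  {"dx":0,"dy":-10,"dz":0,"rx":0,"ry":0,"rz":0,"fingers":0.15},
  {"dx":0,"dy":0,"dz":0,"rx":0,"ry":0,"rz":0,"fingers":0.15},
  {"dx":0,"dy":0,"dz":0,"rx":0,"ry":0,"rz":0,"fingers":0.15},
])

```text
t: 33.3
ee_pos: [478.1, 4.4, 223.2]
ee_rot: [[-0.999, -0.05, 0.017], [-0.05, 0.999, 0.003], [-0.017, 0.002, -1.0]]
force: [0.0, -0.0, 0.3]
gripper_width: 72.5
```

```bash
python3 - <<'E'
from h import *
go(538,-109,150,196);overlay('wrist','w14.png',[(538.4,-109,16.4),(428.9,-105.9,7.6)]);save(arm.grab_frame('scene'),'s14.png',(160,120,440,350),2.5)
E
```

```text
t 33.3 at [478.1   4.4 223.2] shift [ -52.9 -116.4   73.8] rot [  0.03   0.97 -13.14] w 72.5
```

View pics/w14.png

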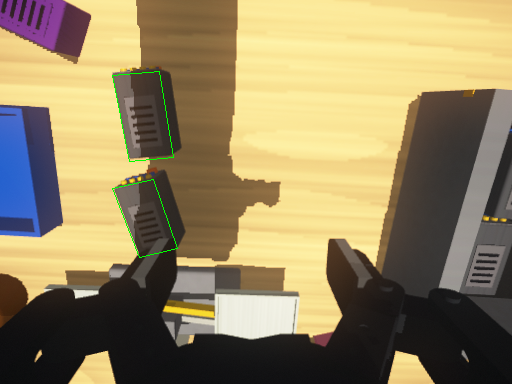

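View pics/s14.png

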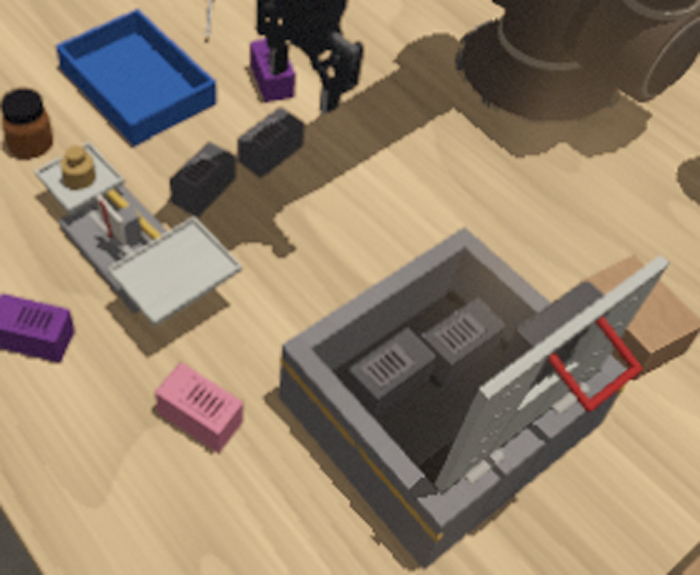

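Request:
send_rows([
  {"dx":15,"dy":-35,"dz":0,"rx":0,"ry":0.9,"rz":-4,"fingers":0.15},
  {"dx":15,"dy":-38,"dz":20,"rx":0,"ry":0,"rz":0,"fingers":0.15},
  {"dx":10,"dy":-30,"dz":30,"rx":0,"ry":0,"rz":0,"fingers":0.15},
  {"dx":0,"dy":0,"dz":20,"rx":0,"ry":0,"rz":0,"fingers":0.15},
  {"dx":0,"dy":0,"dz":0,"rx":0,"ry":0,"rz":0,"fingers":0.15},
])

```text
t: 33.9
ee_pos: [450.2, -97.1, 151.2]
ee_rot: [[-0.99, -0.139, 0.003], [-0.139, 0.99, 0.003], [-0.003, 0.002, -1.0]]
force: [-0.4, 0.3, 0.0]
gripper_width: 72.6
```

```bash
python3 - <<'E'
from h import *
go(428,-106,17,187.6);overlay('wrist','w15.png',[(428.9,-105.9,7.6)])
E
```

```text
t 33.9 at [450.2 -97.1 151.2] shift [ 23.6  -6.  134.1] rot [0.14 0.19 0.37] w 72.6
```

View pics/w15.png

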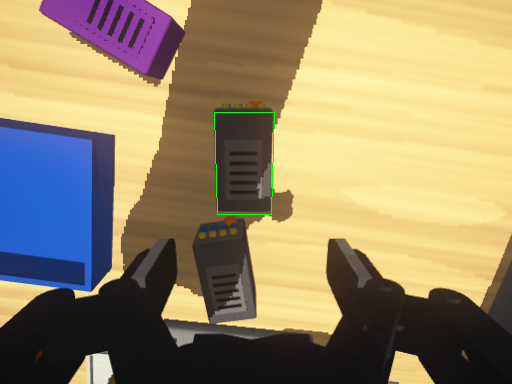

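Request:
send_rows([
  {"dx":24,"dy":-6,"dz":20,"rx":0,"ry":0.3,"rz":0.3,"fingers":0.15},
  {"dx":2,"dy":0,"dz":38,"rx":0,"ry":0.3,"rz":0,"fingers":0.15},
  {"dx":1,"dy":0,"dz":32,"rx":0,"ry":0.3,"rz":0,"fingers":0.15},
  {"dx":0,"dy":0,"dz":2,"rx":0,"ry":0,"rz":0,"fingers":0.15},
])

```text
t: 34.35
ee_pos: [429.7, -103.4, 64.5]
ee_rot: [[-0.99, -0.142, -0.002], [-0.142, 0.99, -0.002], [0.002, -0.001, -1.0]]
force: [0.1, -0.0, 0.1]
gripper_width: 72.8
```

```bash
python3 - <<'E'
from h import *
go(428,-106,17,187.6)
E
```

```text
t 34.35 at [ 429.7 -103.4   64.5] shift [ 1.9 -2.3 47.5] rot [-0.08 -0.13  0.59] w 72.8
```

Request:
send_rows([
  {"dx":3,"dy":-2,"dz":25,"rx":0,"ry":0.2,"rz":0.6,"fingers":0.15},
  {"dx":2,"dy":0,"dz":20,"rx":0,"ry":0.2,"rz":0,"fingers":0.15},
  {"dx":2,"dy":0,"dz":4,"rx":0,"ry":0,"rz":0,"fingers":0.15},
  {"dx":1,"dy":0,"dz":1,"rx":0,"ry":0,"rz":0,"fingers":1},
  {"dx":0,"dy":0,"dz":1,"rx":0,"ry":0,"rz":0,"fingers":1},
  {"dx":0,"dy":0,"dz":1,"rx":0,"ry":0,"rz":0,"fingers":1},
  {"dx":0,"dy":0,"dz":0,"rx":0,"ry":0,"rz":0,"fingers":1},
])

```text
t: 35.05
ee_pos: [430.7, -104.6, 22.9]
ee_rot: [[-0.99, -0.14, 0.005], [-0.14, 0.99, -0.006], [-0.004, -0.007, -1.0]]
force: [-0.2, -0.0, -4.2]
gripper_width: 45.0
```

Request:
send_rows([
  {"dx":0,"dy":0,"dz":-25,"rx":0,"ry":0,"rz":0,"fingers":1},
  {"dx":0,"dy":0,"dz":-40,"rx":0,"ry":0,"rz":2,"fingers":1},
  {"dx":0,"dy":10,"dz":-45,"rx":0,"ry":0,"rz":2,"fingers":1},
  {"dx":-10,"dy":35,"dz":-20,"rx":0,"ry":0,"rz":2,"fingers":1},
  {"dx":-20,"dy":40,"dz":0,"rx":0,"ry":0,"rz":2,"fingers":1},
  {"dx":-35,"dy":30,"dz":0,"rx":0,"ry":0,"rz":0,"fingers":1},
  {"dx":-45,"dy":5,"dz":0,"rx":0,"ry":0,"rz":0,"fingers":1},
  {"dx":-45,"dy":0,"dz":0,"rx":0,"ry":0,"rz":0,"fingers":1},
  {"dx":-45,"dy":0,"dz":0,"rx":0,"ry":0,"rz":0,"fingers":1},
  {"dx":-25,"dy":0,"dz":0,"rx":0,"ry":0,"rz":0,"fingers":1},
  {"dx":-10,"dy":0,"dz":0,"rx":0,"ry":0,"rz":0,"fingers":1},
  {"dx":0,"dy":0,"dz":0,"rx":0,"ry":0,"rz":0,"fingers":1},
])

```text
t: 36.25
ee_pos: [665.8, 22.8, 156.0]
ee_rot: [[-1.0, 0.006, -0.001], [0.006, 1.0, -0.002], [0.001, -0.002, -1.0]]
force: [-0.1, 0.2, -3.9]
gripper_width: 45.3
```

```bash
python3 - <<'E'
from h import *
go(671,16,95,180)
E
```

```text
t 36.25 at [665.8  22.8 156. ] shift [-5.3 -6.6 61. ] rot [-0.1  -0.05 -0.37] w 45.3
```

Request:
send_rows([
  {"dx":-5,"dy":-6.5,"dz":25,"rx":0,"ry":0,"rz":0,"fingers":1},
  {"dx":-1,"dy":0,"dz":20,"rx":0,"ry":0,"rz":0,"fingers":1},
  {"dx":-1,"dy":0,"dz":10,"rx":0,"ry":0,"rz":0,"fingers":1},
  {"dx":0,"dy":0,"dz":3,"rx":0,"ry":0,"rz":0,"fingers":1},
])

```text
t: 36.65
ee_pos: [670.9, 16.0, 96.3]
ee_rot: [[-1.0, 0.007, -0.003], [0.007, 1.0, -0.001], [0.003, -0.001, -1.0]]
force: [0.4, -0.4, -4.3]
gripper_width: 45.1
```

Request:
send_rows([
  {"dx":0,"dy":0,"dz":3,"rx":0,"ry":0,"rz":0,"fingers":1},
])

```text
t: 36.75
ee_pos: [670.4, 16.1, 93.6]
ee_rot: [[-1.0, 0.006, -0.004], [0.006, 1.0, -0.001], [0.004, -0.001, -1.0]]
force: [0.4, 0.9, -1.2]
gripper_width: 44.8
```

Request:
send_rows([
  {"dx":0,"dy":0,"dz":2,"rx":0,"ry":0,"rz":0,"fingers":1},
  {"dx":0,"dy":0,"dz":0,"rx":0,"ry":0,"rz":0,"fingers":0.3},
  {"dx":0,"dy":0,"dz":0,"rx":0,"ry":0,"rz":0,"fingers":0.3},
  {"dx":0,"dy":0,"dz":0,"rx":0,"ry":0,"rz":0,"fingers":0.3},
  {"dx":0,"dy":0,"dz":-5,"rx":0,"ry":0,"rz":0,"fingers":0.3},
  {"dx":0,"dy":0,"dz":-15,"rx":0,"ry":0,"rz":0,"fingers":0.3},
  {"dx":0,"dy":0,"dz":-30,"rx":0,"ry":0,"rz":0,"fingers":0.3},
  {"dx":0,"dy":0,"dz":-30,"rx":0,"ry":0,"rz":0,"fingers":0.3},
  {"dx":0,"dy":0,"dz":0,"rx":0,"ry":0,"rz":0,"fingers":0.3},
  {"dx":0,"dy":0,"dz":0,"rx":0,"ry":0,"rz":0,"fingers":0.3},
  {"dx":0,"dy":0,"dz":0,"rx":0,"ry":0,"rz":0,"fingers":0.3},
  {"dx":0,"dy":0,"dz":0,"rx":0,"ry":0,"rz":0,"fingers":0.3},
])

```text
t: 37.95
ee_pos: [672.5, 16.5, 182.7]
ee_rot: [[-1.0, 0.006, 0.008], [0.006, 1.0, -0.001], [-0.008, -0.001, -1.0]]
force: [0.4, -0.7, 0.0]
gripper_width: 59.6
```

Request:
send_rows([
  {"dx":0,"dy":0,"dz":0,"rx":0,"ry":0,"rz":0,"fingers":0.3},
  {"dx":0,"dy":0,"dz":0,"rx":0,"ry":0,"rz":0,"fingers":0.3},
  {"dx":0,"dy":0,"dz":0,"rx":0,"ry":0,"rz":0,"fingers":0.3},
  {"dx":0,"dy":0,"dz":0,"rx":0,"ry":0,"rz":0,"fingers":0.3},
  {"dx":0,"dy":0,"dz":0,"rx":0,"ry":0,"rz":0,"fingers":0.3},
  {"dx":0,"dy":0,"dz":0,"rx":0,"ry":0,"rz":0,"fingers":0.3},
])

```text
t: 38.55
ee_pos: [671.2, 16.5, 179.5]
ee_rot: [[-1.0, 0.006, 0.003], [0.006, 1.0, -0.001], [-0.003, -0.001, -1.0]]
force: [-0.8, -1.2, -0.6]
gripper_width: 60.2
```

```bash
python3 - <<'E'
from h import *
go(669,16,86,180);s=arm.state()
b=arm.grab_frame('scene')
a=cv2.imread('pics/scene0.png')
cv2.imwrite('pics/cmp3.png',cv2.resize(np.hstack([a[165:260,165:265],b[165:260,165:265]]),None,fx=4,fy=4,interpolation=2))
cv2.imwrite('pics/w16.png',arm.grab_frame('wrist'))
E
```

```text
t 38.55 at [671.2  16.5 179.5] shift [ 2.5 -0.4 93.5] rot [-0.05  0.16 -0.35] w 60.2
```

View pics/cmp3.png

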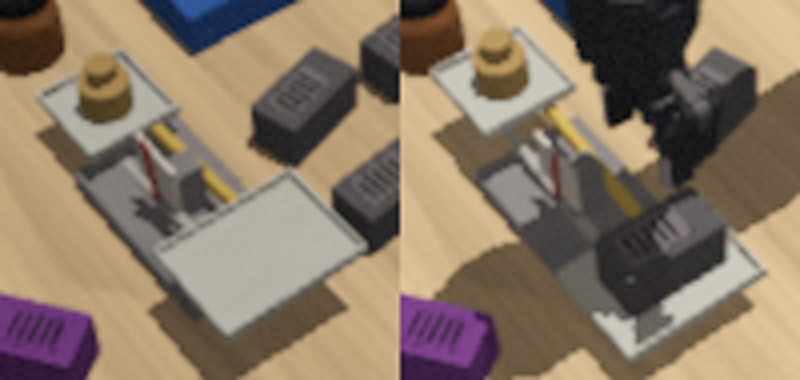

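View pics/w16.png

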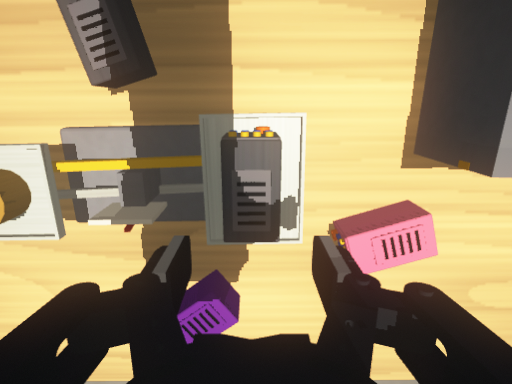

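Request:
send_rows([
  {"dx":2,"dy":0,"dz":35,"rx":0,"ry":0,"rz":0,"fingers":0.3},
  {"dx":-1,"dy":0,"dz":38,"rx":0,"ry":0,"rz":0,"fingers":0.3},
  {"dx":-1,"dy":0,"dz":35,"rx":0,"ry":0,"rz":0,"fingers":0.3},
  {"dx":0,"dy":0,"dz":2,"rx":0,"ry":0,"rz":0,"fingers":0.3},
])

```text
t: 39.05
ee_pos: [673.6, 16.4, 69.4]
ee_rot: [[-1.0, 0.006, 0.009], [0.006, 1.0, -0.001], [-0.009, -0.001, -1.0]]
force: [-0.4, -0.1, 0.1]
gripper_width: 59.8
```

```bash
python3 - <<'E'
from h import *
go(669,16,61,180)
E
```

```text
t 39.05 at [673.6  16.4  69.4] shift [ 4.6 -0.5  8.3] rot [-0.04  0.54 -0.35] w 59.8
```

Request:
send_rows([
  {"dx":4,"dy":0,"dz":8,"rx":0,"ry":0.5,"rz":0,"fingers":0.3},
  {"dx":0,"dy":0,"dz":1,"rx":0,"ry":0,"rz":0,"fingers":1},
  {"dx":0,"dy":0,"dz":1,"rx":0,"ry":0,"rz":0,"fingers":1},
  {"dx":0,"dy":0,"dz":0,"rx":0,"ry":0,"rz":0,"fingers":1},
  {"dx":0,"dy":0,"dz":0,"rx":0,"ry":0,"rz":0,"fingers":1},
])

```text
t: 39.55
ee_pos: [670.4, 16.4, 63.9]
ee_rot: [[-1.0, 0.006, 0.003], [0.006, 1.0, -0.001], [-0.003, -0.001, -1.0]]
force: [-2.7, -0.9, -0.9]
gripper_width: 45.3
```

Request:
send_rows([
  {"dx":0,"dy":0,"dz":-25,"rx":0,"ry":0,"rz":0,"fingers":1},
  {"dx":0,"dy":0,"dz":-40,"rx":0,"ry":0,"rz":0,"fingers":1},
  {"dx":0,"dy":0,"dz":-45,"rx":0,"ry":0,"rz":0,"fingers":1},
  {"dx":10,"dy":-10,"dz":-25,"rx":0,"ry":0,"rz":0,"fingers":1},
  {"dx":18,"dy":-30,"dz":0,"rx":0,"ry":0,"rz":0,"fingers":1},
  {"dx":20,"dy":-42,"dz":0,"rx":0,"ry":0,"rz":0,"fingers":1},
  {"dx":20,"dy":-42,"dz":0,"rx":0,"ry":0,"rz":0,"fingers":1},
  {"dx":20,"dy":-42,"dz":0,"rx":0,"ry":0,"rz":0,"fingers":1},
  {"dx":20,"dy":-42,"dz":0,"rx":0,"ry":0,"rz":0,"fingers":1},
  {"dx":20,"dy":-42,"dz":0,"rx":0,"ry":0,"rz":0,"fingers":1},
])

```text
t: 40.55
ee_pos: [542.0, -235.0, 204.5]
ee_rot: [[-1.0, -0.006, 0.01], [-0.006, 1.0, -0.001], [-0.01, -0.001, -1.0]]
force: [1.4, 0.1, -3.8]
gripper_width: 45.2
```

```bash
python3 - <<'E'
from h import *
go(495,-373,28,179.5)
E
```

```text
t 40.55 at [ 542.  -235.   204.5] shift [  49.6 -137.5  176.1] rot [-0.05  0.58  0.83] w 45.2
```

Request:
send_rows([
  {"dx":16,"dy":-42,"dz":0,"rx":0,"ry":0.5,"rz":0.8,"fingers":1},
  {"dx":16,"dy":-42,"dz":0,"rx":0,"ry":0,"rz":0,"fingers":1},
  {"dx":10,"dy":-30,"dz":20,"rx":0,"ry":0,"rz":0,"fingers":1},
  {"dx":5,"dy":-12,"dz":30,"rx":0,"ry":0,"rz":0,"fingers":1},
  {"dx":0,"dy":0,"dz":20,"rx":0,"ry":0,"rz":0,"fingers":1},
  {"dx":0,"dy":0,"dz":0,"rx":0,"ry":0,"rz":0,"fingers":1},
])

```text
t: 41.15
ee_pos: [489.8, -373.8, 134.9]
ee_rot: [[-1.0, 0.019, 0.007], [0.019, 1.0, -0.006], [-0.007, -0.006, -1.0]]
force: [-0.6, 0.8, -4.4]
gripper_width: 45.1
```

```bash
python3 - <<'E'
from h import *
go(495,-373,28,179.5);s=arm.state();im=arm.grab_frame('wrist');C=cal('wrist',s)
P=[[495.5+i*71,-328.3+j*101,44] for i,j in [(1,1),(1,-1),(-1,-1),(-1,1)]]
cv2.polylines(im,[proj(C,P).astype(int)],True,(0,255,0),1)
cv2.imwrite('pics/w17.png',im)
E
```

```text
t 41.15 at [ 489.8 -373.8  134.9] shift [ -4.5   1.6 107. ] rot [-0.37  0.39 -0.57] w 45.1
```

View pics/w17.png

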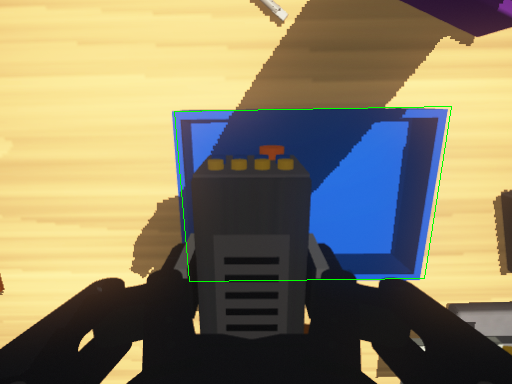

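Request:
send_rows([
  {"dx":-5,"dy":3,"dz":15,"rx":-0.3,"ry":0.3,"rz":-0.5,"fingers":1},
  {"dx":1,"dy":0,"dz":35,"rx":0,"ry":0.3,"rz":0,"fingers":1},
  {"dx":1,"dy":0,"dz":20,"rx":0,"ry":0.2,"rz":0,"fingers":1},
  {"dx":0,"dy":0,"dz":2,"rx":0,"ry":0,"rz":0,"fingers":1},
])

```text
t: 41.6
ee_pos: [499.1, -371.0, 66.8]
ee_rot: [[-1.0, 0.004, 0.002], [0.004, 1.0, -0.007], [-0.002, -0.007, -1.0]]
force: [-0.8, 1.1, -4.8]
gripper_width: 45.2
```

```bash
python3 - <<'E'
from h import *
go(495,-371,26,179.5)
E
```

```text
t 41.6 at [ 499.1 -371.    66.8] shift [ 4.1  0.2 40.8] rot [-0.39  0.1   0.25] w 45.2
```

Request:
send_rows([
  {"dx":5,"dy":0,"dz":20,"rx":-0.3,"ry":0.2,"rz":0,"fingers":1},
  {"dx":1,"dy":0,"dz":12,"rx":0,"ry":0.2,"rz":0,"fingers":1},
  {"dx":0,"dy":0,"dz":3,"rx":0,"ry":0,"rz":0,"fingers":1},
])

```text
t: 41.9
ee_pos: [496.7, -370.6, 33.9]
ee_rot: [[-1.0, 0.001, -0.001], [0.001, 1.0, -0.004], [0.001, -0.004, -1.0]]
force: [0.3, 1.0, -4.0]
gripper_width: 45.1
```

Request:
send_rows([
  {"dx":0,"dy":0,"dz":3,"rx":0,"ry":0,"rz":0,"fingers":1},
])

```text
t: 42.0
ee_pos: [497.5, -370.7, 31.7]
ee_rot: [[-1.0, 0.0, -0.0], [0.0, 1.0, -0.004], [0.0, -0.004, -1.0]]
force: [-1.2, -0.8, -3.9]
gripper_width: 45.0
```

Request:
send_rows([
  {"dx":0,"dy":0,"dz":3,"rx":0,"ry":0,"rz":0,"fingers":1},
])

```text
t: 42.1
ee_pos: [498.2, -371.0, 29.5]
ee_rot: [[-1.0, -0.0, 0.001], [-0.0, 1.0, -0.005], [-0.001, -0.005, -1.0]]
force: [-0.3, -0.6, -4.0]
gripper_width: 45.6
```

Request:
send_rows([
  {"dx":1,"dy":0,"dz":3,"rx":0,"ry":0,"rz":0,"fingers":1},
])

```text
t: 42.2
ee_pos: [497.9, -371.3, 27.2]
ee_rot: [[-1.0, -0.0, 0.003], [-0.0, 1.0, -0.006], [-0.003, -0.006, -1.0]]
force: [-0.3, -0.2, -4.1]
gripper_width: 45.0
```

Request:
send_rows([
  {"dx":1,"dy":0,"dz":2.5,"rx":0,"ry":0,"rz":0,"fingers":1},
])

```text
t: 42.3
ee_pos: [497.2, -371.5, 25.1]
ee_rot: [[-1.0, -0.0, 0.003], [-0.0, 1.0, -0.007], [-0.003, -0.007, -1.0]]
force: [-0.5, 0.1, -3.9]
gripper_width: 45.4
```

Request:
send_rows([
  {"dx":0,"dy":0,"dz":2.5,"rx":0,"ry":0,"rz":0,"fingers":1},
])

```text
t: 42.4
ee_pos: [497.3, -371.7, 23.5]
ee_rot: [[-1.0, -0.0, 0.004], [-0.0, 1.0, -0.007], [-0.004, -0.007, -1.0]]
force: [-7.4, 4.4, 16.8]
gripper_width: 45.2
```

Request:
send_rows([
  {"dx":0,"dy":0,"dz":2.5,"rx":0,"ry":0,"rz":0,"fingers":1},
])

```text
t: 42.5
ee_pos: [497.3, -371.7, 23.5]
ee_rot: [[-1.0, -0.0, 0.005], [-0.0, 1.0, -0.008], [-0.005, -0.008, -1.0]]
force: [-8.2, 5.4, 21.9]
gripper_width: 45.6
```

Contact; release, rise, and go look at the last module.

Request:
send_rows([
  {"dx":0,"dy":0,"dz":-1.5,"rx":0,"ry":0,"rz":0,"fingers":1},
  {"dx":0,"dy":0,"dz":0,"rx":0,"ry":0,"rz":0,"fingers":0.38},
  {"dx":0,"dy":0,"dz":0,"rx":0,"ry":0,"rz":0,"fingers":0.38},
  {"dx":0,"dy":0,"dz":-5,"rx":0,"ry":0,"rz":0,"fingers":0.38},
  {"dx":0,"dy":0,"dz":-25,"rx":0,"ry":0,"rz":0,"fingers":0.38},
  {"dx":0,"dy":0,"dz":-40,"rx":0,"ry":0,"rz":0,"fingers":0.38},
  {"dx":0,"dy":0,"dz":-45,"rx":0,"ry":0,"rz":0,"fingers":0.38},
  {"dx":0,"dy":10,"dz":-40,"rx":0,"ry":0,"rz":-4,"fingers":0.2},
  {"dx":0,"dy":45,"dz":-10,"rx":0,"ry":0,"rz":-4,"fingers":0.15},
  {"dx":0,"dy":45,"dz":0,"rx":0,"ry":0,"rz":-4,"fingers":0.15},
  {"dx":0,"dy":45,"dz":0,"rx":0,"ry":0,"rz":-4,"fingers":0.15},
  {"dx":0,"dy":45,"dz":0,"rx":0,"ry":0,"rz":0,"fingers":0.15},
])

```text
t: 43.7
ee_pos: [467.3, -184.7, 199.6]
ee_rot: [[-0.96, -0.279, 0.016], [-0.279, 0.96, -0.013], [-0.012, -0.017, -1.0]]
force: [0.0, 0.9, -0.5]
gripper_width: 72.5
```

```bash
python3 - <<'E'
from h import *
go(538.4,-109,150,196.4);overlay('wrist','w18.png',[(538.4,-109,16.4)]);save(arm.grab_frame('scene'),'s18.png',(160,80,400,280),3)
E
```

```text
t 43.7 at [ 467.3 -184.7  199.6] shift [-88.9  53.8  49.7] rot [-1.    0.68 -0.2 ] w 72.5
```

View pics/w18.png

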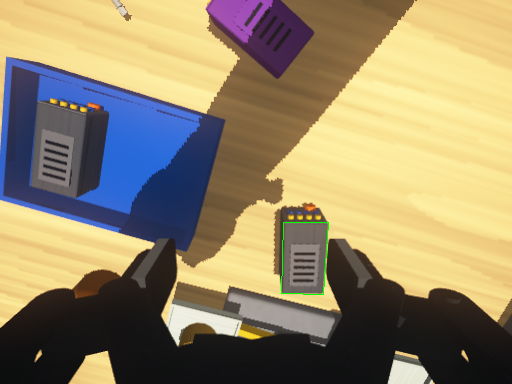

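View pics/s18.png

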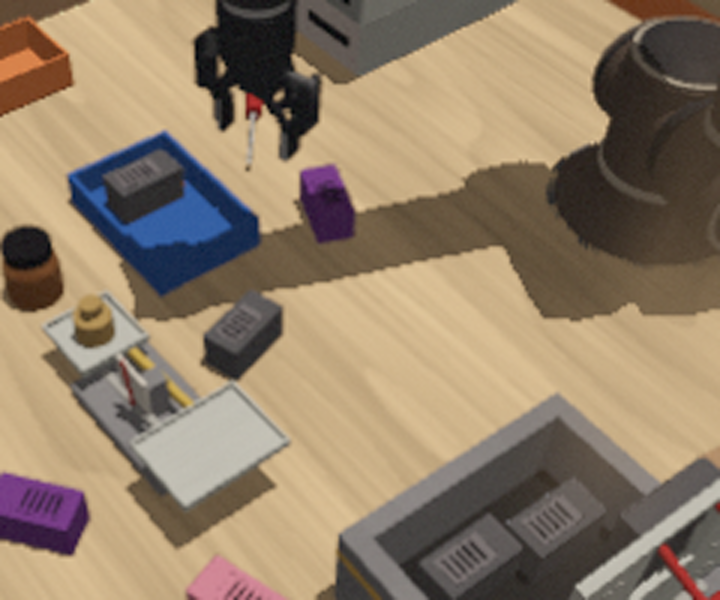

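Request:
send_rows([
  {"dx":-40,"dy":25,"dz":0,"rx":-0.9,"ry":0.7,"rz":0,"fingers":0.15},
  {"dx":-40,"dy":20,"dz":20,"rx":0,"ry":0,"rz":0,"fingers":0.15},
  {"dx":-5,"dy":3,"dz":30,"rx":0,"ry":0,"rz":0,"fingers":0.15},
  {"dx":0,"dy":0,"dz":20,"rx":0,"ry":0,"rz":0,"fingers":0.15},
  {"dx":0,"dy":0,"dz":0,"rx":0,"ry":0,"rz":0,"fingers":0.15},
])

```text
t: 44.3
ee_pos: [539.3, -110.7, 132.2]
ee_rot: [[-0.959, -0.282, 0.008], [-0.282, 0.96, -0.004], [-0.007, -0.006, -1.0]]
force: [-1.1, 0.1, 0.5]
gripper_width: 72.5
```

```bash
python3 - <<'E'
from h import *
go(538.4,-109,17,196.4);overlay('wrist','w19.png',[(538.4,-109,16.4)])
E
```

```text
t 44.3 at [ 539.3 -110.7  132.2] shift [  1.1   2.6 115.2] rot [-0.34  0.38 -0.04] w 72.5
```

View pics/w19.png

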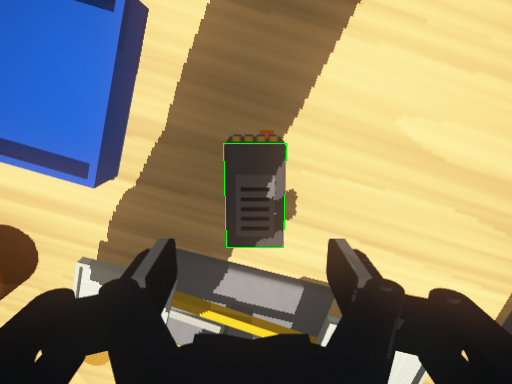

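Request:
send_rows([
  {"dx":1,"dy":2.5,"dz":25,"rx":-0.3,"ry":0.4,"rz":0,"fingers":0.15},
  {"dx":2,"dy":0,"dz":35,"rx":0,"ry":0.3,"rz":0,"fingers":0.15},
  {"dx":1,"dy":0,"dz":20,"rx":0,"ry":0.2,"rz":0,"fingers":0.15},
  {"dx":0,"dy":0,"dz":2,"rx":0,"ry":0,"rz":0,"fingers":0.15},
])

```text
t: 44.75
ee_pos: [539.7, -113.2, 57.0]
ee_rot: [[-0.961, -0.278, 0.003], [-0.278, 0.961, -0.006], [-0.002, -0.007, -1.0]]
force: [0.6, -0.7, 0.2]
gripper_width: 72.5
```

```bash
python3 - <<'E'
from h import *
go(538.4,-109,17,196.4)
E
```

```text
t 44.75 at [ 539.7 -113.2   57. ] shift [ 0.1  4.7 39.9] rot [-0.4   0.09 -0.25] w 72.5
```

Request:
send_rows([
  {"dx":1,"dy":4.5,"dz":20,"rx":-0.4,"ry":0.2,"rz":0,"fingers":0.15},
  {"dx":2,"dy":0,"dz":20,"rx":0,"ry":0.2,"rz":0,"fingers":0.15},
  {"dx":2,"dy":0,"dz":3,"rx":0,"ry":0,"rz":0,"fingers":0.15},
  {"dx":1,"dy":0,"dz":1,"rx":0,"ry":0,"rz":0,"fingers":1},
  {"dx":0,"dy":0,"dz":1,"rx":0,"ry":0,"rz":0,"fingers":1},
  {"dx":0,"dy":0,"dz":1,"rx":0,"ry":0,"rz":0,"fingers":1},
  {"dx":0,"dy":0,"dz":0,"rx":0,"ry":0,"rz":0,"fingers":1},
])

```text
t: 45.45
ee_pos: [538.6, -113.9, 21.4]
ee_rot: [[-0.961, -0.275, 0.008], [-0.275, 0.962, -0.003], [-0.007, -0.005, -1.0]]
force: [0.2, -0.2, -2.2]
gripper_width: 45.2
```

Request:
send_rows([
  {"dx":0,"dy":0,"dz":-25,"rx":0,"ry":0,"rz":0,"fingers":1},
  {"dx":0,"dy":0,"dz":-40,"rx":0,"ry":0,"rz":4,"fingers":1},
  {"dx":0,"dy":10,"dz":-45,"rx":0,"ry":0,"rz":4,"fingers":1},
  {"dx":0,"dy":35,"dz":-20,"rx":0,"ry":0,"rz":4,"fingers":1},
  {"dx":0,"dy":40,"dz":0,"rx":0,"ry":0,"rz":4,"fingers":1},
  {"dx":-15,"dy":35,"dz":0,"rx":0,"ry":0,"rz":0,"fingers":1},
  {"dx":-35,"dy":10,"dz":0,"rx":0,"ry":0,"rz":0,"fingers":1},
  {"dx":-35,"dy":0,"dz":0,"rx":0,"ry":0,"rz":0,"fingers":1},
  {"dx":-25,"dy":0,"dz":0,"rx":0,"ry":0,"rz":0,"fingers":1},
  {"dx":-5,"dy":0,"dz":0,"rx":0,"ry":0,"rz":0,"fingers":1},
  {"dx":0,"dy":0,"dz":0,"rx":0,"ry":0,"rz":0,"fingers":1},
])

```text
t: 46.55
ee_pos: [645.0, 19.1, 155.8]
ee_rot: [[-1.0, 0.014, 0.004], [0.014, 1.0, -0.004], [-0.004, -0.004, -1.0]]
force: [-0.3, -0.3, -4.5]
gripper_width: 45.1
```

```bash
python3 - <<'E'
from h import *
go(670,16,92,180)
E
```

```text
t 46.55 at [645.   19.1 155.8] shift [-24.8  -2.5  63.9] rot [-0.24  0.24 -0.79] w 45.1
```

Request:
send_rows([
  {"dx":-18,"dy":-2.5,"dz":0,"rx":0,"ry":0,"rz":-0.8,"fingers":1},
  {"dx":-7,"dy":0,"dz":20,"rx":0,"ry":0,"rz":0,"fingers":1},
  {"dx":0,"dy":0,"dz":20,"rx":0,"ry":0,"rz":0,"fingers":1},
  {"dx":0,"dy":0,"dz":15,"rx":0,"ry":0,"rz":0,"fingers":1},
  {"dx":0,"dy":0,"dz":2,"rx":0,"ry":0,"rz":0,"fingers":1},
])

```text
t: 47.05
ee_pos: [666.4, 14.9, 97.6]
ee_rot: [[-1.0, 0.001, 0.001], [0.001, 1.0, -0.005], [-0.001, -0.005, -1.0]]
force: [-0.3, -0.0, -4.0]
gripper_width: 45.1
```

Request:
send_rows([
  {"dx":0,"dy":0,"dz":3,"rx":0,"ry":0,"rz":0,"fingers":1},
])

```text
t: 47.15
ee_pos: [665.7, 14.7, 95.0]
ee_rot: [[-1.0, 0.001, 0.0], [0.001, 1.0, -0.005], [-0.0, -0.005, -1.0]]
force: [-0.5, -0.0, -3.8]
gripper_width: 45.3
```

Request:
send_rows([
  {"dx":-2,"dy":1,"dz":3,"rx":0,"ry":0,"rz":0,"fingers":1},
])

```text
t: 47.25
ee_pos: [667.2, 15.4, 92.5]
ee_rot: [[-1.0, 0.001, 0.0], [0.001, 1.0, -0.005], [-0.0, -0.005, -1.0]]
force: [-2.4, -0.1, -0.1]
gripper_width: 45.1
```

Request:
send_rows([
  {"dx":0,"dy":0,"dz":2.5,"rx":0,"ry":0,"rz":0,"fingers":1},
])

```text
t: 47.35
ee_pos: [667.5, 15.5, 91.1]
ee_rot: [[-1.0, 0.001, 0.002], [0.001, 1.0, -0.005], [-0.002, -0.005, -1.0]]
force: [-0.9, 0.6, 0.2]
gripper_width: 45.3
```

Request:
send_rows([
  {"dx":0,"dy":0,"dz":0,"rx":0,"ry":0,"rz":0,"fingers":0.3},
  {"dx":0,"dy":0,"dz":0,"rx":0,"ry":0,"rz":0,"fingers":0.3},
  {"dx":0,"dy":0,"dz":0,"rx":0,"ry":0,"rz":0,"fingers":0.3},
  {"dx":0,"dy":0,"dz":-5,"rx":0,"ry":0,"rz":0,"fingers":0.3},
  {"dx":0,"dy":0,"dz":-15,"rx":0,"ry":0,"rz":0,"fingers":0.3},
  {"dx":0,"dy":0,"dz":-30,"rx":0,"ry":0,"rz":0,"fingers":0.3},
  {"dx":0,"dy":0,"dz":-30,"rx":0,"ry":0,"rz":0,"fingers":0.3},
  {"dx":0,"dy":0,"dz":0,"rx":0,"ry":0,"rz":0,"fingers":0.3},
  {"dx":0,"dy":0,"dz":0,"rx":0,"ry":0,"rz":0,"fingers":0.3},
  {"dx":0,"dy":0,"dz":0,"rx":0,"ry":0,"rz":0,"fingers":0.3},
  {"dx":0,"dy":0,"dz":0,"rx":0,"ry":0,"rz":0,"fingers":0.3},
  {"dx":0,"dy":0,"dz":0,"rx":0,"ry":0,"rz":0,"fingers":0.3},
])

```text
t: 48.55
ee_pos: [668.9, 16.1, 178.6]
ee_rot: [[-1.0, 0.001, 0.009], [0.001, 1.0, -0.005], [-0.009, -0.005, -1.0]]
force: [0.5, -0.3, 0.9]
gripper_width: 59.8
```

Request:
send_rows([
  {"dx":0,"dy":0,"dz":0,"rx":0,"ry":0,"rz":0,"fingers":0.3},
  {"dx":0,"dy":0,"dz":0,"rx":0,"ry":0,"rz":0,"fingers":0.3},
  {"dx":0,"dy":0,"dz":0,"rx":0,"ry":0,"rz":0,"fingers":0.3},
  {"dx":0,"dy":0,"dz":0,"rx":0,"ry":0,"rz":0,"fingers":0.3},
  {"dx":0,"dy":0,"dz":0,"rx":0,"ry":0,"rz":0,"fingers":0.3},
  {"dx":0,"dy":0,"dz":0,"rx":0,"ry":0,"rz":0,"fingers":0.3},
])

```text
t: 49.15
ee_pos: [668.0, 16.0, 176.3]
ee_rot: [[-1.0, 0.001, 0.005], [0.001, 1.0, -0.005], [-0.005, -0.005, -1.0]]
force: [-0.0, -0.0, 0.7]
gripper_width: 59.7
```

```bash
python3 - <<'E'
from h import *
go(669,16,61,180);s=arm.state()
b=arm.grab_frame('scene')
a=cv2.imread('pics/scene0.png')
cv2.imwrite('pics/cmp4.png',cv2.resize(np.hstack([a[165:260,165:265],b[165:260,165:265]]),None,fx=4,fy=4,interpolation=2))
cv2.imwrite('pics/w20.png',arm.grab_frame('wrist'))
E
```

```text
t 49.15 at [668.   16.  176.3] shift [ -0.3   0.5 115.3] rot [-0.29  0.31 -0.05] w 59.7
```

View pics/cmp4.png

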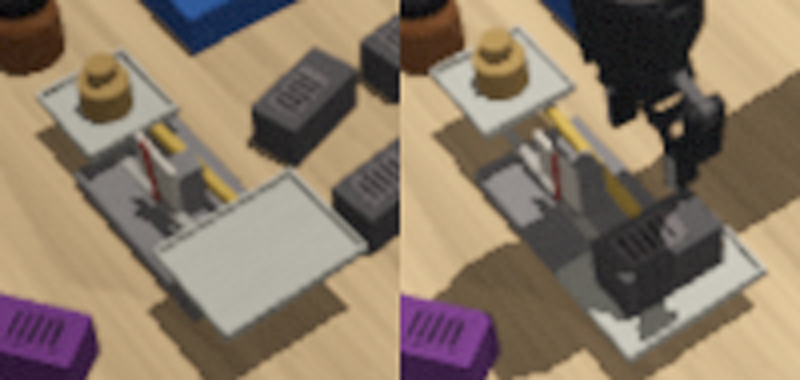

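View pics/w20.png

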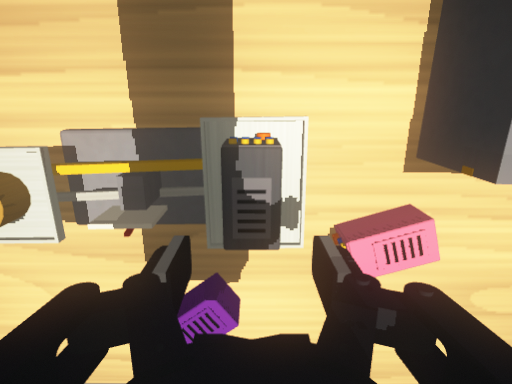

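Heavy: to the tray, y ≈ −285.

Request:
send_rows([
  {"dx":0,"dy":0,"dz":35,"rx":0,"ry":0.3,"rz":0,"fingers":0.3},
  {"dx":0,"dy":0,"dz":38,"rx":0,"ry":0,"rz":0,"fingers":0.3},
  {"dx":0,"dy":0,"dz":35,"rx":0,"ry":0,"rz":0,"fingers":0.3},
  {"dx":0,"dy":0,"dz":2,"rx":0,"ry":0,"rz":0,"fingers":0.3},
])

```text
t: 49.65
ee_pos: [670.3, 15.5, 66.1]
ee_rot: [[-1.0, 0.001, 0.006], [0.001, 1.0, -0.005], [-0.006, -0.005, -1.0]]
force: [-0.4, 0.5, -0.6]
gripper_width: 60.0
```

```bash
python3 - <<'E'
from h import *
go(668,16,62,180)
E
```

```text
t 49.65 at [670.3  15.5  66.1] shift [2.3 0.5 4.1] rot [-0.28  0.37 -0.05] w 60.0
```

Request:
send_rows([
  {"dx":2,"dy":0.5,"dz":4,"rx":-0.3,"ry":0.3,"rz":0,"fingers":0.3},
  {"dx":0,"dy":0,"dz":1,"rx":0,"ry":0,"rz":0,"fingers":1},
  {"dx":0,"dy":0,"dz":1,"rx":0,"ry":0,"rz":0,"fingers":1},
  {"dx":0,"dy":0,"dz":0,"rx":0,"ry":0,"rz":0,"fingers":1},
  {"dx":0,"dy":0,"dz":0,"rx":0,"ry":0,"rz":0,"fingers":1},
])

```text
t: 50.15
ee_pos: [669.3, 15.9, 65.4]
ee_rot: [[-1.0, 0.001, 0.004], [0.001, 1.0, 0.001], [-0.004, 0.001, -1.0]]
force: [-1.4, 0.1, -0.5]
gripper_width: 45.5
```

Request:
send_rows([
  {"dx":0,"dy":0,"dz":-25,"rx":0,"ry":0,"rz":0,"fingers":1},
  {"dx":0,"dy":0,"dz":-40,"rx":0,"ry":0,"rz":0,"fingers":1},
  {"dx":0,"dy":0,"dz":-45,"rx":0,"ry":0,"rz":0,"fingers":1},
  {"dx":10,"dy":-10,"dz":-25,"rx":0,"ry":0,"rz":0,"fingers":1},
  {"dx":25,"dy":-30,"dz":0,"rx":0,"ry":0,"rz":0,"fingers":1},
  {"dx":25,"dy":-40,"dz":0,"rx":0,"ry":0,"rz":0,"fingers":1},
  {"dx":25,"dy":-42,"dz":0,"rx":0,"ry":0,"rz":0,"fingers":1},
  {"dx":25,"dy":-42,"dz":0,"rx":0,"ry":0,"rz":0.5,"fingers":1},
  {"dx":25,"dy":-42,"dz":0,"rx":0,"ry":0,"rz":0.5,"fingers":1},
  {"dx":20,"dy":-42,"dz":0,"rx":0,"ry":0,"rz":0.5,"fingers":1},
])

```text
t: 51.15
ee_pos: [513.6, -233.6, 204.5]
ee_rot: [[-1.0, 0.016, 0.012], [0.016, 1.0, 0.001], [-0.012, 0.001, -1.0]]
force: [0.5, 0.0, -3.8]
gripper_width: 45.7
```

```bash
python3 - <<'E'
from h import *
go(497,-286,28,179.5)
E
```

```text
t 51.15 at [ 513.6 -233.6  204.5] shift [ 17.8 -52.8 176.2] rot [ 0.04  0.66 -0.39] w 45.7
```

Request:
send_rows([
  {"dx":10,"dy":-30,"dz":0,"rx":0,"ry":0.6,"rz":-0.4,"fingers":1},
  {"dx":2,"dy":-13,"dz":20,"rx":0,"ry":0,"rz":0,"fingers":1},
  {"dx":0,"dy":0,"dz":30,"rx":0,"ry":0,"rz":0,"fingers":1},
  {"dx":0,"dy":0,"dz":30,"rx":0,"ry":0.3,"rz":0,"fingers":1},
  {"dx":0,"dy":0,"dz":0,"rx":0,"ry":0,"rz":0,"fingers":1},
])

```text
t: 51.65
ee_pos: [498.1, -285.9, 125.0]
ee_rot: [[-1.0, 0.019, 0.002], [0.019, 1.0, -0.004], [-0.002, -0.004, -1.0]]
force: [-1.0, 0.3, -4.0]
gripper_width: 45.2
```

```bash
python3 - <<'E'
from h import *
go(497,-286,28,179.5);cv2.imwrite('pics/w21.png',arm.grab_frame('wrist'))
E
```

```text
t 51.65 at [ 498.1 -285.9  125. ] shift [ 1.3  0.3 97. ] rot [-0.25  0.1  -0.61] w 45.2
```

View pics/w21.png

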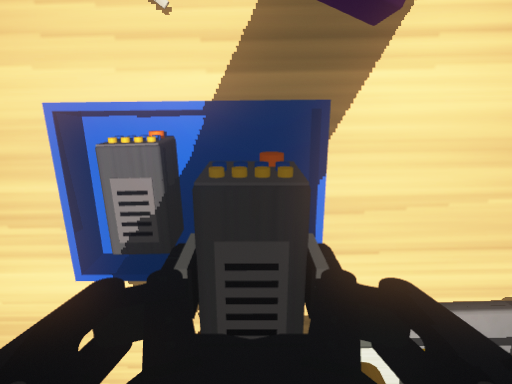

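Request:
send_rows([
  {"dx":2,"dy":0,"dz":25,"rx":0,"ry":0.3,"rz":-0.5,"fingers":1},
  {"dx":1,"dy":0,"dz":35,"rx":0,"ry":0.3,"rz":0,"fingers":1},
  {"dx":1,"dy":0,"dz":12,"rx":0,"ry":0.2,"rz":0,"fingers":1},
  {"dx":0,"dy":0,"dz":2,"rx":0,"ry":0,"rz":0,"fingers":1},
])

```text
t: 52.1
ee_pos: [500.4, -288.6, 60.6]
ee_rot: [[-1.0, 0.008, 0.002], [0.008, 1.0, -0.012], [-0.002, -0.012, -1.0]]
force: [0.1, 0.1, -3.7]
gripper_width: 44.9
```

```bash
python3 - <<'E'
from h import *
go(497,-286,28,179.5)
E
```

```text
t 52.1 at [ 500.4 -288.6   60.6] shift [ 3.5  2.9 32.6] rot [-0.67  0.1   0.02] w 44.9
```

Request:
send_rows([
  {"dx":4,"dy":3,"dz":15,"rx":-0.7,"ry":0.2,"rz":0,"fingers":1},
  {"dx":1,"dy":0,"dz":12,"rx":0,"ry":0.2,"rz":0,"fingers":1},
])

```text
t: 52.3
ee_pos: [498.1, -286.6, 36.8]
ee_rot: [[-1.0, 0.008, 0.0], [0.008, 1.0, -0.002], [-0.0, -0.002, -1.0]]
force: [-0.8, -0.3, -4.2]
gripper_width: 45.2
```

Request:
send_rows([
  {"dx":0,"dy":0,"dz":3,"rx":0,"ry":0,"rz":0,"fingers":1},
])

```text
t: 52.4
ee_pos: [497.9, -286.5, 33.1]
ee_rot: [[-1.0, 0.008, -0.0], [0.008, 1.0, -0.001], [0.0, -0.001, -1.0]]
force: [0.6, 0.3, -4.2]
gripper_width: 45.1
```

Request:
send_rows([
  {"dx":0,"dy":0,"dz":2.5,"rx":0,"ry":0,"rz":0,"fingers":1},
])

```text
t: 52.5
ee_pos: [498.0, -286.6, 30.7]
ee_rot: [[-1.0, 0.008, 0.0], [0.008, 1.0, -0.002], [-0.0, -0.002, -1.0]]
force: [0.0, 0.5, -3.5]
gripper_width: 45.1
```

Request:
send_rows([
  {"dx":0,"dy":0,"dz":2.5,"rx":0,"ry":0,"rz":0,"fingers":1},
])

```text
t: 52.6
ee_pos: [498.2, -286.8, 28.3]
ee_rot: [[-1.0, 0.008, 0.001], [0.008, 1.0, -0.002], [-0.001, -0.002, -1.0]]
force: [-0.5, -0.3, -4.2]
gripper_width: 45.3
```

Request:
send_rows([
  {"dx":0,"dy":0,"dz":2,"rx":0,"ry":0,"rz":0,"fingers":1},
])

```text
t: 52.7
ee_pos: [498.4, -286.9, 26.4]
ee_rot: [[-1.0, 0.008, 0.001], [0.008, 1.0, -0.002], [-0.001, -0.002, -1.0]]
force: [0.0, 0.3, -3.5]
gripper_width: 45.2
```

Request:
send_rows([
  {"dx":0,"dy":0,"dz":2,"rx":0,"ry":0,"rz":0,"fingers":1},
])

```text
t: 52.8
ee_pos: [498.6, -287.0, 24.6]
ee_rot: [[-1.0, 0.008, 0.002], [0.008, 1.0, -0.002], [-0.002, -0.002, -1.0]]
force: [-0.7, -0.9, 6.6]
gripper_width: 45.8
```

Request:
send_rows([
  {"dx":0,"dy":0,"dz":0,"rx":0,"ry":0,"rz":0,"fingers":0.38},
  {"dx":0,"dy":0,"dz":0,"rx":0,"ry":0,"rz":0,"fingers":0.38},
  {"dx":0,"dy":0,"dz":-5,"rx":0,"ry":0,"rz":0,"fingers":0.38},
  {"dx":0,"dy":0,"dz":-25,"rx":0,"ry":0,"rz":0,"fingers":0.38},
  {"dx":0,"dy":0,"dz":-45,"rx":0,"ry":0,"rz":0,"fingers":0.38},
  {"dx":0,"dy":0,"dz":-45,"rx":0,"ry":0,"rz":0,"fingers":0.38},
  {"dx":0,"dy":0,"dz":-45,"rx":0,"ry":0,"rz":0,"fingers":0.7},
  {"dx":0,"dy":10,"dz":-45,"rx":0,"ry":0,"rz":0,"fingers":0.7},
  {"dx":0,"dy":20,"dz":-45,"rx":0,"ry":0,"rz":0,"fingers":0.7},
  {"dx":0,"dy":40,"dz":-40,"rx":0,"ry":0,"rz":0,"fingers":0.7},
  {"dx":0,"dy":45,"dz":-40,"rx":0,"ry":0,"rz":0,"fingers":0.7},
  {"dx":0,"dy":45,"dz":-20,"rx":0,"ry":0,"rz":0,"fingers":0.7},
])

```text
t: 54.0
ee_pos: [497.4, -141.4, 381.0]
ee_rot: [[-1.0, 0.017, 0.009], [0.017, 1.0, -0.005], [-0.009, -0.005, -1.0]]
force: [1.2, -0.1, 0.4]
gripper_width: 25.5
```

```bash
python3 - <<'E'
from h import *
go(498,100,375,178.7);cv2.imwrite('pics/s22.png',arm.grab_frame('scene'));save(arm.grab_frame('scene'),'s22.png',(160,70,450,360),2.05)
E
```

```text
t 54.0 at [ 497.4 -141.4  381. ] shift [  3.5 241.4   4.7] rot [-0.29  0.52  0.34] w 25.5
```

View pics/s22.png

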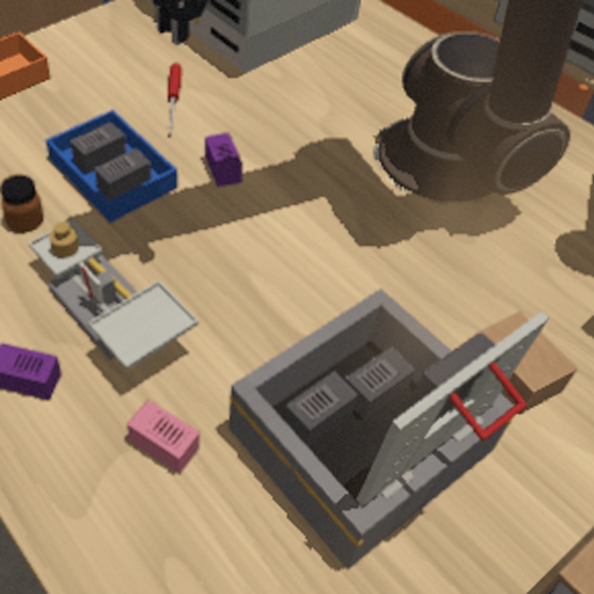

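```bash
python3 - <<'E'
from h import *
C=cal('scene');a=-.0227;R=np.array([[np.cos(a),-np.sin(a)],[np.sin(a),np.cos(a)]])
def model(th,ps,x):
    c,s=np.cos(th),np.sin(th);pv=np.array([95-172*c-6*s,110+172*s-6*c])
    b=pv+53*(np.cos(ps)*np.array([c,-s])+np.sin(ps)*np.array([s,c]))
    w=lambda x,q:np.r_[R@[x,q[0]]+[522,305],q[1]]
    return w(x,pv),w(x,b)
def corner(th,x):
    c,s=np.cos(th),np.sin(th);return np.r_[R@[x,95-190*c]+[522,305],110+190*s]
# observed: bar corners and lid top edge corners (outer faces)
obs=np.array([(397,282.7),(414.6,266.6),(545,318),(398,425)],float);obs[2:]=obs[2:]/2.05+[160,70]
def f(p):
    P=[model(p[0],p[1],30)[1],model(p[0],p[1],-30)[1],corner(p[0],-110),corner(p[0],110)]
    return (proj(C,P)-obs).ravel()
r=least_squares(f,[1.6,1.4]);print(np.degrees(r.x),r.fun.round(1))
print([v.round(1) for v in model(*r.x,0)])
E
```

```text
[92.55969491 75.31236606] [-1.3 -1.3  0.4 -0.6  1.4 -0.9  0.7  1.2]
[array([524.2, 401.7, 282.1]), array([525.3, 452.3, 266.4])]
```

Request:
send_rows([
  {"dx":0,"dy":45,"dz":0,"rx":0,"ry":0.5,"rz":0.3,"fingers":0.72},
  {"dx":0,"dy":47,"dz":0,"rx":0,"ry":0,"rz":0,"fingers":0.72},
  {"dx":-2,"dy":47,"dz":0,"rx":0,"ry":0,"rz":0,"fingers":0.72},
  {"dx":-2,"dy":47,"dz":0,"rx":0,"ry":0,"rz":0,"fingers":0.72},
  {"dx":-2,"dy":47,"dz":0,"rx":0,"ry":0,"rz":0,"fingers":0.72},
  {"dx":-2,"dy":47,"dz":0,"rx":0,"ry":0,"rz":0,"fingers":0.72},
  {"dx":-2,"dy":47,"dz":0,"rx":0,"ry":0,"rz":0,"fingers":0.72},
  {"dx":-2,"dy":47,"dz":0,"rx":0,"ry":0,"rz":0,"fingers":0.72},
  {"dx":-2,"dy":47,"dz":0,"rx":0,"ry":0,"rz":0,"fingers":0.72},
  {"dx":-2,"dy":47,"dz":0,"rx":0,"ry":0,"rz":0,"fingers":0.72},
  {"dx":-2,"dy":45,"dz":0,"rx":0,"ry":0,"rz":0,"fingers":0.72},
  {"dx":0,"dy":20,"dz":0,"rx":0,"ry":0,"rz":0,"fingers":0.72},
])

```text
t: 55.3
ee_pos: [527.1, 408.5, 383.4]
ee_rot: [[-1.0, 0.025, 0.016], [0.025, 1.0, -0.007], [-0.016, -0.007, -1.0]]
force: [0.5, -0.4, 0.4]
gripper_width: 24.1
```

```bash
python3 - <<'E'
from h import *
go(525.5,454,251,178.7)
E
```

```text
t 55.3 at [527.1 408.5 383.4] shift [  4.9  46.3 132.1] rot [-0.38  0.94 -0.11] w 24.1
```

Request:
send_rows([
  {"dx":2,"dy":35,"dz":0,"rx":-0.3,"ry":0.9,"rz":0,"fingers":0.7},
  {"dx":1,"dy":8,"dz":0,"rx":0,"ry":0,"rz":0,"fingers":0.7},
  {"dx":0,"dy":0,"dz":25,"rx":0,"ry":0,"rz":0,"fingers":0.7},
  {"dx":0,"dy":0,"dz":25,"rx":0,"ry":0,"rz":0,"fingers":0.7},
  {"dx":0,"dy":0,"dz":0,"rx":0,"ry":0,"rz":0,"fingers":0.7},
  {"dx":0,"dy":0,"dz":0,"rx":0,"ry":0,"rz":0,"fingers":0.7},
])

```text
t: 55.9
ee_pos: [527.1, 457.6, 327.8]
ee_rot: [[-1.0, 0.02, -0.001], [0.02, 1.0, -0.003], [0.001, -0.003, -1.0]]
force: [-0.1, -0.6, 1.1]
gripper_width: 26.0
```

```bash
python3 - <<'E'
from h import *
go(525.5,454,251,178.7);s=arm.state();C=cal('wrist',s);im=arm.grab_frame('wrist')
for x in (-30,30):
    p=proj(C,[525.3+x,453,266])[0].round().astype(int);print(p);cv2.circle(im,p.tolist(),3,(0,255,0),-1)
cv2.imwrite('pics/w23.png',im)
E
```

```text
t 55.9 at [527.1 457.6 327.8] shift [ 1.5 -3.4 76.8] rot [-0.16 -0.04  0.14] w 26.0
[244 164]
[246 245]
```

View pics/w23.png

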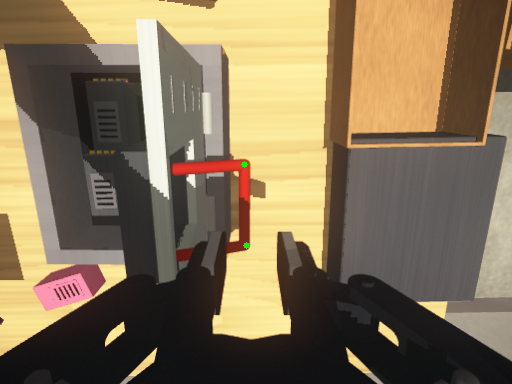

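Request:
send_rows([
  {"dx":1,"dy":-4.5,"dz":25,"rx":0,"ry":0,"rz":0,"fingers":0.74},
  {"dx":1,"dy":0,"dz":28,"rx":0,"ry":0.2,"rz":0,"fingers":0.74},
  {"dx":1,"dy":0,"dz":20,"rx":0,"ry":0.2,"rz":0,"fingers":0.74},
  {"dx":0,"dy":0,"dz":2,"rx":0,"ry":0,"rz":0,"fingers":0.74},
])

```text
t: 56.35
ee_pos: [528.0, 454.1, 260.5]
ee_rot: [[-1.0, 0.022, 0.004], [0.022, 1.0, 0.007], [-0.004, 0.007, -1.0]]
force: [0.0, -0.4, 0.1]
gripper_width: 22.1
```

```bash
python3 - <<'E'
from h import *
go(525.5,453,251,178.7)
E
```

```text
t 56.35 at [528.  454.1 260.5] shift [ 2.5 -1.2  9.5] rot [0.41 0.2  0.03] w 22.1
```

Request:
send_rows([
  {"dx":2,"dy":-1,"dz":9,"rx":0.4,"ry":0.2,"rz":0,"fingers":0.74},
  {"dx":0,"dy":0,"dz":1,"rx":0,"ry":0,"rz":0,"fingers":1},
  {"dx":0,"dy":0,"dz":1,"rx":0,"ry":0,"rz":0,"fingers":1},
  {"dx":0,"dy":0,"dz":0,"rx":0,"ry":0,"rz":0,"fingers":1},
], force=60)

```text
t: 56.75
ee_pos: [527.2, 453.7, 254.5]
ee_rot: [[-1.0, 0.023, 0.004], [0.023, 1.0, 0.003], [-0.004, 0.004, -1.0]]
force: [-1.3, 0.5, -1.8]
gripper_width: 5.2
```

Request:
send_rows([
  {"dx":0,"dy":-20,"dz":-5,"rx":0,"ry":0,"rz":0,"fingers":1},
  {"dx":0,"dy":-22,"dz":-2,"rx":0,"ry":0,"rz":0,"fingers":1},
  {"dx":0,"dy":0,"dz":0,"rx":0,"ry":0,"rz":0,"fingers":1},
])

```text
t: 57.05
ee_pos: [526.2, 413.5, 261.5]
ee_rot: [[-1.0, 0.02, 0.004], [0.021, 1.0, 0.007], [-0.004, 0.007, -1.0]]
force: [-1.8, -4.2, -0.2]
gripper_width: 5.0
```

Request:
send_rows([
  {"dx":0,"dy":-20,"dz":1,"rx":0,"ry":0,"rz":0,"fingers":1},
  {"dx":0,"dy":-22,"dz":3,"rx":0,"ry":0,"rz":0,"fingers":1},
  {"dx":0,"dy":0,"dz":0,"rx":0,"ry":0,"rz":0,"fingers":1},
])

```text
t: 57.35
ee_pos: [525.1, 374.0, 257.2]
ee_rot: [[-1.0, 0.019, 0.003], [0.019, 1.0, 0.011], [-0.003, 0.011, -1.0]]
force: [-2.2, -5.0, -0.4]
gripper_width: 5.4
```

Request:
send_rows([
  {"dx":0,"dy":-27,"dz":2,"rx":0,"ry":0,"rz":0,"fingers":1},
  {"dx":0,"dy":-26,"dz":10,"rx":0,"ry":0,"rz":0,"fingers":1},
  {"dx":0,"dy":0,"dz":0,"rx":0,"ry":0,"rz":0,"fingers":1},
])

```text
t: 57.65
ee_pos: [523.9, 325.0, 244.1]
ee_rot: [[-1.0, 0.017, 0.002], [0.017, 1.0, 0.015], [-0.001, 0.015, -1.0]]
force: [-0.7, -4.7, -2.3]
gripper_width: 5.3
```

```bash
cat >> h.py <<'E'
def ring(off):
    s=arm.state();p=s['ee_pos'];v,w=400-p[1],p[2]+off-110;r=np.hypot(v,w);al=np.degrees(np.arctan2(w,v))
    f=lambda ps:np.hypot(172-53*np.cos(ps),53*np.sin(ps)-6)-r
    ps=least_squares(f,1.2).x[0];th=al-np.degrees(np.arctan2(53*np.sin(ps)-6,172-53*np.cos(ps)))
    print(p.round(1),'r',round(r,1),'alpha',round(al,1),'psi',np.degrees(ps).round(0),'theta',th.round(1),s['force'].round(1))
E
python3 -c "
from h import *
ring(12)"
```

```text
[523.9 325.  244.1] r 164.2 alpha 62.8 psi 75.0 theta 46.9 [-0.7 -4.7 -2.3]
```

Request:
send_rows([
  {"dx":0,"dy":-28,"dz":18,"rx":0.4,"ry":0,"rz":-0.3,"fingers":1},
  {"dx":0,"dy":-19,"dz":19,"rx":0.4,"ry":0,"rz":0,"fingers":1},
  {"dx":0,"dy":0,"dz":0,"rx":0,"ry":0,"rz":0,"fingers":1},
])

```text
t: 57.95
ee_pos: [523.0, 284.5, 207.0]
ee_rot: [[-1.0, 0.008, 0.0], [0.008, 1.0, 0.009], [-0.0, 0.009, -1.0]]
force: [0.3, -3.8, -4.3]
gripper_width: 5.1
```

```bash
python3 -c "
from h import *
ring(12)"
```

```text
[523.  284.5 207. ] r 158.8 alpha 43.4 psi 69.0 theta 27.5 [ 0.3 -3.8 -4.3]
```

Request:
send_rows([
  {"dx":0,"dy":-26,"dz":24,"rx":0.3,"ry":0,"rz":0.5,"fingers":1},
  {"dx":0,"dy":-12,"dz":22,"rx":0,"ry":0,"rz":0.3,"fingers":1},
  {"dx":0,"dy":0,"dz":0,"rx":0,"ry":0,"rz":0,"fingers":1},
])

```text
t: 58.25
ee_pos: [522.2, 254.0, 162.8]
ee_rot: [[-1.0, 0.019, -0.002], [0.019, 1.0, 0.012], [0.002, 0.012, -1.0]]
force: [-0.2, -4.8, -4.1]
gripper_width: 5.0
```

```bash
python3 -c "
from h import *
ring(12)"
```

```text
[522.2 254.  162.8] r 159.7 alpha 23.9 psi 70.0 theta 8.0 [-0.2 -4.8 -4.1]
```

Request:
send_rows([
  {"dx":0,"dy":-6,"dz":10,"rx":0.3,"ry":0,"rz":0,"fingers":1},
  {"dx":0,"dy":-3,"dz":9,"rx":0.3,"ry":0,"rz":0,"fingers":1},
  {"dx":0,"dy":0,"dz":2,"rx":0,"ry":0,"rz":0,"fingers":1},
])

```text
t: 58.55
ee_pos: [522.4, 252.3, 147.3]
ee_rot: [[-1.0, 0.014, -0.0], [0.014, 1.0, 0.011], [0.001, 0.011, -1.0]]
force: [-5.7, -0.5, 1.2]
gripper_width: 5.0
```

```bash
python3 -c "
from h import *
ring(12);save(arm.grab_frame('scene'),'s24.png',(240,130,440,330),3)"
```

```text
[522.4 252.3 147.3] r 155.7 alpha 18.5 psi 65.0 theta 2.8 [-5.7 -0.5  1.2]
```

View pics/s24.png

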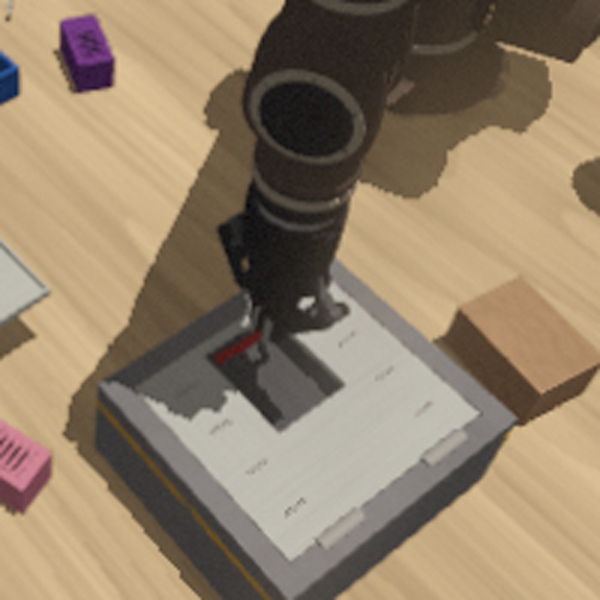

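Request:
send_rows([
  {"dx":0,"dy":-2,"dz":6,"rx":0.5,"ry":0,"rz":0.5,"fingers":1},
  {"dx":0,"dy":0,"dz":3,"rx":0,"ry":0,"rz":0,"fingers":1},
])

```text
t: 58.8
ee_pos: [522.5, 256.3, 145.2]
ee_rot: [[-1.0, 0.02, 0.003], [0.02, 1.0, 0.012], [-0.002, 0.012, -1.0]]
force: [-5.5, -5.0, 0.5]
gripper_width: 5.2
```

```bash
python3 -c "
from h import *
ring(12)"
```

```text
[522.5 256.3 145.2] r 151.3 alpha 18.2 psi 60.0 theta 2.8 [-5.5 -5.   0.5]
```

Request:
send_rows([
  {"dx":0,"dy":9,"dz":15,"rx":0.5,"ry":0,"rz":0,"fingers":1},
  {"dx":0,"dy":8,"dz":11,"rx":0,"ry":0,"rz":0,"fingers":1},
  {"dx":0,"dy":0,"dz":0,"rx":0,"ry":0,"rz":0,"fingers":1},
])

```text
t: 59.1
ee_pos: [522.8, 276.3, 124.5]
ee_rot: [[-1.0, 0.017, 0.005], [0.017, 1.0, 0.001], [-0.005, 0.001, -1.0]]
force: [-0.7, -5.7, -5.3]
gripper_width: 5.1
```

Request:
send_rows([
  {"dx":0,"dy":3,"dz":17,"rx":0,"ry":0,"rz":0,"fingers":1},
  {"dx":0,"dy":1,"dz":12,"rx":0,"ry":0,"rz":0,"fingers":1},
  {"dx":0,"dy":0,"dz":3,"rx":0,"ry":0,"rz":0,"fingers":1},
])

```text
t: 59.4
ee_pos: [524.4, 282.7, 98.0]
ee_rot: [[-1.0, 0.017, 0.01], [0.017, 1.0, 0.001], [-0.01, 0.001, -1.0]]
force: [-8.9, -7.3, 16.8]
gripper_width: 4.8
```

Request:
send_rows([
  {"dx":1,"dy":0,"dz":5,"rx":0,"ry":0.3,"rz":0,"fingers":1},
  {"dx":0,"dy":0,"dz":3,"rx":0,"ry":0,"rz":0,"fingers":1},
])

```text
t: 59.6
ee_pos: [524.5, 282.6, 98.1]
ee_rot: [[-1.0, 0.018, 0.011], [0.018, 1.0, 0.001], [-0.011, 0.001, -1.0]]
force: [-11.4, -6.0, 12.1]
gripper_width: 4.8
```

```bash
python3 -c "
from h import *
ring(12);cv2.imwrite('pics/w25.png',arm.grab_frame('wrist'));save(arm.grab_frame('scene'),'s25.png',(240,130,440,330),3)"
```

```text
[524.5 282.6  98.1] r 117.4 alpha 0.1 psi 2.0 theta 2.1 [-11.4  -6.   12.1]
```

View pics/w25.png

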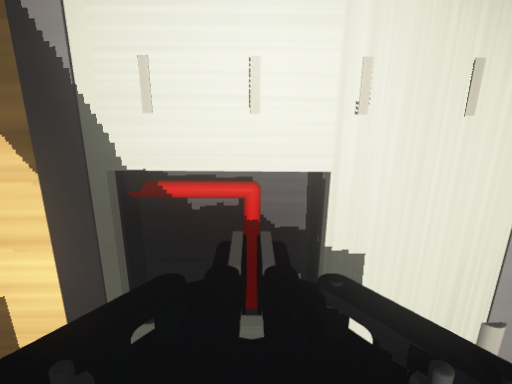

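View pics/s25.png

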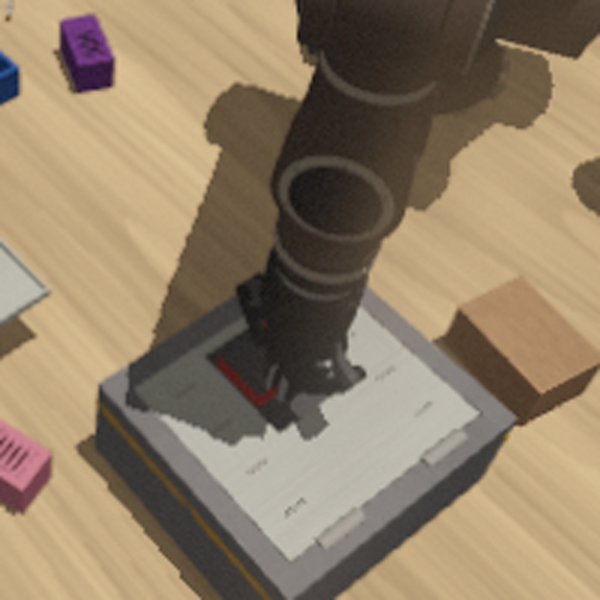

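Request:
send_rows([
  {"dx":0,"dy":0,"dz":-1,"rx":0,"ry":0,"rz":0,"fingers":0.76},
  {"dx":0,"dy":0,"dz":0,"rx":0,"ry":0,"rz":0,"fingers":0.76},
  {"dx":0,"dy":0,"dz":0,"rx":0,"ry":0,"rz":0,"fingers":0.76},
  {"dx":0,"dy":0,"dz":-15,"rx":0,"ry":0,"rz":0,"fingers":0.76},
  {"dx":0,"dy":0,"dz":-35,"rx":0,"ry":0,"rz":0,"fingers":0.76},
  {"dx":0,"dy":0,"dz":-45,"rx":0,"ry":0,"rz":0,"fingers":0.76},
  {"dx":0,"dy":0,"dz":-40,"rx":0,"ry":0,"rz":0,"fingers":0.76},
  {"dx":0,"dy":0,"dz":0,"rx":0,"ry":0,"rz":0,"fingers":1},
  {"dx":0,"dy":0,"dz":0,"rx":0,"ry":0,"rz":0,"fingers":1},
])

```text
t: 60.6
ee_pos: [527.2, 286.4, 241.8]
ee_rot: [[-1.0, 0.016, 0.019], [0.016, 1.0, 0.006], [-0.019, 0.006, -1.0]]
force: [0.4, -0.4, -1.5]
gripper_width: -0.1
```

```bash
python3 -c "
from h import *
go(520,250,150,178.7);cv2.imwrite('pics/w26.png',arm.grab_frame('wrist'));save(arm.grab_frame('scene'),'s26.png',(240,160,440,330),3.5)"
```

```text
t 60.6 at [527.2 286.4 241.8] shift [  8.3 -37.1  91.4] rot [0.35 1.1  0.37] w -0.1
```

View pics/w26.png

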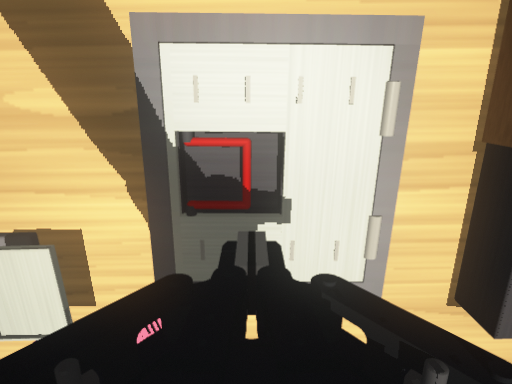

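View pics/s26.png

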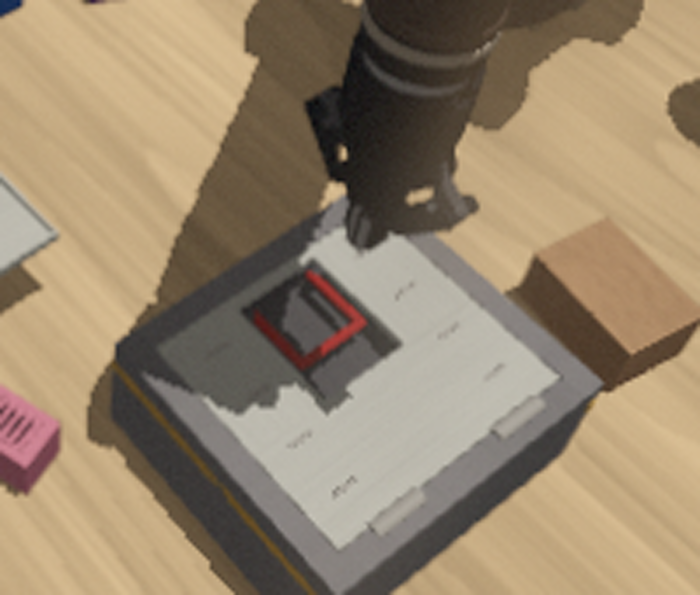

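```bash
python3 -c "
from h import *
s=arm.state();C=cal('wrist',s);a=-.0227;R=np.array([[np.cos(a),-np.sin(a)],[np.sin(a),np.cos(a)]])
im=arm.grab_frame('wrist')
for z in (104,114,124):
  y=-77+np.sqrt(53**2-(z-104)**2)
  print(z,[proj(C,np.r_[R@[x,y]+[522,305],z])[0].round(1).tolist() for x in (-30,30)])
for z in (110,115,120):
  print(z,[proj(C,np.r_[R@[x,-95]+[522,305],z])[0].round(1).tolist() for x in (-110,110)])
save(im,'w27.png',(130,10,430,300),2.6)
p=np.r_[R@[-75,-65]+[522,305],0];print(p);go(p[0],p[1],150,178.7)
"
```

```text
104 [[244.9, 141.9], [244.9, 204.8]]
114 [[243.6, 143.4], [243.7, 208.3]]
124 [[239.9, 145.0], [240.2, 212.1]]
110 [[156.7, 42.7], [174.8, 280.9]]
115 [[154.9, 41.6], [173.7, 283.8]]
120 [[153.0, 40.5], [172.5, 286.7]]
[445.54394926 241.7191       0.        ]
t 60.75 at [526.4 285.9 240.4] shift [ 81.6 -46.   88.8] rot [0.28 0.97 0.37] w 0.1
```

View pics/w27.png

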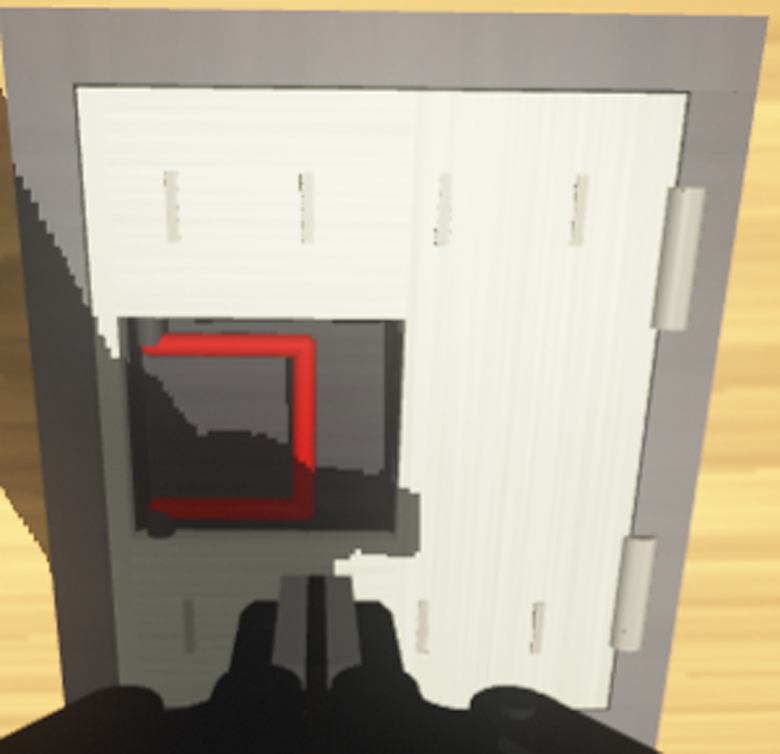

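Request:
send_rows([
  {"dx":30,"dy":-20,"dz":0,"rx":0.3,"ry":0.9,"rz":0.3,"fingers":1},
  {"dx":30,"dy":-15,"dz":20,"rx":0,"ry":0,"rz":0,"fingers":1},
  {"dx":18,"dy":-8,"dz":30,"rx":0,"ry":0,"rz":0,"fingers":1},
  {"dx":0,"dy":0,"dz":30,"rx":0,"ry":0,"rz":0,"fingers":1},
  {"dx":0,"dy":0,"dz":15,"rx":0,"ry":0,"rz":0,"fingers":1},
  {"dx":0,"dy":0,"dz":5,"rx":0,"ry":0,"rz":0,"fingers":1},
])

```text
t: 61.35
ee_pos: [441.1, 240.9, 128.1]
ee_rot: [[-1.0, 0.022, -0.009], [0.022, 1.0, -0.006], [0.009, -0.006, -1.0]]
force: [-0.3, -0.6, 0.5]
gripper_width: -0.0
```

```bash
python3 -c "
from h import *
go(447,242,110,178.7)"
```

```text
t 61.35 at [441.1 240.9 128.1] shift [-6.   1.3 18.1] rot [-0.35 -0.51  0.06] w -0.0
```

Request:
send_rows([
  {"dx":-5,"dy":1,"dz":9,"rx":0,"ry":0,"rz":0,"fingers":1},
  {"dx":0,"dy":0,"dz":4,"rx":0,"ry":0,"rz":0,"fingers":1},
])

```text
t: 61.55
ee_pos: [445.8, 241.5, 113.2]
ee_rot: [[-1.0, 0.022, -0.011], [0.022, 1.0, -0.007], [0.011, -0.007, -1.0]]
force: [0.2, -0.1, 0.3]
gripper_width: -0.1
```

Request:
send_rows([
  {"dx":0,"dy":0,"dz":3,"rx":0,"ry":0,"rz":0,"fingers":1},
])

```text
t: 61.65
ee_pos: [446.2, 241.6, 110.0]
ee_rot: [[-1.0, 0.022, -0.011], [0.022, 1.0, -0.007], [0.011, -0.007, -1.0]]
force: [-0.5, -0.1, 6.4]
gripper_width: -0.1
```

Request:
send_rows([
  {"dx":0,"dy":0,"dz":3,"rx":0,"ry":0,"rz":0,"fingers":1},
])

```text
t: 61.75
ee_pos: [446.3, 241.7, 109.7]
ee_rot: [[-1.0, 0.022, -0.01], [0.022, 1.0, -0.006], [0.01, -0.006, -1.0]]
force: [-14.2, -7.3, 40.2]
gripper_width: -0.2
```

Request:
send_rows([
  {"dx":0,"dy":0,"dz":-10,"rx":0,"ry":0,"rz":0,"fingers":1},
  {"dx":0,"dy":0,"dz":-30,"rx":0,"ry":0,"rz":0,"fingers":1},
  {"dx":0,"dy":0,"dz":-45,"rx":0,"ry":0,"rz":0,"fingers":1},
  {"dx":0,"dy":0,"dz":-45,"rx":0,"ry":0,"rz":0,"fingers":1},
  {"dx":0,"dy":-30,"dz":-45,"rx":0,"ry":0,"rz":0,"fingers":1},
  {"dx":0,"dy":-40,"dz":-30,"rx":0,"ry":0,"rz":0,"fingers":1},
  {"dx":0,"dy":-45,"dz":0,"rx":0,"ry":0,"rz":0,"fingers":1},
  {"dx":0,"dy":-45,"dz":0,"rx":0,"ry":0,"rz":0,"fingers":1},
  {"dx":15,"dy":-45,"dz":0,"rx":0,"ry":0,"rz":0,"fingers":1},
  {"dx":15,"dy":-40,"dz":0,"rx":0,"ry":0,"rz":0,"fingers":1},
  {"dx":0,"dy":0,"dz":0,"rx":0,"ry":0,"rz":0,"fingers":1},
  {"dx":0,"dy":0,"dz":0,"rx":0,"ry":0,"rz":0,"fingers":1},
])

```text
t: 62.95
ee_pos: [417.0, -5.6, 327.8]
ee_rot: [[-1.0, 0.02, 0.008], [0.02, 1.0, -0.005], [-0.008, -0.005, -1.0]]
force: [-0.2, 0.2, -0.7]
gripper_width: 0.0
```

```bash
python3 -c "
from h import *
print(arm.state()['ee_pos']);cv2.imwrite('pics/s28.png',arm.grab_frame('scene'));a=arm.grab_frame('top');save(a,'t28.png',(100,90,430,310),2.4);save(arm.grab_frame('scene'),'s28.png',(130,80,450,340),2.4)
b=cv2.imread('pics/top0.png');d=cv2.absdiff(a,b).max(2)
for n,(x0,y0,x1,y1) in dict(jar=(340,138,380,172),carton=(122,255,170,295),sd=(360,248,415,296)).items(): print(n,(d[y0:y1,x0:x1]>40).mean().round(3))
"
```

```text
[417.04325249  -5.62672154 327.78473696]
jar 0.0
carton 0.0
sd 0.573
```

View pics/s28.png

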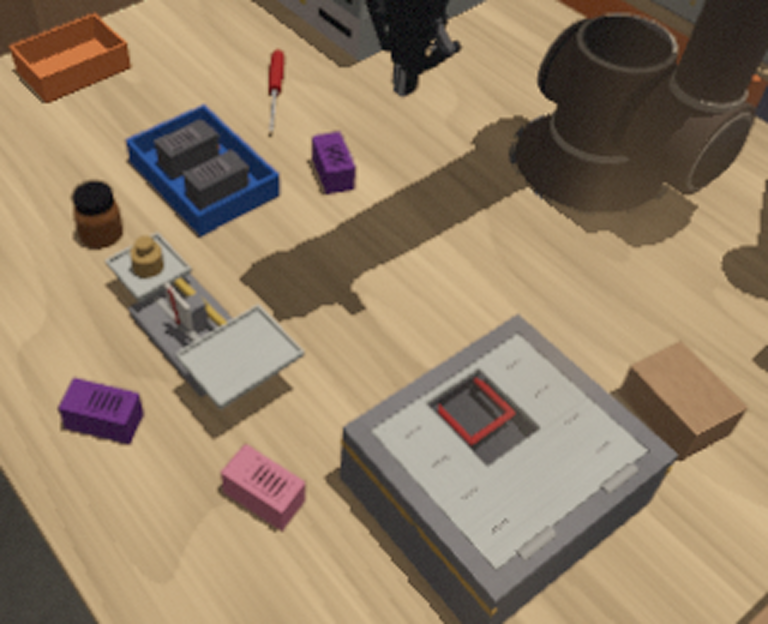

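View pics/t28.png

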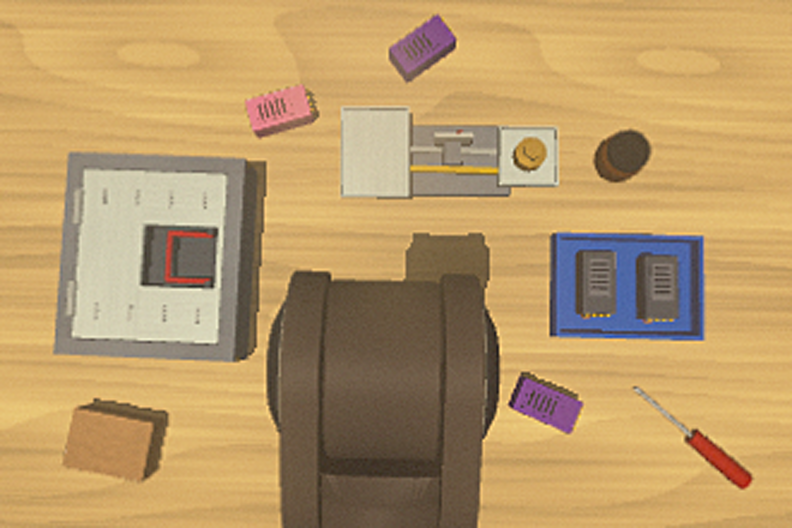

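```bash
python3 -c "
from h import *
print(arm.hand_in())"
```

```text
the job is handed in; nothing more can be done
None
```

I flipped the ring up, opened the hatch, weighed all four modules and sorted them, then shut the hatch and folded the ring down. I handed in at about 63 s; no verdict is reported.

- **Sorting:** the two modules from the side nearer the hatch left the pan up, so they went side by side on the well floor. The other two sank the pan and went side by side on their bases in the blue tray.
- **Hatch:** pressing on the lid beside the ring recess met a solid stop at 109.7 mm, so I take it as shut. In the close wrist view the ring bar lies within about 2 pixels of where it should be when flat.
- **Bystanders:** comparing the top pictures from start and end, the jar and carton show no change. The same check flagged the screwdriver, because the arm's shadow lay across it at the start. By eye its tip is within about 2 pixels of its start.
- **Along the way:**
  - The gripper brushed the well wall lightly (about 6 N) while I set down the second gutted module. I moved it away from the wall and tried again.
  - That module touched the floor at about 34 N before I let go.
  - The final press on the lid peaked at about 40 N, through the fingertips.

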